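Load the phone drying box with desiccant and opened phones

ROBOT

A 6-joint arm with a two-finger parallel gripper is mounted at the origin on the work surface. World frame = base frame: x ahead of the robot, y to its left, z up, the work surface at z = 0. Lengths are in m, angles in degrees, forces in N, time in s.
With the tool pointing down it reaches from about 0.15 to 0.775 m from the base axis. Payload 6.1 kg.
Tool frame: the origin (TCP) lies at the centre of the arm's flange, where the gripper is bolted on; the fingertips stand 173 mm ahead of it and the grasp point (between the pads) lies 155 mm ahead of it; z points along the fingers, y is the line along which they close (so a half turn about z gives the same grasp; the last joint's range is limited). The gripper opens to 85 mm and grips with 20 to 120 N. Pads are 22 mm wide; open, the fingers measure 114 mm over their backs; the gripper's body (76 mm by 85 mm) begins 54 mm behind the grasp point. The pads swing forward as they close: fully open they stand 13 mm farther back than shut.
Start: joints at [75.745, 7.208, -2.269, 80.523, 0, 90], TCP at [0.129, 0.509, 0.405] pointing down, gripper open.
Joint ranges: [-155.77, 155.77], [-54.66, 111.73], [-72.52, 77.12], [-102.08, 115.82], [-83.92, 84.16], [-180, 180]. Speed limits (degrees/s): [136.94, 136.94, 172.46, 180, 180, 180].

INTERFACE

Orientations are given as a 3x3 rotation matrix whose columns are the frame's x, y, z axes.
In Python, from cell import observe, grab_frame, finish_job, boxes_of, cut_out, pinpoint gives the robot as it stands.
- The arm moves only by the tool drive_tool, never from a script. Its argument "deltas" is a list of rows, each a list of 3 entries, a list of its own where there are three numbers: the shift along the tool's x, y, z normalised to -1 to 1, where 1 is 0.025 m, then the turn, a rotation vector about the tool's x, y, z normalised to -1 to 1, where 1 is 8 degrees, then the opening, from 0 (shut) to 1 (fully open). A call has 1 to 20 rows; each row shifts and turns the commanded pose from where the row before left it, along the tool's axes as they then stand; what a row does not reach is not made up. A row lasts 1/8 s, in which the tool goes at most 62.5 mm and 10.7 degrees, less where a joint would pass 70% of its speed; a pose out of reach is approached as far as the arm can. A call with a number of a shift or a turn outside -1 to 1 is refused whole. A call with a gripper value outside its range is refused whole. The fingers move at their own pace and stop on an object; "newtons" is the grip in N (left out, the last holds). Time passes only in rows, so rows that do not move let the fingers close. It gives the time, the measured TCP pose, the force, the opening and the grip force at its end, in the units of the state.
- observe(): the state, without advancing time (a new reading comes with each control period).
- grab_frame(name): name is "scene" or "top"; returns a dict with "image" (384x512x3 uint8, blue, green, red), "range_z" (384x512 float32, m along the optical axis (not along the pixel's ray), 0 where there is no reading), "intrinsics" (3x3 intrinsics, pixels), "k1" (the pictures are not rectified: a ray, as slopes to the right and down, at radius r is drawn at 1 + k1 r^2 times it, then the intrinsics apply), "R" (3x3) and "t" (3): a world point X has camera coordinates R X + t. Camera axes: x right, y down, z forward; pixel columns grow to the right and rows downward; lengths in m; the calibration is good to about 2 mm. A picture is of the moment at which its call begins.
- finish_job(): hands the job in; it is judged then, once.
Trained networks look in a picture, given as the dict that the camera call returned (one of the last four; its "shot" number tells which), for a name from the list of things; names that differ only in an ending like _2 or _b are one class to them, and where a whole thing is asked for, a point or a joint stands for the part that bears it (a point fixed in the world has none). Each returns a list of dicts, best first, with "p" (0 to 1); they miss things now and then, are a little off and sometimes report something else, mostly with a low value. They report only what shows in the picture. A call takes as long as a camera call. They do not tell look-alikes from the thing itself.
- boxes_of(label, picture): "uv" ([column, row] in pixels, amid what is visible of it).
- cut_out(label, picture): "pixels" (384x512 bool, what is visible of it) and "uv" ([column, row] in pixels, amid what is visible of it).
- pinpoint(label, picture): "uv" ([column, row] in pixels: a listed point, or the origin of a listed thing).
The state is a dict: "time": time; "joint_positions": joint angles; "joint_velocities": joint speeds; "joint_efforts": joint torques, N m; "tcp_pos": TCP position; "tool_rot": TCP orientation; "force": force on the tool from outside, world axes, zero at the start; "wrist_torque": the same for the moment, N m; "opening": opening from 0.0 (shut) to 1.0 (fully open); "gripper_force": force on a finger pad.
Only numpy, scipy, OpenCV 4.12 (cv2) and the standard library are available. Lean on these libraries where they do the work, as an engineer would, in place of code of your own. Each camera call takes 0.05 s, during which the arm holds its last target. There are 200 camera calls.

TASK

Set up the drying box: with the scoop, not with the fingers, move every desiccant canister from the open-ended steel tray into the box's well, and put the scoop back standing on its rubber mat. Draw every opened phone that is there upward out of the wooden rack and stand it fully down in one of the box's two slots, one phone to a slot, its open side towards the well. When everything is loaded, push the fan lever fully over to on, and leave the other things on the bench where they are.

Things in the scene. Friction and masses are not known exactly. Their poses are not given: they have to be found in the camera images.
- drybox: Drying box, grey plastic, fixed, 240 (x) x 160 (y) mm. Origin: centre of its underside; x points away from the robot at yaw 0. Its -x half is an open well, inside 98 (x) x 150 (y) mm, walls 5 mm thick, rim at z 60 mm. Its +x half is a block with top at z 32 mm and two slots along y.
- well (a point): Centre of the well's floor (in the box at x -66, y 0, z 6 mm); axes as the box.
- slot_near (a point): Middle of the floor of the phone slot next to the well (in the box at x 25, y 0, z 6 mm); axes as the box. Both slots are 17 mm wide (x), 150 mm long (y) and 26 mm deep.
- slot_far (a point): The same for the second slot, farther from the well (x 85, y 0, z 6 mm).
- fan (a joint): Fan lever on a 25 mm high block beside the drying box. Hinge along the box's y, in the box at x 20, y -107, z 22 mm; a black ball knob, 26 mm across, 80 mm from it. Angle in rad: about 0 = off (leans 29 degrees to the box's -x), 1.0 = fully on (leans as far to +x, end stop); knob 92 mm high at both ends, 102 mm half way. It stays where left; about 1 N at the knob moves it.
- rack: Light wooden slotted rack, fixed, 160 (x) x 110 (y) x 32 mm. Origin: centre of its underside. Two slots run along its x at y = +30 and -30 mm, 14 mm wide, 150 mm long, 26 mm deep, floor at z = 6 mm.
- tray: Steel supply tray, fixed, 240 mm (x) by 92 mm (y). Origin: centre of its underside. Floor 3 mm thick, flat; inside width 84 mm; side walls 42 mm high, 73 mm beside the back (from x 102 mm); open at its -x end with no lip; at x = +120 mm a back wall starts from the floor and leans outward (to +x) by 40 degrees from upright, 73 mm high.
- mat: Dark rubber mat, fixed, 170 (x) x 130 (y) x 3 mm, where the scoop is kept. Origin: centre of its underside.
- scoop: Aluminium scoop, 0.15 kg, loose. Bucket 80 (x) x 74 (y) mm, floor 2 mm, side and back walls 3 mm, 42 mm high; open at the mouth (+x). Origin: centre of underside; z up. A flat black handle, 14 mm thick, 32 mm wide (y), rises at the back, leaning to -x by 20 degrees from z; top at z 104. Hold it at x -63, y 0, z 76 mm, fingers pointing down along it, closing on its front and back faces.
- phoneA: Opened phone, back cover off, 140 (y) x 70 (z) x 9 (x) mm, 0.14 kg, loose, standing on a long edge in a rack slot; may be absent. Origin: middle of the lower long edge; z up, y along its length, x out of the open side (metal frame, green board, battery visible; the other side is plain dark glass).
- phoneB: Opened phone, back cover off, 140 (y) x 70 (z) x 9 (x) mm, 0.14 kg, loose, standing on a long edge in a rack slot; may be absent. Origin: middle of the lower long edge; z up, y along its length, x out of the open side (metal frame, green board, battery visible; the other side is plain dark glass).
- can1: White pillow-shaped desiccant canister, smooth and slippery (slides on the scoop from about 20 degrees), rounded all over, 34 (x) x 34 (y) x 22 (z) mm, 18 g, loose, in the supply tray; may be absent. Origin: centre of its underside as it starts, 11 mm from its middle.
- can2: White pillow-shaped desiccant canister, smooth and slippery (slides on the scoop from about 20 degrees), rounded all over, 34 (x) x 34 (y) x 22 (z) mm, 18 g, loose, in the supply tray; may be absent. Origin: centre of its underside as it starts, 11 mm from its middle.
- can3: White pillow-shaped desiccant canister, smooth and slippery (slides on the scoop from about 20 degrees), rounded all over, 34 (x) x 34 (y) x 22 (z) mm, 18 g, loose, in the supply tray; may be absent. Origin: centre of its underside as it starts, 11 mm from its middle.
- can4: White pillow-shaped desiccant canister, smooth and slippery (slides on the scoop from about 20 degrees), rounded all over, 34 (x) x 34 (y) x 22 (z) mm, 18 g, loose, in the supply tray; may be absent. Origin: centre of its underside as it starts, 11 mm from its middle.
- can5: White pillow-shaped desiccant canister, smooth and slippery (slides on the scoop from about 20 degrees), rounded all over, 34 (x) x 34 (y) x 22 (z) mm, 18 g, loose, in the supply tray; may be absent. Origin: centre of its underside as it starts, 11 mm from its middle.
- can6: White pillow-shaped desiccant canister, smooth and slippery (slides on the scoop from about 20 degrees), rounded all over, 34 (x) x 34 (y) x 22 (z) mm, 18 g, loose, in the supply tray; may be absent. Origin: centre of its underside as it starts, 11 mm from its middle.
- can7: White pillow-shaped desiccant canister, smooth and slippery (slides on the scoop from about 20 degrees), rounded all over, 34 (x) x 34 (y) x 22 (z) mm, 18 g, loose, in the supply tray; may be absent. Origin: centre of its underside as it starts, 11 mm from its middle.
- spray: Bystander: spray can, 60 mm across, 190 mm high. Loose.
- fluxjar: Bystander: flux jar, 56 mm across, 60 mm high. Loose.
- spool: Bystander: solder spool, 60 mm across, 45 mm high. Loose.
- driver: Bystander: screwdriver, 170 mm, lying. Loose.
- brush: Bystander: brush, 160 mm, lying. Loose.
- tape: Bystander: tape measure, 60 x 45 x 60 mm. Loose.
Mind the look-alikes: they are no part of the job. What is shaped like the phoneB but orange or turquoise is not meant.

How it is judged:
By the outcome, as a careful person would: the job done as asked, in the order asked, and still so for the second after the job is handed in, with the robot touching nothing.
Of phoneA, phoneB only 1 to 2 are there at a start; the rules pass over those that are not, and their reading is None.
Of can1, can2, can3, can4, can5, can6, can7 only 5 to 7 are there at a start; the rules pass over those that are not, and their reading is None.
At some moment in a run one of scoop may be knocked a few centimetres aside while the robot is not near it.
It also fails if it takes over 210 s, if anything falls off the work surface, if the arm or the gripper's body presses on something with over 40 N, if the wrist force passes 120 N, or if a joint passes its speed limit or range.

## Working session

There is one attempt and no reset: what is moved stays moved. The work goes in short steps, Python scripts to look and compute and a tool call to move; the robot and the scene stay as the last step left them, time stands still between calls to the robot, and variables do not carry over. Pictures are saved under pics/ and viewed, at most 14 in all, crops included, and the job is handed in when it is done.

Besides the shell and the picture viewer there is one more tool, called after "Call:" by a JSON object that holds its "op" and its "data", one argument or row to a line. drive_tool: Moves the arm, as the interface text tells. Scaled input: -1 to 1 covers 0.025 m each way for a shift and 8 degrees each way for a turn. Its arguments: {"type":"object","properties":{"deltas":{"type":"array"},"newtons":{"type":"number"}},"required":["deltas"]}

```bash
ls; mkdir -p pics; python3 - <<'E'
from cell import *
import cv2,numpy as np
s=observe();print(s)
for n in("scene","top"):
    f=grab_frame(n);cv2.imwrite(f"pics/{n}0.png",cv2.resize(f["image"],(800,600)))
    print(n,f["intrinsics"],f["k1"],f["R"],f["t"],f["shot"])
    np.savez(f"{n}0.npz",**f)
E
```

```text
pics
{'time': 0.0, 'joint_positions': array([ 7.57438696e+01,  7.24185585e+00, -2.32772526e+00,  8.05236455e+01,
        1.39881644e-03,  8.99998507e+01]), 'joint_velocities': array([-0.05889377, -0.08046077,  0.00023311, -0.00971426, -0.02897893,
        0.04292221]), 'joint_efforts': array([ 1.73440826e-04, -4.35918367e+01,  3.52921629e+01,  1.72335579e-02,
        1.52640173e-04,  1.73969772e-07]), 'tcp_pos': array([0.12924901, 0.50870314, 0.40391233]), 'tool_rot': array([[-9.69205198e-01,  2.46254144e-01, -4.24349575e-04],
       [ 2.46254509e-01,  9.69203925e-01, -1.57099128e-03],
       [ 2.44181599e-05, -1.62711091e-03, -9.99998676e-01]]), 'force': array([ 0.2769809 ,  0.70781491, -0.10255199]), 'wrist_torque': array([-0.00286102, -0.03033603, -0.01658795]), 'gripper_force': 0.0, 'opening': 0.9980829695972238}
scene [[436.15808292   0.         255.51709721]
 [  0.         436.15808292 189.12058795]
 [  0.           0.           1.        ]] 0.0503568144262669 [[ 0.01595477  0.99984091  0.00797492]
 [ 0.76859547 -0.00716238 -0.63969501]
 [-0.63953612  0.01633568 -0.76858747]] [ 7.39923403e-04 -3.81156337e-01  1.58051259e+00] 1
top [[459.73518837   0.         253.90142516]
 [  0.         459.73518837 196.18797059]
 [  0.           0.           1.        ]] -0.14491475065392867 [[-0.01904556 -0.99980754  0.00470594]
 [-0.98673059  0.01803696 -0.1613611 ]
 [ 0.16124516 -0.00771671 -0.98688421]] [-0.04022343  0.56481953  1.2709288 ] 2
```

View pics/scene0.png

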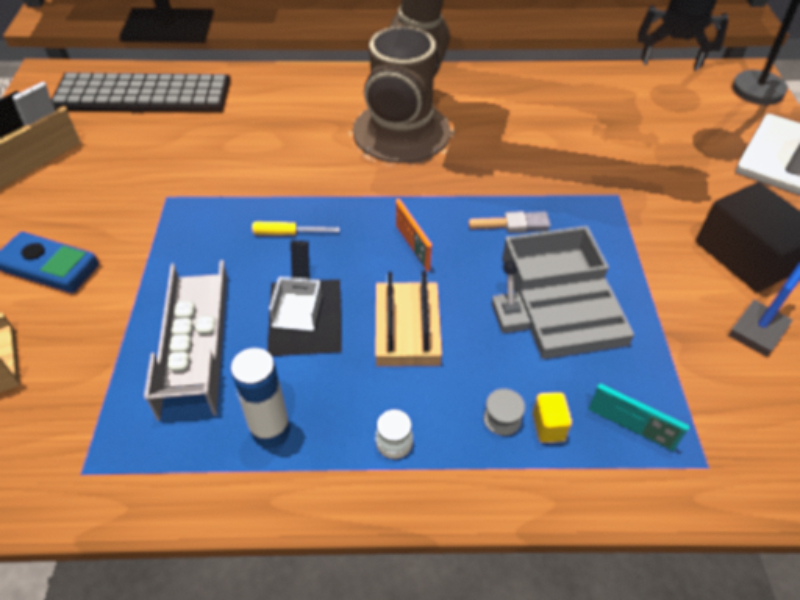

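View pics/top0.png

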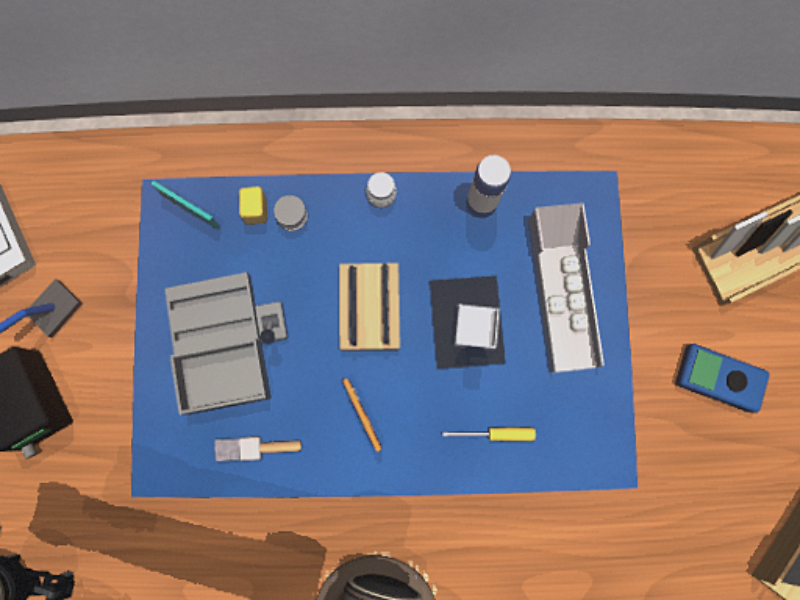

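The scene shows 5 cans in the tray (left in scene, right in top), the scoop on its mat near top (478,325), and a rack with two dark strips at top (352,305) and (386,305). The box is at top (215,340). The orange and turquoise look-alikes lie outside the rack.

```bash
cat > h.py <<'E'
from cell import *
import cv2,numpy as np
np.set_printoptions(precision=4,suppress=True)
def rays(f,uv):
    K=f["intrinsics"];d=(np.atleast_2d(uv)-K[:2,2])/[K[0,0],K[1,1]];s=d.copy()
    for _ in range(20): s=d/(1+f["k1"]*(s**2).sum(1,keepdims=True))
    return np.c_[s,np.ones(len(s))]
def cloud(f):
    v,u=np.mgrid[:384,:512];r=rays(f,np.c_[u.ravel(),v.ravel()].astype(float))
    P=r*f["range_z"].reshape(-1,1)
    return ((P-f["t"])@f["R"]).reshape(384,512,3)
def atz(f,uv,z):
    d=rays(f,uv)@f["R"];c=-f["R"].T@f["t"];return c+d*((z-c[2])/d[:,2:3])
def proj(f,X):
    c=np.atleast_2d(X)@f["R"].T+f["t"];s=c[:,:2]/c[:,2:];s=s*(1+f["k1"]*(s**2).sum(1,keepdims=True))
    return s*[f["intrinsics"][0,0],f["intrinsics"][1,1]]+f["intrinsics"][:2,2]
def tri(fa,ua,fb,ub):
    A=[];b=[]
    for f,u in((fa,ua),(fb,ub)):
        d=(rays(f,u)@f["R"])[0];d/=np.linalg.norm(d);c=-f["R"].T@f["t"];M=np.eye(3)-np.outer(d,d);A.append(M);b.append(M@c)
    return np.linalg.solve(sum(A),sum(b))
E
python3 - <<'E'
from h import *
fs={n:grab_frame(n) for n in("scene","top")}
for n,f in fs.items(): np.savez(n+"0.npz",**f)
s,t=fs["scene"],fs["top"]
for l in["drybox","well","slot_near","slot_far","fan","rack","tray","mat","scoop","phoneA","spray","fluxjar"]:
    a=pinpoint(l,s);b=pinpoint(l,t)
    print(l,[(np.round(x["uv"]),round(x["p"],2)) for x in a[:3]],[(np.round(x["uv"]),round(x["p"],2)) for x in b[:3]],tri(s,a[0]["uv"],t,b[0]["uv"]) if a and b else None)
for n,f in fs.items():
    C=cloud(f)
    for l in["drybox","rack","tray","mat","scoop","phoneA","can1","fan"]:
        for c in cut_out(l,f)[:8]:
            P=C[c["pixels"]&(f["range_z"]>0)]
            if len(P)<5: continue
            r=cv2.minAreaRect(P[:,:2].astype(np.float32)*1000)
            print(n,l,round(c["p"],2),"uv",np.round(c["uv"]),"med",np.median(P,0),"zmax",np.percentile(P[:,2],97),"rect",np.round(r[0]),np.round(r[1]),round(r[2],1))
E
```

```text
drybox [(array([359., 194.]), 0.69), (array([363., 198.]), 0.64)] [(array([138., 218.]), 0.82)] [ 0.5115  0.2918 -0.0067]
well [(array([354., 172.]), 0.83)] [(array([143., 242.]), 0.73)] [0.4405 0.2807 0.0084]
slot_near [(array([363., 197.]), 0.78)] [(array([135., 209.]), 0.68)] [0.5366 0.2967 0.0096]
slot_far [(array([369., 214.]), 0.9)] [(array([133., 195.]), 0.83), (array([356., 197.]), 0.21)] [ 0.5822  0.3092 -0.0072]Traceback (most recent call last):
  File "<stdin>", line 6, in <module>
ValueError: it knows: brush, can, driver, drybox, fluxjar, mat, phoneA, phoneB, rack, scoop, slot_far, slot_near, spool, spray, tape, tray, well
```

```bash
python3 - <<'E'
from h import *
s=dict(np.load("scene0.npz"));t=dict(np.load("top0.npz"))
a=cv2.resize(s["image"][165:240,150:415],None,fx=3,fy=3,interpolation=cv2.INTER_CUBIC)
b=cv2.resize(t["image"][120:275,100:390],None,fx=2.7,fy=2.2,interpolation=cv2.INTER_CUBIC)
w=795;pad=lambda i:cv2.copyMakeBorder(i,0,0,0,max(0,w-i.shape[1]),cv2.BORDER_CONSTANT)[:,:w]
cv2.imwrite("pics/crop0.png",np.vstack([pad(a),pad(b)]))
E
```

```text
(no output)
```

View pics/crop0.png

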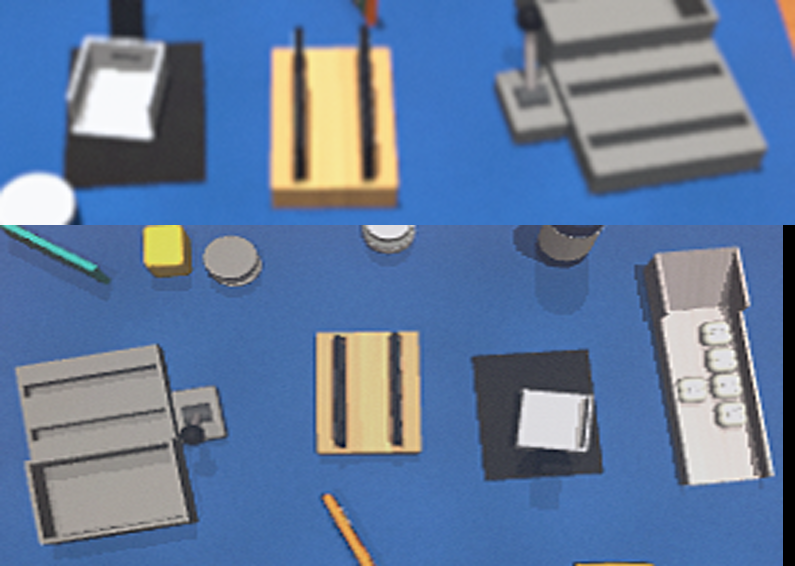

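The crop shows both rack slots holding a dark phone, but they are too edge-on to show which side is open. The scoop's handle rises at top (545,480) and its mouth faces away from the robot in the scene view.

```bash
python3 - <<'E'
from h import *
fs={n:grab_frame(n) for n in("scene","top")}
for n,f in fs.items(): np.savez(n+"0.npz",**f)
s,t=fs["scene"],fs["top"]
print("cams",-s["R"].T@s["t"],-t["R"].T@t["t"])
for l in["rack","tray","mat","scoop","phoneA"]:
    a=pinpoint(l,s);b=pinpoint(l,t)
    print(l,[(np.round(x["uv"]),round(x["p"],2)) for x in a[:3]],[(np.round(x["uv"]),round(x["p"],2)) for x in b[:3]],tri(s,a[0]["uv"],t,b[0]["uv"]) if a and b else None)
for n,f in fs.items():
    C=cloud(f)
    for l in["drybox","rack","tray","mat","scoop","phoneA","can"]:
        for c in cut_out(l,f)[:8]:
            P=C[c["pixels"]&(f["range_z"]>0)]
            if len(P)<5: continue
            r=cv2.minAreaRect(P[:,:2].astype(np.float32)*1000)
            print(n,l,round(c["p"],2),"uv",np.round(c["uv"]),"med",np.median(P,0),"zmax",np.percentile(P[:,2],97),"rect",np.round(r[0]),np.round(r[1]),round(r[2],1))
E
```

```text
cams [ 1.3037 -0.0293  0.9709] [ 0.3516 -0.0406  1.3456]
rack [(array([262., 210.]), 0.57), (array([119., 201.]), 0.46), (array([194., 201.]), 0.41)] [(array([236., 199.]), 0.91)] [ 0.5661  0.0065 -0.0089]
tray [(array([123., 209.]), 0.94), (array([132., 209.]), 0.67), (array([356., 172.]), 0.66)] [(array([361., 196.]), 0.91)] [ 0.5667 -0.3737  0.0019]
mat [(array([197., 199.]), 0.71)] [(array([297., 206.]), 0.86), (array([239., 199.]), 0.28)] [ 0.5384 -0.1744  0.0106]
scoop [(array([188., 196.]), 0.73), (array([125., 210.]), 0.65)] [(array([300., 209.]), 0.72), (array([301., 212.]), 0.6)] [ 0.5287 -0.1935  0.0125]
phoneA [(array([270., 211.]), 0.7)] [(array([224., 196.]), 0.76), (array([136., 209.]), 0.55)] [ 0.5743  0.0344 -0.0021]
scene drybox 0.76 uv [360. 192.] med [0.5219 0.2833 0.029 ] zmax 0.0598665291820192 rect [479. 278.] [305. 251.] 9.8
scene drybox 0.24 uv [167. 253.] med [ 0.7954 -0.21    0.1399] zmax 0.18976496866101603 rect [ 710. -216.] [192.  59.] 0.2
scene rack 0.64 uv [260. 207.] med [0.5933 0.0017 0.0295] zmax 0.03353700881023689 rect [559.   5.] [115. 194.] 88.1
[... 2021 characters left out ...]
phoneA 0.75 uv [226. 196.] med [0.5649 0.0304 0.073 ] zmax 0.07873769037440326 rect [566.  32.] [ 10. 140.] 89.6
top can 0.67 uv [359. 196.] med [ 0.5667 -0.3521  0.0212] zmax 0.027928717758595085 rect [ 568. -353.] [33. 31.] 2.2
top can 0.65 uv [368. 193.] med [ 0.571  -0.3881  0.022 ] zmax 0.02988866064466192 rect [ 572. -389.] [38. 35.] 45.3
top can 0.65 uv [366. 177.] med [ 0.6071 -0.385   0.0225] zmax 0.028747594093568505 rect [ 608. -386.] [27. 31.] 85.3
top can 0.61 uv [371. 206.] med [ 0.5318 -0.3933  0.0215] zmax 0.028368590602644614 rect [ 532. -396.] [39. 31.] 88.7
top can 0.47 uv [364. 168.] med [ 0.6443 -0.3825  0.0217] zmax 0.027910345660331872 rect [ 644. -386.] [37. 32.] 86.5
```

```bash
cat > fit.py <<'E'
from h import *
from scipy.optimize import minimize
def hbox(x,y):
    h=np.where((abs(x)<.12)&(abs(y)<.08),np.where(x<-.012,.06,.032),0.)
    h[(x>-.115)&(x<-.017)&(abs(y)<.075)]=.006
    for c in(.025,.085): h[(abs(x-c)<.0085)&(abs(y)<.075)]=.006
    return h
def htray(x,y):
    h=np.where((abs(x)<.12)&(abs(y)<.046),.003,0.);w=(abs(y)>.042)&(abs(y)<.046)
    h[w&(abs(x)<.12)]=.042;h[w&(x>.102)&(x<.181)]=.073
    b=(x>.12)&(x<.181)&(abs(y)<.042);h[b]=(x[b]-.12)/np.tan(np.radians(40));return h
def hrack(x,y):
    h=np.where((abs(x)<.08)&(abs(y)<.055),.032,0.)
    for c in(.03,-.03): h[(abs(y-c)<.0045)&(abs(x)<.07)]=.076
    return h
def hscoop(x,y,base=.003):
    i=(abs(x)<.04)&(abs(y)<.037);h=np.where(i,.002,0.)
    h[i&((abs(y)>.034)|(x<-.037))]=.042
    xt=-.037-.0+(-.033);b=(abs(y)<.016)&(x>-.081)&(x<-.064);h[b]=.104
    return h+base
def fit(hf,x0,clouds,r,cut=.02,yc=None):
    P=np.vstack([c.reshape(-1,3) for c in clouds]);P=P[(np.hypot(*(P[:,:2]-x0[:2]).T)<r)&(P[:,2]>-.02)&(P[:,2]<.13)]
    def cost(p):
        a=np.radians(p[2]);d=P[:,:2]-p[:2];x=d@[np.cos(a),np.sin(a)];y=d@[-np.sin(a),np.cos(a)]
        e=np.minimum(abs(P[:,2]-hf(x,y)),cut)
        if yc: e=e[(y>yc)]; 
        return e.mean()*1000
    best=None
    for da in(-6,-3,0,3,6):
        p=np.array(x0,float)+[0,0,da];S=np.array([p,p+[.008,0,0],p+[0,.008,0],p+[0,0,4]])
        q=minimize(cost,p,method="Nelder-Mead",options=dict(initial_simplex=S,maxiter=300,xatol=1e-4,fatol=1e-4))
        if best is None or q.fun<best.fun: best=q
    return best.x,best.fun
E
python3 - <<'E'
from fit import *
s=dict(np.load("scene0.npz"));t=dict(np.load("top0.npz"));C=[cloud(s),cloud(t)]
for n,hf,x0,r in(("box",hbox,(.51,.292,8),.15),("tray",htray,(.567,-.374,5),.2),("rack",hrack,(.566,.003,0),.11),("scoop",hscoop,(.525,-.195,3),.1)):
    for nm,c in(("scene",C[:1]),("top",C[1:]),("both",C)): print(n,nm,*fit(hf,x0,c,r,yc=-.1 if n=="box" else None))
E
```

```text
box scene [ 0.5063  0.2904 10.2299] 7.154024716191022
box top [ 0.507   0.2882 10.1014] 4.375620552451319
box both [ 0.5067  0.2895 10.0824] 5.731746063884407
tray scene [ 0.5654 -0.3711  5.1426] 5.103803208652558
tray top [ 0.5655 -0.3737  5.3503] 4.071415294129578
tray both [ 0.5655 -0.3728  5.3976] 4.620261721888681
rack scene [ 0.5706  0.0033 -0.5646] 3.79167824041965
rack top [ 0.5694  0.0021 -0.2439] 2.982314529716207
rack both [ 0.5694  0.0031 -0.4552] 3.483966927671874
scoop scene [ 0.53   -0.1957 -6.4725] 5.951165660601318
scoop top [ 0.5297 -0.1971 -7.8723] 3.7950614637682514
scoop both [ 0.5298 -0.197  -7.7141] 4.871382100127828
```

```bash
cat > plan.py <<'E'
from h import *
from scipy.spatial.transform import Rotation as Ro
G=.155;c20,s20=np.cos(np.radians(20)),np.sin(np.radians(20))
TS=np.array([[0,c20,s20],[1,0,0],[0,s20,-c20]])      # tool axes in the scoop frame
GS=np.array([-.063,0,.076])
def scoopR(yaw,pitch): return Ro.from_euler("ZY",[yaw,-pitch],degrees=True).as_matrix()
def scoop2tcp(o,yaw,pitch=0,TS=TS,GS=GS):
    S=scoopR(yaw,pitch);T=S@TS;return np.array(o)+S@GS-G*T[:,2],T
def lip2tcp(l,yaw,pitch=0,**k):   # lip = middle of mouth edge, underside
    return scoop2tcp(np.array(l)-scoopR(yaw,pitch)@[.04,0,0],yaw,pitch,**k)
def plan(wps,p=None,R=None):
    """wps: (pos,R,opening,max mm per row[,max deg per row]); prints constant rows per leg"""
    if p is None: s=observe();p,R=s["tcp_pos"],s["tool_rot"]
    for i,w in enumerate(wps):
        q,Q,op,mm=w[:4];deg=w[4] if len(w)>4 else 7
        rel=Ro.from_matrix(R.T@Q).as_rotvec();d=R.T@(q-p)
        n=int(max(1,np.ceil(np.linalg.norm(d)*1000/mm),np.ceil(np.degrees(np.linalg.norm(rel))/deg)))
        while 1:
            rw=np.round(np.degrees(rel/n)/8,3);Rw=Ro.from_rotvec(np.radians(rw*8));M=sum((Rw**k).as_matrix() if k else np.eye(3) for k in range(n))
            v=np.round(np.linalg.solve(M,d)/.025,3)
            if abs(v).max()<=1: break
            n+=1
        for k in range(n): p=p+R@(v*.025);R=R@Rw.as_matrix()
        U,_,V=np.linalg.svd(R);R=U@V
        print(f"leg{i}: {n} x [[{v[0]:g},{v[1]:g},{v[2]:g}],[{rw[0]:g},{rw[1]:g},{rw[2]:g}],{op}]  end",p,"err mm",np.round((q-p)*1e3,1))
    return p,R
E
python3 - <<'E'
from plan import *
s=dict(np.load("scene0.npz"));t=dict(np.load("top0.npz"))
for f in(s,t):
    P=cloud(f).reshape(-1,3);P=P[(P[:,2]>.085)&(P[:,2]<.12)&(np.hypot(P[:,0]-.46,P[:,1]+.19)<.06)];print(len(P),P.mean(0),P.min(0),P.max(0))
    print("top of handle predicted", np.array([.5298,-.197,.003])+scoopR(-7.7,0)@[-.073,0,.104])
q,Q=scoop2tcp((.5298,-.197,.003),-7.7)
print("grasp tcp",q);plan([(q-Q[:,2]*.11,Q,1,24)])
E
```

```text
113 [ 0.4661 -0.1858  0.0983] [ 0.4523 -0.2016  0.0858] [ 0.4757 -0.1701  0.109 ]
top of handle predicted [ 0.4575 -0.1872  0.107 ]
87 [ 0.4598 -0.1871  0.103 ] [ 0.4503 -0.2033  0.0853] [ 0.472  -0.172   0.1122]
top of handle predicted [ 0.4575 -0.1872  0.107 ]
grasp tcp [ 0.4148 -0.1815  0.2247]
leg0: 31 x [[-0.98,-0.295,0.095],[-0.066,-0.059,0.333],1]  end [ 0.3773 -0.1762  0.3279] err mm [ 0.2 -0.2  0.1]
```

Call:
{"op": "drive_tool", "data": {
  "deltas": [
    [[-0.98, -0.295, 0.095], [-0.066, -0.059, 0.333], 1],
    [[-0.98, -0.295, 0.095], [-0.066, -0.059, 0.333], 1],
    [[-0.98, -0.295, 0.095], [-0.066, -0.059, 0.333], 1],
    [[-0.98, -0.295, 0.095], [-0.066, -0.059, 0.333], 1],
    [[-0.98, -0.295, 0.095], [-0.066, -0.059, 0.333], 1],
    [[-0.98, -0.295, 0.095], [-0.066, -0.059, 0.333], 1],
    [[-0.98, -0.295, 0.095], [-0.066, -0.059, 0.333], 1],
    [[-0.98, -0.295, 0.095], [-0.066, -0.059, 0.333], 1],
    [[-0.98, -0.295, 0.095], [-0.066, -0.059, 0.333], 1],
    [[-0.98, -0.295, 0.095], [-0.066, -0.059, 0.333], 1],
    [[-0.98, -0.295, 0.095], [-0.066, -0.059, 0.333], 1],
    [[-0.98, -0.295, 0.095], [-0.066, -0.059, 0.333], 1],
    [[-0.98, -0.295, 0.095], [-0.066, -0.059, 0.333], 1],
    [[-0.98, -0.295, 0.095], [-0.066, -0.059, 0.333], 1],
    [[-0.98, -0.295, 0.095], [-0.066, -0.059, 0.333], 1],
    [[-0.98, -0.295, 0.095], [-0.066, -0.059, 0.333], 1]
  ]
}}

```text
time: 3.9
tcp_pos: [0.384, 0.1981, 0.3742]
tool_rot: [[-0.537, 0.823, 0.188], [0.841, 0.539, 0.042], [-0.067, 0.181, -0.981]]
force: [1.0, -0.2, -0.6]
opening: 1.0
gripper_force: 0.0
```

Call:
{"op": "drive_tool", "data": {
  "deltas": [
    [[-0.98, -0.295, 0.095], [-0.066, -0.059, 0.333], 1],
    [[-0.98, -0.295, 0.095], [-0.066, -0.059, 0.333], 1],
    [[-0.98, -0.295, 0.095], [-0.066, -0.059, 0.333], 1],
    [[-0.98, -0.295, 0.095], [-0.066, -0.059, 0.333], 1],
    [[-0.98, -0.295, 0.095], [-0.066, -0.059, 0.333], 1],
    [[-0.98, -0.295, 0.095], [-0.066, -0.059, 0.333], 1],
    [[-0.98, -0.295, 0.095], [-0.066, -0.059, 0.333], 1],
    [[-0.98, -0.295, 0.095], [-0.066, -0.059, 0.333], 1],
    [[-0.98, -0.295, 0.095], [-0.066, -0.059, 0.333], 1],
    [[-0.98, -0.295, 0.095], [-0.066, -0.059, 0.333], 1],
    [[-0.98, -0.295, 0.095], [-0.066, -0.059, 0.333], 1],
    [[-0.98, -0.295, 0.095], [-0.066, -0.059, 0.333], 1],
    [[-0.98, -0.295, 0.095], [-0.066, -0.059, 0.333], 1],
    [[-0.98, -0.295, 0.095], [-0.066, -0.059, 0.333], 1],
    [[-0.98, -0.295, 0.095], [-0.066, -0.059, 0.333], 1],
    [[0, 0, 0], [0, 0, 0], 1]
  ]
}}

```text
time: 5.9
tcp_pos: [0.3768, -0.177, 0.3276]
tool_rot: [[0.137, 0.931, 0.339], [0.991, -0.129, -0.047], [-0.0, 0.343, -0.939]]
force: [-0.7, 0.6, -0.0]
opening: 0.998
gripper_force: 0.0
```

```bash
python3 - <<'E'
from plan import *
from fit import *
s=grab_frame("scene");t=grab_frame("top")
S=cloud(s);T=cloud(t)
cv2.imwrite("pics/a1.png",np.hstack([cv2.resize(s["image"][120:260,80:280],None,fx=2,fy=2),cv2.resize(t["image"][120:260,240:420],None,fx=2,fy=2)]))
x,e=fit(hscoop,(.5298,-.197,-7.7),[S],.1);print("scoop scene",x,e)
x,e=fit(hscoop,(.5298,-.197,-7.7),[T],.1);print("scoop top",x,e)
print(observe()["tcp_pos"],observe()["tool_rot"],observe()["joint_positions"])
E
```

```text
scoop scene [ 0.5317 -0.1951 -7.2973] 5.978645482250078
scoop top [ 0.5286 -0.1972 -7.0903] 3.5511850766791224
[ 0.3773 -0.1761  0.328 ] [[ 0.1351  0.9306  0.3401]
 [ 0.9908 -0.1268 -0.0464]
 [-0.      0.3433 -0.9392]] [-26.9074 -13.449  -33.197   51.202    6.4619  71.9399]
```

View pics/a1.png

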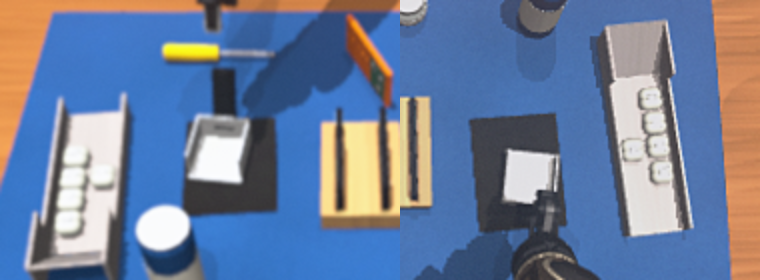

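The picture shows the scoop unmoved at top (530,178) with the gripper above its handle at (545,215). The cans are unchanged.

Call:
{"op": "drive_tool", "data": {
  "deltas": [
    [[0, 0, 0.88], [0, 0, 0], 1],
    [[0, 0, 0.88], [0, 0, 0], 1],
    [[0, 0, 0.88], [0, 0, 0], 1],
    [[0, 0, 0.88], [0, 0, 0], 1],
    [[0, 0, 0.88], [0, 0, 0], 1],
    [[0, 0, 0], [0, 0, 0], 1],
    [[0, 0, 0], [0, 0, 0], 0],
    [[0, 0, 0], [0, 0, 0], 0],
    [[0, 0, 0], [0, 0, 0], 0],
    [[0, 0, 0], [0, 0, 0], 0],
    [[0, 0, 0], [0, 0, 0], 0],
    [[0, 0, 0], [0, 0, 0], 0],
    [[0, 0, 0], [0, 0, 0], 0],
    [[0, 0, 0], [0, 0, 0], 0]
  ],
  "newtons": 80
}}

```text
time: 7.75
tcp_pos: [0.4149, -0.1814, 0.2251]
tool_rot: [[0.135, 0.93, 0.341], [0.991, -0.127, -0.047], [-0.0, 0.344, -0.939]]
force: [-2.4, 1.6, 5.7]
opening: 0.151
gripper_force: 78.3
```

```bash
cat >> plan.py <<'E'
TR=(.5655,-.3728,5.4)
def tray(x,y,z=0): a=np.radians(TR[2]);return np.array([TR[0]+x*np.cos(a)-y*np.sin(a),TR[1]+x*np.sin(a)+y*np.cos(a),z])
ZF=.0035
E
python3 - <<'E'
from plan import *
s=observe();p,R=s["tcp_pos"],s["tool_rot"]
a=scoop2tcp(tray(-.20,0,.10),5.4);b=scoop2tcp(tray(-.20,0,ZF),5.4)
print(scoop2tcp((.53,-.197,.003),-7.7)[0],b)
plan([(p+[0,0,.1],R,0,20),(*a,0,20),(*b,0,16)])
E
```

```text
[ 0.415  -0.1815  0.2247] (array([ 0.2509, -0.4025,  0.2252]), array([[-0.0941,  0.9355,  0.3405],
       [ 0.9956,  0.0884,  0.0322],
       [ 0.    ,  0.342 , -0.9397]]))
leg0: 6 x [[-0,0.229,-0.626],[0,0,0],0]  end [ 0.4148 -0.1813  0.3251] err mm [ 0.  -0.1  0. ]
leg1: 14 x [[-0.647,-0.427,-0.146],[0.001,0.041,-0.11],0]  end [ 0.2508 -0.4026  0.3217] err mm [ 0.1  0.1 -0.1]
leg2: 7 x [[0,-0.188,0.519],[0,-0.001,-0.001],0]  end [ 0.251  -0.4026  0.2251] err mm [-0.1  0.   0. ]
```

Call:
{"op": "drive_tool", "data": {
  "deltas": [
    [[0, 0.229, -0.626], [0, 0, 0], 0],
    [[0, 0.229, -0.626], [0, 0, 0], 0],
    [[0, 0.229, -0.626], [0, 0, 0], 0],
    [[0, 0.229, -0.626], [0, 0, 0], 0],
    [[0, 0.229, -0.626], [0, 0, 0], 0],
    [[0, 0.229, -0.626], [0, 0, 0], 0],
    [[-0.647, -0.427, -0.146], [0.001, 0.041, -0.11], 0],
    [[-0.647, -0.427, -0.146], [0.001, 0.041, -0.11], 0],
    [[-0.647, -0.427, -0.146], [0.001, 0.041, -0.11], 0],
    [[-0.647, -0.427, -0.146], [0.001, 0.041, -0.11], 0],
    [[-0.647, -0.427, -0.146], [0.001, 0.041, -0.11], 0],
    [[-0.647, -0.427, -0.146], [0.001, 0.041, -0.11], 0],
    [[-0.647, -0.427, -0.146], [0.001, 0.041, -0.11], 0],
    [[-0.647, -0.427, -0.146], [0.001, 0.041, -0.11], 0],
    [[-0.647, -0.427, -0.146], [0.001, 0.041, -0.11], 0],
    [[-0.647, -0.427, -0.146], [0.001, 0.041, -0.11], 0],
    [[-0.647, -0.427, -0.146], [0.001, 0.041, -0.11], 0],
    [[-0.647, -0.427, -0.146], [0.001, 0.041, -0.11], 0],
    [[-0.647, -0.427, -0.146], [0.001, 0.041, -0.11], 0],
    [[-0.647, -0.427, -0.146], [0.001, 0.041, -0.11], 0]
  ]
}}

```text
time: 10.25
tcp_pos: [0.2501, -0.403, 0.3204]
tool_rot: [[-0.094, 0.936, 0.339], [0.996, 0.088, 0.035], [0.003, 0.34, -0.94]]
force: [1.1, -0.1, -2.1]
opening: 0.153
gripper_force: 78.2
```

Call:
{"op": "drive_tool", "data": {
  "deltas": [
    [[0, -0.188, 0.519], [0, 0, 0], 0],
    [[0, -0.188, 0.519], [0, 0, 0], 0],
    [[0, -0.188, 0.519], [0, 0, 0], 0],
    [[0, -0.188, 0.519], [0, 0, 0], 0],
    [[0, -0.188, 0.519], [0, 0, 0], 0],
    [[0, -0.188, 0.519], [0, 0, 0], 0],
    [[0, -0.188, 0.519], [0, 0, 0], 0],
    [[0, 0, 0], [0, 0, 0], 0]
  ]
}}

```text
time: 11.25
tcp_pos: [0.2507, -0.4022, 0.2237]
tool_rot: [[-0.094, 0.936, 0.339], [0.996, 0.087, 0.034], [0.003, 0.341, -0.94]]
force: [-1.0, -0.8, -1.6]
opening: 0.157
gripper_force: 78.2
```

```bash
python3 - <<'E'
from plan import *
from fit import *
s=grab_frame("scene");t=grab_frame("top")
o=tray(-.2,0)
cv2.imwrite("pics/a2.png",np.hstack([cv2.resize(s["image"][120:270,70:220],None,fx=2.6,fy=2.6),cv2.resize(t["image"][120:270,260:410],None,fx=2.6,fy=2.6)]))
for n,f in(("scene",s),("top",t)):
    print(n,fit(lambda x,y:hscoop(x,y,.0035),(o[0],o[1],5.4),[cloud(f)],.07), "target",o)
print(observe()["tcp_pos"],observe()["force"],observe()["opening"])
E
```

```text
scene (array([ 0.3575, -0.3902,  8.2459]), np.float64(9.116626786870299)) target [ 0.3664 -0.3916  0.    ]
top (array([ 0.3633, -0.393 ,  3.1055]), np.float64(6.1630066743642145)) target [ 0.3664 -0.3916  0.    ]
[ 0.2508 -0.4025  0.2247] [ 0.2152  0.1071 -1.4787] 0.15036953249353058
```

View pics/a2.png

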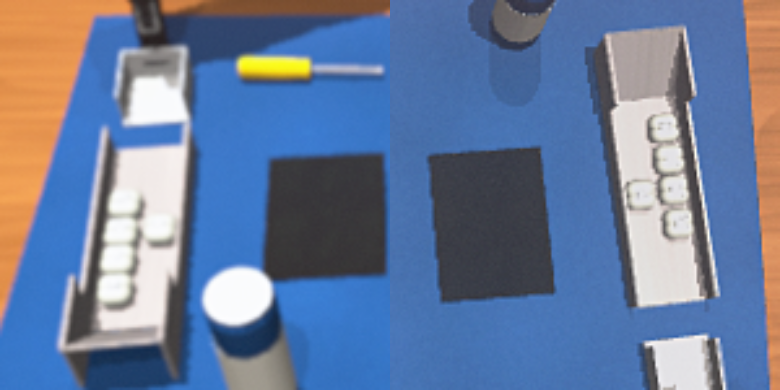

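Scoop and tray line up: the scoop mouth is at top crop (682,340) and the tray mouth at (674,300). I'll enter slightly raised, then lower onto the floor.

Call:
{"op": "drive_tool", "data": {
  "deltas": [
    [[0, 0.041, -0.113], [0, 0, 0], 0],
    [[0, 0.376, 0.137], [0, 0, 0], 0],
    [[0, 0.376, 0.137], [0, 0, 0], 0],
    [[0, 0.376, 0.137], [0, 0, 0], 0],
    [[0, 0.376, 0.137], [0, 0, 0], 0],
    [[0, 0.376, 0.137], [0, 0, 0], 0],
    [[0, 0.376, 0.137], [0, 0, 0], 0],
    [[0, 0.376, 0.137], [0, 0, 0], 0],
    [[0, 0, 0], [0, 0, 0], 0],
    [[0, -0.041, 0.113], [0, 0, 0], 0],
    [[0, 0, 0], [0, 0, 0], 0]
  ]
}}

```text
time: 12.72
tcp_pos: [0.3206, -0.3961, 0.2251]
tool_rot: [[-0.094, 0.935, 0.341], [0.996, 0.088, 0.033], [0.001, 0.343, -0.939]]
force: [1.3, 0.9, 1.6]
opening: 0.152
gripper_force: 78.6
```

Call:
{"op": "drive_tool", "data": {
  "deltas": [
    [[0, 0.376, 0.137], [0, 0, 0], 0],
    [[0, 0.376, 0.137], [0, 0, 0], 0],
    [[0, 0.376, 0.137], [0, 0, 0], 0],
    [[0, 0.376, 0.137], [0, 0, 0], 0],
    [[0, 0.376, 0.137], [0, 0, 0], 0],
    [[0, 0.376, 0.137], [0, 0, 0], 0],
    [[0, 0.376, 0.137], [0, 0, 0], 0],
    [[0, 0.376, 0.137], [0, 0, 0], 0],
    [[0, 0.376, 0.137], [0, 0, 0], 0],
    [[0, 0.376, 0.137], [0, 0, 0], 0],
    [[0, 0.376, 0.137], [0, 0, 0], 0],
    [[0, 0, 0], [0, 0, 0], 0]
  ]
}}

```text
time: 14.22
tcp_pos: [0.4316, -0.3855, 0.2251]
tool_rot: [[-0.095, 0.935, 0.342], [0.995, 0.09, 0.033], [0.0, 0.343, -0.939]]
force: [1.9, 0.5, 4.9]
opening: 0.149
gripper_force: 79.0
```

```bash
python3 - <<'E'
from plan import *
s=grab_frame("scene");t=grab_frame("top");o=observe();print(o["tcp_pos"],o["force"],o["tool_rot"][2])
cv2.imwrite("pics/a3.png",np.hstack([cv2.resize(s["image"][140:270,70:200],None,fx=3,fy=3),cv2.resize(t["image"][120:250,300:430],None,fx=3,fy=3)]))
E
```

```text
[ 0.431  -0.3855  0.2252] [ 1.3413 -0.0321  5.0074] [ 0.0007  0.3434 -0.9392]
```

View pics/a3.png

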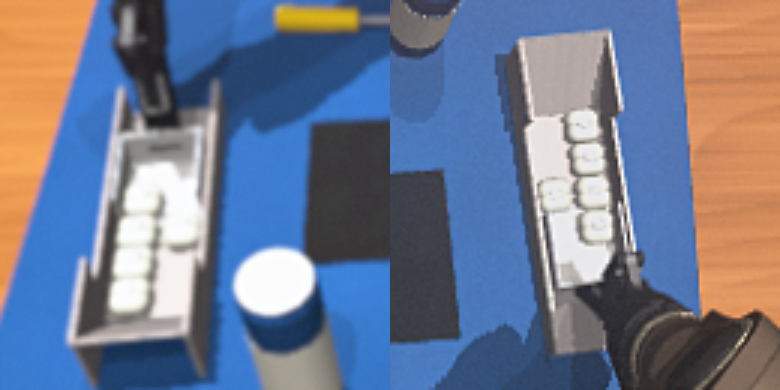

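Cans A and E/B are already on the scoop floor at top (595,225) and (555,195), with the lip sliding under cleanly. I'll continue toward the back wall.

Call:
{"op": "drive_tool", "data": {
  "deltas": [
    [[0, 0.3, 0.11], [0, 0, 0], 0],
    [[0, 0.3, 0.11], [0, 0, 0], 0],
    [[0, 0.3, 0.11], [0, 0, 0], 0],
    [[0, 0.3, 0.11], [0, 0, 0], 0],
    [[0, 0.3, 0.11], [0, 0, 0], 0],
    [[0, 0.3, 0.11], [0, 0, 0], 0],
    [[0, 0.3, 0.11], [0, 0, 0], 0],
    [[0, 0.3, 0.11], [0, 0, 0], 0],
    [[0, 0.3, 0.11], [0, 0, 0], 0],
    [[0, 0, 0], [0, 0, 0], 0]
  ]
}}

```text
time: 15.58
tcp_pos: [0.5023, -0.3791, 0.2252]
tool_rot: [[-0.094, 0.935, 0.341], [0.996, 0.088, 0.032], [0.0, 0.343, -0.939]]
force: [1.1, -0.8, 6.2]
opening: 0.151
gripper_force: 79.1
```

```bash
python3 - <<'E'
from plan import *
s=grab_frame("scene");t=grab_frame("top");o=observe();print(o["tcp_pos"],o["force"],o["tool_rot"][2])
cv2.imwrite("pics/a4.png",np.hstack([cv2.resize(s["image"][140:270,70:200],None,fx=3,fy=3),cv2.resize(t["image"][120:250,300:430],None,fx=3,fy=3)]))
E
```

```text
[ 0.5022 -0.3791  0.2251] [ 2.1104 -0.2636  5.0158] [ 0.0001  0.3432 -0.9392]
```

View pics/a4.png

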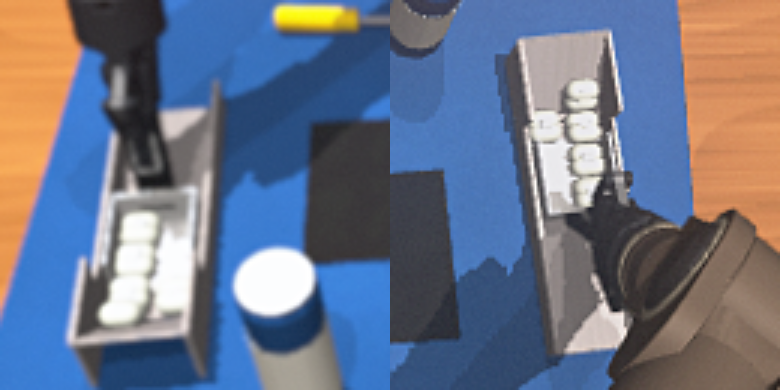

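```bash
python3 - <<'E'
from plan import *
print(lip2tcp(tray(.095,0,.003),5.4)[0],observe()["tcp_pos"])
w=[(*lip2tcp(tray(.116,0,.003),5.4),0,6)]
for p in(7,14,21,28):
    z=.004+.08*np.sin(np.radians(p)); w.append((*lip2tcp(tray(.1165+(z-.003)*np.tan(np.radians(40)),0,z),5.4,p),0,7,3))
w.append((*lip2tcp(tray(.172,0,.080),5.4,28),0,8));w.append((*lip2tcp(tray(.165,0,.17),5.4,28),0,15))
p,R=plan(w);print(R[:,2])
E
```

```text
[ 0.5048 -0.3785  0.2247] [ 0.5022 -0.3791  0.2251]
leg0: 4 x [[0.003,0.22,0.085],[0.002,-0,-0],0]  end [ 0.5257 -0.3766  0.2247] err mm [ 0. -0. -0.]
leg1: 3 x [[-0,-0.252,0.04],[-0.291,-0,-0],0]  end [ 0.5094 -0.3781  0.2147] err mm [ 0. -0. -0.]
leg2: 3 x [[-0,-0.267,0.065],[-0.292,-0,-0],0]  end [ 0.4944 -0.3795  0.2007] err mm [-0. -0. -0.]
leg3: 3 x [[-0,-0.266,0.086],[-0.292,-0,-0],0]  end [ 0.4822 -0.3807  0.1837] err mm [-0. -0.  0.]
leg4: 4 x [[-0,-0.203,0.078],[-0.218,-0,-0],0]  end [ 0.473  -0.3815  0.164 ] err mm [ 0. -0. -0.]
leg5: 6 x [[-0,0.294,-0.057],[-0,-0,-0],0]  end [ 0.496  -0.3794  0.2025] err mm [-0.  -0.  -0.1]
leg6: 7 x [[0,0.355,-0.374],[-0,-0,-0],0]  end [ 0.489  -0.38    0.2925] err mm [ 0.  0. -0.]
[ 0.7397  0.0699 -0.6693]
```

Call:
{"op": "drive_tool", "data": {
  "deltas": [
    [[0, 0.22, 0.085], [0, 0, 0], 0],
    [[0, 0.22, 0.085], [0, 0, 0], 0],
    [[0, 0.22, 0.085], [0, 0, 0], 0],
    [[0, 0.22, 0.085], [0, 0, 0], 0],
    [[0, -0.252, 0.04], [-0.291, 0, 0], 0],
    [[0, -0.252, 0.04], [-0.291, 0, 0], 0],
    [[0, -0.252, 0.04], [-0.291, 0, 0], 0],
    [[0, -0.267, 0.065], [-0.292, 0, 0], 0],
    [[0, -0.267, 0.065], [-0.292, 0, 0], 0],
    [[0, -0.267, 0.065], [-0.292, 0, 0], 0],
    [[0, -0.266, 0.086], [-0.292, 0, 0], 0],
    [[0, -0.266, 0.086], [-0.292, 0, 0], 0],
    [[0, -0.266, 0.086], [-0.292, 0, 0], 0],
    [[0, -0.203, 0.078], [-0.218, 0, 0], 0],
    [[0, -0.203, 0.078], [-0.218, 0, 0], 0],
    [[0, -0.203, 0.078], [-0.218, 0, 0], 0],
    [[0, -0.203, 0.078], [-0.218, 0, 0], 0],
    [[0, 0, 0], [0, 0, 0], 0]
  ]
}}

```text
time: 17.92
tcp_pos: [0.4721, -0.3815, 0.1631]
tool_rot: [[-0.094, 0.666, 0.74], [0.996, 0.062, 0.071], [0.002, 0.743, -0.669]]
force: [0.9, 0.0, 3.2]
opening: 0.152
gripper_force: 78.7
```

Call:
{"op": "drive_tool", "data": {
  "deltas": [
    [[0, 0.294, -0.057], [0, 0, 0], 0],
    [[0, 0.294, -0.057], [0, 0, 0], 0],
    [[0, 0.294, -0.057], [0, 0, 0], 0],
    [[0, 0.294, -0.057], [0, 0, 0], 0],
    [[0, 0.294, -0.057], [0, 0, 0], 0],
    [[0, 0.294, -0.057], [0, 0, 0], 0],
    [[0, 0.355, -0.374], [0, 0, 0], 0],
    [[0, 0.355, -0.374], [0, 0, 0], 0],
    [[0, 0.355, -0.374], [0, 0, 0], 0],
    [[0, 0.355, -0.374], [0, 0, 0], 0],
    [[0, 0.355, -0.374], [0, 0, 0], 0],
    [[0, 0.355, -0.374], [0, 0, 0], 0],
    [[0, 0.355, -0.374], [0, 0, 0], 0],
    [[0, 0, 0], [0, 0, 0], 0]
  ]
}}

```text
time: 19.68
tcp_pos: [0.4888, -0.3805, 0.2935]
tool_rot: [[-0.094, 0.665, 0.741], [0.996, 0.063, 0.069], [-0.001, 0.744, -0.668]]
force: [0.4, 0.4, -2.1]
opening: 0.153
gripper_force: 78.3
```

```bash
python3 - <<'E'
from plan import *
s=grab_frame("scene");t=grab_frame("top");o=observe();print(o["tcp_pos"],o["force"],o["tool_rot"][2])
cv2.imwrite("pics/a5.png",np.hstack([cv2.resize(s["image"][120:270,60:200],None,fx=2.7,fy=2.7),cv2.resize(t["image"][110:260,300:440],None,fx=2.7,fy=2.7)]))
E
```

```text
[ 0.4885 -0.3801  0.2916] [ 0.0083  0.6216 -3.1325] [ 0.0015  0.7424 -0.67  ]
```

View pics/a5.png

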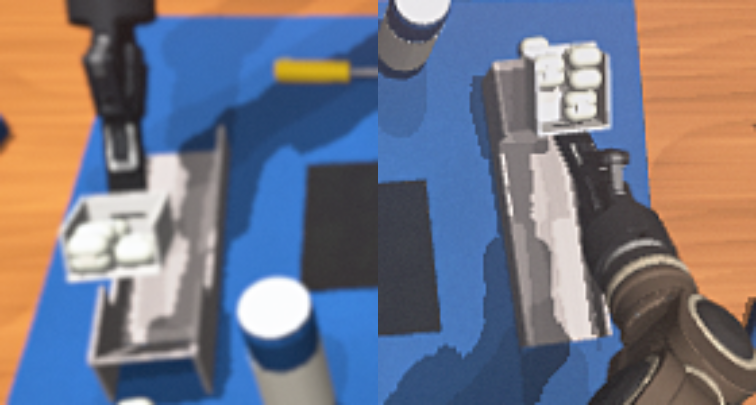

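Four cans are in the scoop, around top crop (570,85). One can has gone over the back wall, at top crop (535,48) and scene crop (133,403). I'll dump the four first, then locate the stray.

```bash
cat >> plan.py <<'E'
BX=(.5067,.2895,10.1)
def box(x,y,z=0): a=np.radians(BX[2]);return np.array([BX[0]+x*np.cos(a)-y*np.sin(a),BX[1]+x*np.sin(a)+y*np.cos(a),z])
E
python3 - <<'E'
from plan import *
f=grab_frame("top");C=cloud(f);P=C[115:145,485:511].reshape(-1,3)
f2=grab_frame("scene")
for n,g in(("top",f),("scene",f2)):
    for c in cut_out("can",g): 
        P=cloud(g)[c["pixels"]&(g["range_z"]>0)]
        print(n,round(c["p"],2),np.round(c["uv"]),np.median(P,0) if len(P) else 0, len(P))
w=[(*lip2tcp((.55,-.02,.22),8,28),0,20),(*lip2tcp(box(-.10,0,.17),10.1,28),0,20),(*lip2tcp(box(-.085,0,.10),10.1,0),0,15,5),(*lip2tcp(box(-.08,0,.075),10.1,-25),0,10,4),(*lip2tcp(box(-.078,0,.05),10.1,-50),0,10,4)]
plan(w)
E
```

```text
top 0.67 [378. 142.] [ 0.6901 -0.3734  0.1835] 70
top 0.64 [364. 139.] [ 0.6995 -0.3428  0.1784] 110
top 0.55 [376. 131.] [ 0.71   -0.3728  0.1927] 92
top 0.48 [376. 147.] [ 0.6707 -0.3758  0.1602] 131
scene 0.74 [109. 278.] [ 0.7764 -0.3674  0.018 ] 161
scene 0.71 [178. 147.] [ 0.3357 -0.2419  0.0161] 293
scene 0.65 [101. 206.] [ 0.6935 -0.3676  0.1811] 110
leg0: 19 x [[0.726,-0.116,-0.29],[-0.001,0.012,-0.012],0]  end [ 0.3105 -0.0535  0.3426] err mm [ 0.  -0.2 -0.1]
leg1: 16 x [[0.754,-0.251,-0.092],[0,0.012,-0.011],0]  end [0.1703 0.2297 0.2925] err mm [-0.1 -0.2 -0.1]
leg2: 7 x [[-0.001,0.569,0.206],[0.501,0.001,-0.001],0]  end [0.2695 0.2472 0.3216] err mm [-0.1  0.   0. ]
leg3: 12 x [[0,0.386,-0.01],[0.26,-0,0],0]  end [0.3809 0.2671 0.3417] err mm [0.  0.  0.1]
leg4: 13 x [[-0,0.381,-0.017],[0.241,0,0],0]  end [0.4984 0.2881 0.312 ] err mm [-0.1 -0.1  0. ]
```

Call:
{"op": "drive_tool", "data": {
  "deltas": [
    [[0.726, -0.116, -0.29], [0, 0.012, -0.012], 0],
    [[0.726, -0.116, -0.29], [0, 0.012, -0.012], 0],
    [[0.726, -0.116, -0.29], [0, 0.012, -0.012], 0],
    [[0.726, -0.116, -0.29], [0, 0.012, -0.012], 0],
    [[0.726, -0.116, -0.29], [0, 0.012, -0.012], 0],
    [[0.726, -0.116, -0.29], [0, 0.012, -0.012], 0],
    [[0.726, -0.116, -0.29], [0, 0.012, -0.012], 0],
    [[0.726, -0.116, -0.29], [0, 0.012, -0.012], 0],
    [[0.726, -0.116, -0.29], [0, 0.012, -0.012], 0],
    [[0.726, -0.116, -0.29], [0, 0.012, -0.012], 0],
    [[0.726, -0.116, -0.29], [0, 0.012, -0.012], 0],
    [[0.726, -0.116, -0.29], [0, 0.012, -0.012], 0],
    [[0.726, -0.116, -0.29], [0, 0.012, -0.012], 0],
    [[0.726, -0.116, -0.29], [0, 0.012, -0.012], 0],
    [[0.726, -0.116, -0.29], [0, 0.012, -0.012], 0],
    [[0.726, -0.116, -0.29], [0, 0.012, -0.012], 0],
    [[0.726, -0.116, -0.29], [0, 0.012, -0.012], 0],
    [[0.726, -0.116, -0.29], [0, 0.012, -0.012], 0],
    [[0.726, -0.116, -0.29], [0, 0.012, -0.012], 0]
  ]
}}

```text
time: 22.35
tcp_pos: [0.3092, -0.0525, 0.3429]
tool_rot: [[-0.139, 0.662, 0.736], [0.99, 0.094, 0.103], [-0.001, 0.743, -0.669]]
force: [0.2, -0.0, -2.5]
opening: 0.155
gripper_force: 78.2
```

Call:
{"op": "drive_tool", "data": {
  "deltas": [
    [[0.754, -0.251, -0.092], [0, 0.012, -0.011], 0],
    [[0.754, -0.251, -0.092], [0, 0.012, -0.011], 0],
    [[0.754, -0.251, -0.092], [0, 0.012, -0.011], 0],
    [[0.754, -0.251, -0.092], [0, 0.012, -0.011], 0],
    [[0.754, -0.251, -0.092], [0, 0.012, -0.011], 0],
    [[0.754, -0.251, -0.092], [0, 0.012, -0.011], 0],
    [[0.754, -0.251, -0.092], [0, 0.012, -0.011], 0],
    [[0.754, -0.251, -0.092], [0, 0.012, -0.011], 0],
    [[0.754, -0.251, -0.092], [0, 0.012, -0.011], 0],
    [[0.754, -0.251, -0.092], [0, 0.012, -0.011], 0],
    [[0.754, -0.251, -0.092], [0, 0.012, -0.011], 0],
    [[0.754, -0.251, -0.092], [0, 0.012, -0.011], 0],
    [[0.754, -0.251, -0.092], [0, 0.012, -0.011], 0],
    [[0.754, -0.251, -0.092], [0, 0.012, -0.011], 0],
    [[0.754, -0.251, -0.092], [0, 0.012, -0.011], 0],
    [[0.754, -0.251, -0.092], [0, 0.012, -0.011], 0]
  ]
}}

```text
time: 24.35
tcp_pos: [0.1692, 0.2295, 0.2927]
tool_rot: [[-0.177, 0.66, 0.73], [0.984, 0.117, 0.132], [0.001, 0.742, -0.67]]
force: [0.3, -0.2, -2.3]
opening: 0.155
gripper_force: 78.3
```

```bash
python3 - <<'E'
from plan import *
o=observe();print(o["joint_positions"],o["tcp_pos"])
w=[(*lip2tcp(box(-.085,0,.10),10.1,0),0,15,5),(*lip2tcp(box(-.08,0,.075),10.1,-25),0,10,4),(*lip2tcp(box(-.078,0,.05),10.1,-50),0,10,4)]
plan(w)
E
```

```text
[ 69.4428 -33.8958 -54.1129  40.2205 -39.6044 138.4539] [0.1692 0.2295 0.2927]
leg0: 8 x [[-0.001,0.503,0.181],[0.436,-0.002,0],0]  end [0.2695 0.2472 0.3217] err mm [-0.1  0.  -0.1]
leg1: 12 x [[0,0.386,-0.01],[0.261,0,0],0]  end [0.3809 0.2671 0.3417] err mm [0.1 0.  0.1]
leg2: 13 x [[0,0.381,-0.017],[0.24,0,-0],0]  end [0.4984 0.288  0.3119] err mm [-0.   0.   0.1]
```

Call:
{"op": "drive_tool", "data": {
  "deltas": [
    [[0, 0.503, 0.181], [0.436, -0.002, 0], 0],
    [[0, 0.503, 0.181], [0.436, -0.002, 0], 0],
    [[0, 0.503, 0.181], [0.436, -0.002, 0], 0],
    [[0, 0.503, 0.181], [0.436, -0.002, 0], 0],
    [[0, 0.503, 0.181], [0.436, -0.002, 0], 0],
    [[0, 0.503, 0.181], [0.436, -0.002, 0], 0],
    [[0, 0.503, 0.181], [0.436, -0.002, 0], 0],
    [[0, 0.503, 0.181], [0.436, -0.002, 0], 0],
    [[0, 0.386, -0.01], [0.261, 0, 0], 0],
    [[0, 0.386, -0.01], [0.261, 0, 0], 0],
    [[0, 0.386, -0.01], [0.261, 0, 0], 0],
    [[0, 0.386, -0.01], [0.261, 0, 0], 0],
    [[0, 0.386, -0.01], [0.261, 0, 0], 0],
    [[0, 0.386, -0.01], [0.261, 0, 0], 0],
    [[0, 0.386, -0.01], [0.261, 0, 0], 0],
    [[0, 0.386, -0.01], [0.261, 0, 0], 0],
    [[0, 0.386, -0.01], [0.261, 0, 0], 0],
    [[0, 0.386, -0.01], [0.261, 0, 0], 0],
    [[0, 0.386, -0.01], [0.261, 0, 0], 0],
    [[0, 0.386, -0.01], [0.261, 0, 0], 0]
  ]
}}

```text
time: 26.85
tcp_pos: [0.3828, 0.2671, 0.3421]
tool_rot: [[-0.173, 0.981, -0.088], [0.985, 0.172, -0.018], [-0.003, -0.09, -0.996]]
force: [0.3, 0.1, -2.3]
opening: 0.155
gripper_force: 78.5
```

Call:
{"op": "drive_tool", "data": {
  "deltas": [
    [[0, 0.381, -0.017], [0.24, 0, 0], 0],
    [[0, 0.381, -0.017], [0.24, 0, 0], 0],
    [[0, 0.381, -0.017], [0.24, 0, 0], 0],
    [[0, 0.381, -0.017], [0.24, 0, 0], 0],
    [[0, 0.381, -0.017], [0.24, 0, 0], 0],
    [[0, 0.381, -0.017], [0.24, 0, 0], 0],
    [[0, 0.381, -0.017], [0.24, 0, 0], 0],
    [[0, 0.381, -0.017], [0.24, 0, 0], 0],
    [[0, 0.381, -0.017], [0.24, 0, 0], 0],
    [[0, 0.381, -0.017], [0.24, 0, 0], 0],
    [[0, 0.381, -0.017], [0.24, 0, 0], 0],
    [[0, 0.381, -0.017], [0.24, 0, 0], 0],
    [[0, 0.381, -0.017], [0.24, 0, 0], 0],
    [[0, 0, 0], [0, 0, 0], 0],
    [[0, 0, 0], [0, 0, 0], 0],
    [[0, 0, 0], [0, 0, 0], 0]
  ]
}}

```text
time: 28.85
tcp_pos: [0.4993, 0.2875, 0.3129]
tool_rot: [[-0.173, 0.854, -0.491], [0.985, 0.149, -0.089], [-0.003, -0.499, -0.867]]
force: [-0.9, 0.9, -2.1]
opening: 0.159
gripper_force: 78.6
```

```bash
python3 - <<'E'
from plan import *
o=observe();print(o["joint_positions"],o["tcp_pos"],o["force"])
s=grab_frame("scene");t=grab_frame("top")
cv2.imwrite("pics/a6.png",np.hstack([cv2.resize(s["image"][90:280],(400,297))[:,:],cv2.resize(t["image"][90:300],(400,297))]))
for n,g in(("top",t),("scene",s)):
    for c in cut_out("can",g): 
        P=cloud(g)[c["pixels"]&(g["range_z"]>0)]
        print(n,round(c["p"],2),np.round(c["uv"]),np.median(P,0) if len(P) else 0, len(P))
cv2.imwrite("pics/a6.png",np.vstack([cv2.resize(s["image"][125:235,290:430],None,fx=2.6,fy=2.6),cv2.resize(t["image"][160:270,80:220],None,fx=2.6,fy=2.6)]))
E
```

```text
[ 28.0794  28.1993  10.2657 100.7894   8.7827 105.8857] [0.4993 0.2875 0.3129] [-0.927   0.8888 -2.129 ]
top 0.5 [359. 126.] [ 0.7734 -0.368   0.0207] 57
top 0.41 [147. 227.] [0.4793 0.2627 0.0266] 90
scene 0.68 [108. 278.] [ 0.778  -0.3672  0.0183] 159
scene 0.62 [359. 194.] [0.5349 0.2814 0.0292] 4696
scene 0.46 [342. 166.] [0.4384 0.2348 0.023 ] 104
scene 0.38 [362. 174.] [0.471  0.2948 0.047 ] 62
```

View pics/a6.png

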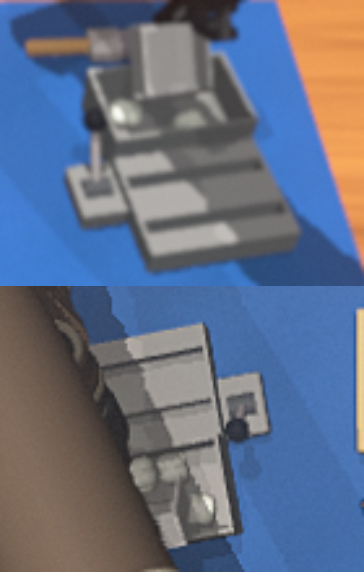

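The four cans are seen tumbling into the well around top crop (175,470). Nothing has spilled outside. The stray lies at about (0.776, -0.368), just behind the tray. It can only be reached from the tray's -y side with the tool tilted outward, so I'll regrasp the scoop on its mat.

```bash
python3 - <<'E'
from plan import *
w=[(*lip2tcp(box(-.10,0,.13),10.1,-45),0,15),(*lip2tcp(box(-.12,0,.18),10.1,0),0,20,6.5),(*scoop2tcp((.43,.02,.18),30),0,22),(*scoop2tcp((.535,-.185,.08),45),0,20),(*scoop2tcp((.535,-.185,.0035),45),0,12)]
plan(w)
E
```

```text
leg0: 7 x [[0.003,-0.457,-0.303],[-0.088,0.002,-0.003],0]  end [0.454  0.2802 0.397 ] err mm [-0.  -0.1  0. ]
leg1: 12 x [[-0,-0.76,0.042],[-0.469,-0,-0],0]  end [0.2349 0.2412 0.4017] err mm [ 0.  -0.1 -0. ]
leg2: 14 x [[-0.847,-0.008,-0.003],[0,0.061,-0.167],0]  end [ 0.3297 -0.0381  0.4016] err mm [-0.2  0.1  0. ]
leg3: 14 x [[-0.737,-0.203,0.229],[0,0.046,-0.126],0]  end [ 0.453  -0.2671  0.3018] err mm [-0.1  0.1 -0.2]
leg4: 7 x [[0.001,-0.15,0.412],[0.001,-0.001,0],0]  end [ 0.4529 -0.267   0.2251] err mm [ 0.1 -0.   0.1]
```

Call:
{"op": "drive_tool", "data": {
  "deltas": [
    [[0, -0.457, -0.303], [-0.088, 0.002, -0.003], 0],
    [[0, -0.457, -0.303], [-0.088, 0.002, -0.003], 0],
    [[0, -0.457, -0.303], [-0.088, 0.002, -0.003], 0],
    [[0, -0.457, -0.303], [-0.088, 0.002, -0.003], 0],
    [[0, -0.457, -0.303], [-0.088, 0.002, -0.003], 0],
    [[0, -0.457, -0.303], [-0.088, 0.002, -0.003], 0],
    [[0, -0.457, -0.303], [-0.088, 0.002, -0.003], 0],
    [[0, -0.76, 0.042], [-0.469, 0, 0], 0],
    [[0, -0.76, 0.042], [-0.469, 0, 0], 0],
    [[0, -0.76, 0.042], [-0.469, 0, 0], 0],
    [[0, -0.76, 0.042], [-0.469, 0, 0], 0],
    [[0, -0.76, 0.042], [-0.469, 0, 0], 0],
    [[0, -0.76, 0.042], [-0.469, 0, 0], 0],
    [[0, -0.76, 0.042], [-0.469, 0, 0], 0],
    [[0, -0.76, 0.042], [-0.469, 0, 0], 0],
    [[0, -0.76, 0.042], [-0.469, 0, 0], 0],
    [[0, -0.76, 0.042], [-0.469, 0, 0], 0],
    [[0, -0.76, 0.042], [-0.469, 0, 0], 0],
    [[0, -0.76, 0.042], [-0.469, 0, 0], 0]
  ]
}}

```text
time: 31.42
tcp_pos: [0.2342, 0.2401, 0.4014]
tool_rot: [[-0.175, 0.925, 0.338], [0.985, 0.164, 0.061], [0.001, 0.343, -0.939]]
force: [0.6, -0.3, -1.5]
opening: 0.153
gripper_force: 78.6
```

Call:
{"op": "drive_tool", "data": {
  "deltas": [
    [[-0.847, -0.008, -0.003], [0, 0.061, -0.167], 0],
    [[-0.847, -0.008, -0.003], [0, 0.061, -0.167], 0],
    [[-0.847, -0.008, -0.003], [0, 0.061, -0.167], 0],
    [[-0.847, -0.008, -0.003], [0, 0.061, -0.167], 0],
    [[-0.847, -0.008, -0.003], [0, 0.061, -0.167], 0],
    [[-0.847, -0.008, -0.003], [0, 0.061, -0.167], 0],
    [[-0.847, -0.008, -0.003], [0, 0.061, -0.167], 0],
    [[-0.847, -0.008, -0.003], [0, 0.061, -0.167], 0],
    [[-0.847, -0.008, -0.003], [0, 0.061, -0.167], 0],
    [[-0.847, -0.008, -0.003], [0, 0.061, -0.167], 0],
    [[-0.847, -0.008, -0.003], [0, 0.061, -0.167], 0],
    [[-0.847, -0.008, -0.003], [0, 0.061, -0.167], 0],
    [[-0.847, -0.008, -0.003], [0, 0.061, -0.167], 0],
    [[-0.847, -0.008, -0.003], [0, 0.061, -0.167], 0]
  ]
}}

```text
time: 33.17
tcp_pos: [0.3295, -0.0391, 0.4015]
tool_rot: [[-0.5, 0.814, 0.295], [0.866, 0.47, 0.171], [0.001, 0.342, -0.94]]
force: [0.3, 0.1, -1.5]
opening: 0.15
gripper_force: 78.8
```

Call:
{"op": "drive_tool", "data": {
  "deltas": [
    [[-0.737, -0.203, 0.229], [0, 0.046, -0.126], 0],
    [[-0.737, -0.203, 0.229], [0, 0.046, -0.126], 0],
    [[-0.737, -0.203, 0.229], [0, 0.046, -0.126], 0],
    [[-0.737, -0.203, 0.229], [0, 0.046, -0.126], 0],
    [[-0.737, -0.203, 0.229], [0, 0.046, -0.126], 0],
    [[-0.737, -0.203, 0.229], [0, 0.046, -0.126], 0],
    [[-0.737, -0.203, 0.229], [0, 0.046, -0.126], 0],
    [[-0.737, -0.203, 0.229], [0, 0.046, -0.126], 0],
    [[-0.737, -0.203, 0.229], [0, 0.046, -0.126], 0],
    [[-0.737, -0.203, 0.229], [0, 0.046, -0.126], 0],
    [[-0.737, -0.203, 0.229], [0, 0.046, -0.126], 0],
    [[-0.737, -0.203, 0.229], [0, 0.046, -0.126], 0],
    [[-0.737, -0.203, 0.229], [0, 0.046, -0.126], 0],
    [[-0.737, -0.203, 0.229], [0, 0.046, -0.126], 0],
    [[0, 0, 0], [0, 0, 0], 0]
  ]
}}

```text
time: 35.05
tcp_pos: [0.4534, -0.268, 0.3009]
tool_rot: [[-0.707, 0.666, 0.24], [0.708, 0.664, 0.243], [0.003, 0.341, -0.94]]
force: [0.6, 0.4, -2.0]
opening: 0.152
gripper_force: 78.7
```

```bash
python3 - <<'E'
from plan import *
o=observe();print(o["tcp_pos"],o["joint_positions"],o["time"])
plan([(*scoop2tcp((.535,-.185,.0035),45),0,10)])
s=grab_frame("scene");t=grab_frame("top");S=cloud(s);T=cloud(t)
for n,g,C in(("top",t,T),("scene",s,S)):
    for c in cut_out("can",g): 
        P=C[c["pixels"]&(g["range_z"]>0)]
        if len(P): print(n,round(c["p"],2),np.round(c["uv"]),np.median(P,0), len(P))
P=np.vstack([S.reshape(-1,3)]);Q=P[(P[:,2]>.10)&(P[:,0]>.66)&(P[:,0]<.80)&(abs(P[:,1]+.21)<.08)];print("spray",Q.min(0),Q.max(0))
P=T.reshape(-1,3);Q=P[(P[:,2]>.16)&(P[:,0]>.66)&(P[:,0]<.80)&(abs(P[:,1]+.21)<.08)];print("spray top",Q.min(0),Q.max(0))
cv2.imwrite("pics/a7.png",np.hstack([cv2.resize(t["image"][100:290,80:270],None,fx=2,fy=2),cv2.resize(t["image"][100:290,290:480],None,fx=2,fy=2)]))
E
```

```text
[ 0.4534 -0.268   0.3009] [-35.0686   6.8791 -16.6891  62.9741  19.6688  10.5967] 35.05
leg0: 8 x [[0.004,-0.127,0.357],[-0.001,-0.002,-0.001],0]  end [ 0.4531 -0.267   0.2252] err mm [-0.1 -0.  -0. ]
scene 0.65 [109. 276.] [ 0.7763 -0.3676  0.0178] 169
scene 0.3 [331. 143.] [0.3197 0.2325 0.0155] 504
spray [ 0.7452 -0.2439  0.1005] [ 0.8    -0.1861  0.1921]
spray top [ 0.7433 -0.2473  0.16  ] [ 0.7982 -0.1889  0.1959]
```

View pics/a7.png

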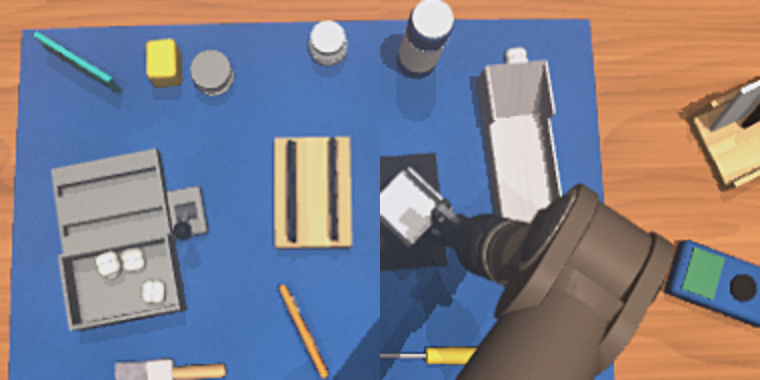

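The top view shows 3 cans in the well at (107,264), (132,258) and (152,291), and the stray behind the tray at (515,55). The fourth may be hidden or still in the scoop, so I'll check the scene view.

```bash
python3 - <<'E'
from plan import *
s=grab_frame("scene")
cv2.imwrite("pics/a8.png",np.hstack([cv2.resize(s["image"][130:220,140:250],None,fx=3.5,fy=3.5),cv2.resize(s["image"][130:220,310:420],None,fx=3.5,fy=3.5)]))
E
```

```text
(no output)
```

View pics/a8.png

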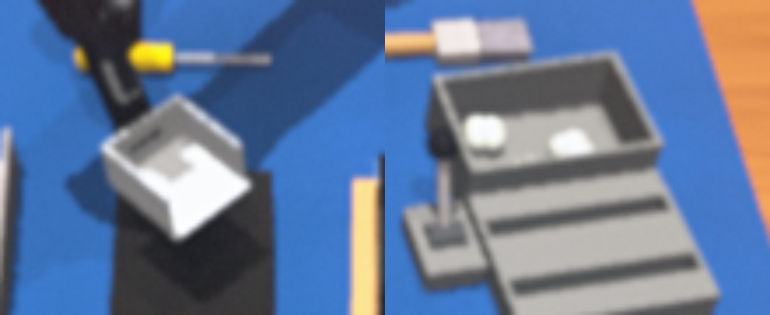

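The scoop is empty, and the well shows cans at scene crop (487,133) and (572,143). I'll search for the missing one numerically.

```bash
python3 - <<'E'
from plan import *
t=grab_frame("top");s=grab_frame("scene")
for n,f in(("top",t),("scene",s)):
    C=cloud(f);h=cv2.cvtColor(f["image"],cv2.COLOR_BGR2HSV)
    m=((h[...,1]<50)&(h[...,2]>170)).astype(np.uint8)
    k,L,st,ce=cv2.connectedComponentsWithStats(m)
    for i in range(1,k):
        if st[i,4]>15:
            P=C[L==i];P=P[np.isfinite(P).all(1)];print(n,st[i],np.median(P,0),"z",np.percentile(P[:,2],[5,95]))
P=cloud(t).reshape(-1,3);a=np.radians(BX[2]);d=P[:,:2]-BX[:2];x=d@[np.cos(a),np.sin(a)];y=d@[-np.sin(a),np.cos(a)]
m=(x>-.112)&(x<-.02)&(abs(y)<.072)
H=np.full((10,15),np.nan)
for i in range(10):
    for j in range(15):
        q=m&(abs(x-(-.11+.0095*i))<.005)&(abs(y-(-.07+.01*j))<.005)
        if q.any(): H[i,j]=np.median(P[q,2])*1000
print(np.round(H[::-1,::-1]))
E
```

```text
top [   0   68  512   18 3934] [ 1.3098 -0.0743 -0.7508] z [-0.7606 -0.7403]
top [306  99  21  20 319] [ 0.7726 -0.2194  0.189 ] z [0.1842 0.1933]
top [235 110  19  16 216] [ 0.7952 -0.0259  0.0591] z [0.0536 0.0636]
top [176 125  19  19 276] [0.7539 0.1493 0.0443] z [0.0404 0.0487]
top [ 343  124   35   87 1972] [ 0.6512 -0.3659  0.0049] z [-0.0017  0.0698]
top [  0 130  16  46 300] [0.6843 0.7015 0.0486] z [0.0446 0.0531]
top [470 135  21  12  65] [ 0.6929 -0.687   0.1564] z [0.0849 0.16  ]
top [504 138   8   6  26] [ 0.6934 -0.7723  0.1557] z [0.0526 0.1604]
top [  0 146   5  16  47] [0.7011 0.71   0.06  ] z [0.0564 0.0659]
top [374 159   7  39  48] [ 0.6108 -0.413   0.0417] z [0.0016 0.0455]
top [ 106  175   64   90 2738] [0.5142 0.2888 0.0293] z [0.0021 0.0585]
top [304 184  17  16  30] [ 0.565  -0.2101  0.1203] z [0.0007 0.125 ]
top [284 186  34  35 605] [ 0.5372 -0.1838  0.0809] z [0.0768 0.1088]
top [255 189   1  27  27] [ 0.5535 -0.054   0.0002] z [-0.0045  0.003 ]
top [164 194  19  22 156] [0.5613 0.1853 0.0237] z [0.0199 0.028 ]
top [140 224  12  11  97] [0.4761 0.2637 0.0
[... 1516 characters left out ...]
e [  0 361  34  23 562] [ 0.744  -0.9072 -0.7529] z [-0.7593 -0.7455]
[[ 4.  4.  7.  5. 43. 46. 46. 40. 29. 29. 27.  6.  6.  3.  6.]
 [ 7.  6.  6.  5. 47. 49. 49. 43. 24. 29. 26.  6.  3.  5.  5.]
 [ 5.  6.  5.  5. 33. 48. 49. 43. 23. 24. 22.  5.  6.  4.  7.]
 [ 3.  5.  5.  6.  5. 19. 23.  7.  6.  7.  7.  5.  5.  5.  5.]
 [ 6.  5.  4.  6.  5.  5.  6.  6.  5.  7.  5.  5.  6.  4.  6.]
 [ 9.  6.  5.  6.  4.  5.  4.  5.  5.  6. 24. 26. 22.  5.  3.]
 [ 6.  3.  5.  5.  5.  4.  6.  4.  6.  5. 25. 25. 27.  5.  4.]
 [ 7.  3.  3.  6.  3.  4.  6.  6.  4.  5. 26. 26. 26.  8.  9.]
 [ 5.  3.  5.  4.  6.  5.  4.  6.  6.  6.  7. 18. 19.  4.  5.]
 [ 5.  4.  5.  4.  5.  5.  5.  4.  5.  4.  4.  7.  3.  5.  6.]]
```

All four are in the well: one is stacked at 48 mm, below the 60 mm rim. Next I'll put the scoop down on the mat and regrasp it with the tool tilted sideways.

Call:
{"op": "drive_tool", "data": {
  "deltas": [
    [[0.004, -0.127, 0.357], [0, 0, 0], 0],
    [[0.004, -0.127, 0.357], [0, 0, 0], 0],
    [[0.004, -0.127, 0.357], [0, 0, 0], 0],
    [[0.004, -0.127, 0.357], [0, 0, 0], 0],
    [[0.004, -0.127, 0.357], [0, 0, 0], 0],
    [[0.004, -0.127, 0.357], [0, 0, 0], 0],
    [[0.004, -0.127, 0.357], [0, 0, 0], 0],
    [[0.004, -0.127, 0.357], [0, 0, 0], 0],
    [[0, 0, 0], [0, 0, 0], 0],
    [[0, 0, 0], [0, 0, 0], 1],
    [[0, 0, 0], [0, 0, 0], 1],
    [[0, 0, 0], [0, 0, 0], 1],
    [[0, 0, 0], [0, 0, 0], 1],
    [[0, 0, 0], [0, 0, 0], 1],
    [[0, 0, -0.8], [0, 0, 0], 1],
    [[0, 0, -0.8], [0, 0, 0], 1],
    [[0, 0, -0.8], [0, 0, 0], 1],
    [[0, 0, -0.8], [0, 0, 0], 1],
    [[0, 0, -0.8], [0, 0, 0], 1]
  ]
}}

```text
time: 37.78
tcp_pos: [0.4287, -0.291, 0.3204]
tool_rot: [[-0.707, 0.665, 0.241], [0.707, 0.664, 0.242], [0.001, 0.342, -0.94]]
force: [0.1, -0.3, 0.2]
opening: 0.999
gripper_force: 0.0
```

```bash
cat >> plan.py <<'E'
def TS2(th):
    a=np.radians(th);z=np.cos(a)*np.array([s20,0,-c20])+np.sin(a)*np.array([0,-1.,0]);y=np.array([c20,0,s20]);return np.c_[np.cross(y,z),y,z]
E
python3 - <<'E'
from plan import *
from fit import *
s=grab_frame("scene");t=grab_frame("top");S=cloud(s);T=cloud(t)
for n,C in(("scene",S),("top",T)): print(n,fit(hscoop,(.535,-.185,45),[C],.1))
P=S.reshape(-1,3);a=np.radians(5.4);d=P[:,:2]-TR[:2];x=d@[np.cos(a),np.sin(a)];y=d@[-np.sin(a),np.cos(a)]
m=(abs(y-.047)<.006)&(x>.09)&(P[:,2]>.008)
for z in(.01,.02,.03,.04,.05,.06,.07): q=m&(abs(P[:,2]-z)<.005);print(z,q.sum(),np.percentile(x[q],[50,98]) if q.any() else 0)
g=(.535,-.185,.003)
q,Q=scoop2tcp(g,45,TS=TS2(60));q0=q-Q[:,2]*.09
plan([(q0,Q,1,20),(q,Q,1,18)])
E
```

```text
scene (array([ 0.5359, -0.1808, 45.9769]), np.float64(6.315580655232246))
top (array([ 0.5347, -0.1848, 43.4823]), np.float64(3.936279960058418))
0.01 26 [0.1424 0.1818]
0.02 36 [0.1366 0.1813]
0.03 32 [0.1396 0.1826]
0.04 41 [0.13   0.1819]
0.05 33 [0.1473 0.1813]
0.06 34 [0.144  0.1813]
0.07 72 [0.1395 0.1811]
leg0: 13 x [[0.809,-0.003,0.067],[0,-0.575,0],1]  end [ 0.3109 -0.1091  0.1942] err mm [-0.1 -0.  -0.1]
leg1: 6 x [[0,-0.001,0.6],[0.001,-0.001,-0],1]  end [ 0.3768 -0.1534  0.1519] err mm [ 0.  0. -0.]
```

```bash
cat > kin.py <<'E'
from plan import *
from scipy.optimize import least_squares
D=[([75.744,7.242,-2.328,80.524,0,90],(.12925,.5087,.4039)),([-26.9074,-13.449,-33.197,51.202,6.4619,71.9399],(.3773,-.1761,.328)),([69.4428,-33.8958,-54.1129,40.2205,-39.6044,138.4539],(.1692,.2295,.2927)),([28.0794,28.1993,10.2657,100.7894,8.7827,105.8857],(.4993,.2875,.3129)),([-35.0686,6.8791,-16.6891,62.9741,19.6688,10.5967],(.4534,-.268,.3009))]
o=observe();D.append((o["joint_positions"],o["tcp_pos"]))
def fk(q,p):
    R=Ro.from_euler("z",q[0],degrees=True);x=R.apply([p[0],0,p[1]])
    R=R*Ro.from_euler("y",q[1],degrees=True);x=x+R.apply([p[2],0,p[3]])
    R=R*Ro.from_euler("y",-q[2],degrees=True);x=x+R.apply([p[4],0,p[5]])
    R=R*Ro.from_euler("y",q[3],degrees=True);x=x+R.apply([p[6],0,0])
    R=R*Ro.from_euler("z",q[4],degrees=True);x=x+R.apply([p[7],0,0])
    return x,R*Ro.from_euler("x",q[5],degrees=True)
def res(p,s5): return np.concatenate([fk([*q[:4],s5*q[4],q[5]],p)[0]-x for q,x in D]+[.01*(np.array(p)-[0,.2,0,.4,.3,0,.1,.1])])
best=min((least_squares(res,[0,.2,0,.4,.3,0,.1,.1],args=(s5,)) for s5 in(1,-1)),key=lambda r:r.cost)
r1=[least_squares(res,[0,.2,0,.4,.3,0,.1,.1],args=(s5,)).cost for s5 in(1,-1)]
S5=1 if r1[0]<r1[1] else -1;PK=best.x
lo=np.array([-155.77,-54.66,-72.52,-102.08,-83.92,-180]);hi=np.array([155.77,111.73,77.12,115.82,84.16,180])
_,R0=fk([*o["joint_positions"][:4],S5*o["joint_positions"][4],o["joint_positions"][5]],PK)
for s6 in(1,-1):
    pass
def tool(q,s6=1):
    x,R=fk([*q[:4],S5*q[4],s6*q[5]],PK);return x,R.as_matrix()@F
F=R0.as_matrix().T@o["tool_rot"]
def ik(pos,Rm):
    best=None
    for q6 in(-100,0,90):
        f=lambda q:np.concatenate([(tool(q)[0]-pos)*10,(tool(q)[1]-Rm).ravel()])
        a=np.degrees(np.arctan2(pos[1],pos[0]))
        r=least_squares(f,np.clip([a,30,10,60,0,q6],lo,hi),bounds=(lo,hi),x_scale=30)
        if best is None or r.cost<best.cost: best=r
    return best.x,np.linalg.norm(tool(best.x)[0]-pos)*1000,best.cost
if __name__=="__main__":
    print(PK,r1,S5,F); print([np.round((fk([*q[:4],S5*q[4],q[5]],PK)[0]-x)*1e3,1) for q,x in D])
    for r in(.7,.775,.8): print(r,ik(np.array([r,0,.2]),np.array([[0,1,0],[1,0,0],[0,0,-1.]])))
    for th in(45,60,75):
        for ly in(-.045,.010):
            q,Q=lip2tcp(tray(.223,ly,.0005),95.4,TS=TS2(th));print(th,ly,q,ik(q,Q))
E
python3 kin.py
```

```text
[ 0.0004  0.1438 -0.      0.5308  0.4511  0.0793  0.1477  0.1221] [np.float64(2.621261109074266e-06), np.float64(0.0004624817459290438)] 1 [[ 0.  0.  1.]
 [-0.  1. -0.]
 [-1. -0.  0.]]
[array([ 0. ,  0. , -0.1]), array([-0.,  0.,  0.]), array([ 0. ,  0.1, -0. ]), array([ 0.,  0., -0.]), array([-0.1, -0. ,  0.1]), array([-0.,  0.,  0.])]
0.7 (array([ 0.    , 29.5891,  2.3918, 62.8028, -0.    , 90.    ]), np.float64(5.721958498152867e-13), np.float64(1.692405693702914e-29))
0.775 (array([ 0.    , 37.9011, 16.2274, 68.3263, -0.    , 90.    ]), np.float64(7.372750284025644e-12), np.float64(7.991649580902685e-27))
0.8 (array([ 0.    , 40.93  , 21.5235, 70.5935, -0.    , 90.    ]), np.float64(2.829639710966153e-12), np.float64(6.829825813295106e-27))
45 -0.045 [ 0.6959 -0.5468  0.1795] (array([-43.6445,  41.7724,  13.5998,  38.9154,  43.8318, -31.3678]), np.float64(4.532919742360165e-12), np.float64(2.5740962745669158e-27))
45 0.01 [ 0.6907 -0.492   0.1795] (array([-41.0806,  36.9401,   4.6738,  32.6135,  42.7879, -28.1491]), np.float64(1.083534445275488e-12), np.float64(6.483883899022678e-29))
60 -0.045 [ 0.6703 -0.5382  0.1493] (array([-45.0995,  37.1649,  -5.8755,   5.2397,  50.9884, -18.2761]), np.float64(3.868294882233135e-12), np.float64(8.34078658827313e-28))
60 0.01 [ 0.6651 -0.4834  0.1493] (array([-42.4665,  33.3443, -13.431 ,  -0.8029,  49.1964, -15.2683]), np.float64(2.39471271813707e-12), np.float64(3.852885446469858e-28))
75 -0.045 [ 0.6537 -0.5269  0.1142] (array([-45.6084,  39.3887, -20.3054, -35.4066,  53.7508,   0.6496]), np.float64(1.249000902703301e-13), np.float64(8.971944645927938e-31))
75 0.01 [ 0.6485 -0.4722  0.1142] (array([-42.8765,  36.6892, -26.7872, -40.6131,  51.2466,   2.4444]), np.float64(1.1443916996305594e-13), np.float64(9.330167615583964e-31))
```

```bash
python3 - <<'E'
from kin import *
q,Q=scoop2tcp((.535,-.1845,.003),45,TS=TS2(45));q0=q-Q[:,2]*.09
print(ik(q0,Q)[:2],ik(q,Q)[:2])
plan([(q0,Q,1,22),(q,Q,1,18)])
E
```

```text
(array([-23.9183, -29.7344, -63.3448,   8.0516,  -1.6439,  28.6985]), np.float64(1.3554841079649081e-12)) (array([-24.3609, -13.4722, -64.1563,  -9.0296,  -1.3133,  28.4042]), np.float64(4.552252871008669e-13))
leg0: 9 x [[0.878,-0.003,0.091],[0,-0.623,0],1]  end [ 0.3262 -0.1484  0.2418] err mm [-0.1 -0.   0. ]
leg1: 5 x [[0,-0.001,0.719],[0.001,0,-0],1]  end [ 0.3864 -0.1781  0.182 ] err mm [ 0.  0. -0.]
```

Call:
{"op": "drive_tool", "data": {
  "deltas": [
    [[0.878, -0.003, 0.091], [0, -0.623, 0], 1],
    [[0.878, -0.003, 0.091], [0, -0.623, 0], 1],
    [[0.878, -0.003, 0.091], [0, -0.623, 0], 1],
    [[0.878, -0.003, 0.091], [0, -0.623, 0], 1],
    [[0.878, -0.003, 0.091], [0, -0.623, 0], 1],
    [[0.878, -0.003, 0.091], [0, -0.623, 0], 1],
    [[0.878, -0.003, 0.091], [0, -0.623, 0], 1],
    [[0.878, -0.003, 0.091], [0, -0.623, 0], 1],
    [[0.878, -0.003, 0.091], [0, -0.623, 0], 1],
    [[0, 0, 0], [0, 0, 0], 1]
  ]
}}

```text
time: 39.12
tcp_pos: [0.3239, -0.146, 0.2373]
tool_rot: [[-0.336, 0.664, 0.668], [0.673, 0.665, -0.324], [-0.659, 0.341, -0.67]]
force: [0.4, 0.5, -0.6]
opening: 1.002
gripper_force: 0.0
```

```bash
python3 - <<'E'
from plan import *
from fit import *
s=grab_frame("scene");t=grab_frame("top")
for n,f in(("scene",s),("top",t)): print(n,fit(hscoop,(.535,-.185,45),[cloud(f)],.1))
print(observe()["tcp_pos"])
q,Q=scoop2tcp((.535,-.1845,.003),45,TS=TS2(45));plan([(q,Q,1,18)])
E
```

```text
scene (array([ 0.5354, -0.1813, 44.4906]), np.float64(6.208806182885574))
top (array([ 0.5344, -0.1849, 44.635 ]), np.float64(4.018328828378102))
[ 0.3259 -0.1476  0.2407]
leg0: 5 x [[-0.013,-0.001,0.717],[0.001,-0.007,0.001],1]  end [ 0.3864 -0.1781  0.182 ] err mm [0. 0. 0.]
```

Call:
{"op": "drive_tool", "data": {
  "deltas": [
    [[0, 0, 0.717], [0, 0, 0], 1],
    [[0, 0, 0.717], [0, 0, 0], 1],
    [[0, 0, 0.717], [0, 0, 0], 1],
    [[0, 0, 0.717], [0, 0, 0], 1],
    [[0, 0, 0.717], [0, 0, 0], 1],
    [[0, 0, 0], [0, 0, 0], 1],
    [[0, 0, 0], [0, 0, 0], 0],
    [[0, 0, 0], [0, 0, 0], 0],
    [[0, 0, 0], [0, 0, 0], 0],
    [[0, 0, 0], [0, 0, 0], 0],
    [[0, 0, 0], [0, 0, 0], 0],
    [[0, 0, 0], [0, 0, 0], 0],
    [[0, 0, 0], [0, 0, 0], 0],
    [[0, 0, 0], [0, 0, 0], 0]
  ]
}}

```text
time: 40.98
tcp_pos: [0.3859, -0.177, 0.1809]
tool_rot: [[-0.331, 0.664, 0.67], [0.672, 0.664, -0.327], [-0.663, 0.342, -0.666]]
force: [-2.2, 1.4, 4.6]
opening: 0.154
gripper_force: 77.9
```

```bash
python3 - <<'E'
from kin import *
o=observe();p,R=o["tcp_pos"],o["tool_rot"];print(p,o["force"])
K=dict(TS=TS2(45))
w=[scoop2tcp((.535,-.1845,.16),45,**K),scoop2tcp((.60,-.35,.20),80,**K),lip2tcp(tray(.223,-.052,.13),95.4,**K),lip2tcp(tray(.223,-.052,.0015),95.4,**K)]
q=o["joint_positions"]
for a in w: print(np.round(ik(*a)[0]),round(ik(*a)[1],2))
plan([(*w[0],0,20),(*w[1],0,20),(*w[2],0,18),(*w[3],0,12)])
E
```

```text
[ 0.3859 -0.177   0.1809] [-2.1561  1.4441  4.5853]
[-24. -25. -48.  18.  -1.  28.] 0.0
[-49.   7. -14.  39.  39. -20.] 0.0
[-44.  39.  26.  54.  44. -32.] 0.0
[-44.  42.  15.  40.  44. -32.] 0.0
leg0: 8 x [[-0.529,0.269,-0.522],[0,-0.002,-0],0]  end [ 0.3865 -0.1781  0.339 ] err mm [-0.1  0.1  0. ]
leg1: 14 x [[-0.608,-0.447,0.206],[-0.207,0.107,-0.208],0]  end [ 0.4748 -0.4298  0.3789] err mm [-0.1 -0.1  0.1]
leg2: 15 x [[-0.38,-0.348,0.481],[-0.086,0.043,-0.085],0]  end [ 0.6965 -0.554   0.3091] err mm [-0.   0.2 -0.1]
leg3: 11 x [[0.311,-0.159,0.311],[0.001,0.001,-0],0]  end [ 0.6965 -0.5536  0.1805] err mm [-0.  -0.1  0. ]
```

```bash
python3 - <<'E'
from kin import *
t=grab_frame("top");P=cloud(t).reshape(-1,3)
m=(P[:,2]>.02)&(P[:,2]<.3)&(P[:,0]>.5)&(P[:,0]<.95)&(P[:,1]<-.47)
for x in np.arange(.5,.95,.05):
    q=m&(abs(P[:,0]-x)<.025)
    if q.sum()>3: print(round(x,2),np.percentile(P[q,1],99),P[q,2].max())
E
```

```text
0.55 -0.6821657487956945 0.0483568428794177
0.6 -0.664971694662341 0.0509412444289267
0.65 -0.6399008067590305 0.15461211361543103
0.7 -0.6382151711473933 0.16074063700075145
0.75 -0.7576121171781045 0.09843626372819458
```

Call:
{"op": "drive_tool", "data": {
  "deltas": [
    [[-0.529, 0.269, -0.522], [0, 0, 0], 0],
    [[-0.529, 0.269, -0.522], [0, 0, 0], 0],
    [[-0.529, 0.269, -0.522], [0, 0, 0], 0],
    [[-0.529, 0.269, -0.522], [0, 0, 0], 0],
    [[-0.529, 0.269, -0.522], [0, 0, 0], 0],
    [[-0.529, 0.269, -0.522], [0, 0, 0], 0],
    [[-0.529, 0.269, -0.522], [0, 0, 0], 0],
    [[-0.529, 0.269, -0.522], [0, 0, 0], 0]
  ]
}}

```text
time: 42.02
tcp_pos: [0.386, -0.178, 0.3378]
tool_rot: [[-0.333, 0.666, 0.668], [0.673, 0.664, -0.326], [-0.66, 0.341, -0.669]]
force: [0.3, 0.2, -1.2]
opening: 0.156
gripper_force: 78.2
```

Call:
{"op": "drive_tool", "data": {
  "deltas": [
    [[-0.608, -0.447, 0.206], [-0.207, 0.107, -0.208], 0],
    [[-0.608, -0.447, 0.206], [-0.207, 0.107, -0.208], 0],
    [[-0.608, -0.447, 0.206], [-0.207, 0.107, -0.208], 0],
    [[-0.608, -0.447, 0.206], [-0.207, 0.107, -0.208], 0],
    [[-0.608, -0.447, 0.206], [-0.207, 0.107, -0.208], 0],
    [[-0.608, -0.447, 0.206], [-0.207, 0.107, -0.208], 0],
    [[-0.608, -0.447, 0.206], [-0.207, 0.107, -0.208], 0],
    [[-0.608, -0.447, 0.206], [-0.207, 0.107, -0.208], 0],
    [[-0.608, -0.447, 0.206], [-0.207, 0.107, -0.208], 0],
    [[-0.608, -0.447, 0.206], [-0.207, 0.107, -0.208], 0],
    [[-0.608, -0.447, 0.206], [-0.207, 0.107, -0.208], 0],
    [[-0.608, -0.447, 0.206], [-0.207, 0.107, -0.208], 0],
    [[-0.608, -0.447, 0.206], [-0.207, 0.107, -0.208], 0],
    [[-0.608, -0.447, 0.206], [-0.207, 0.107, -0.208], 0]
  ]
}}

```text
time: 43.78
tcp_pos: [0.4751, -0.4304, 0.3763]
tool_rot: [[-0.659, 0.164, 0.734], [0.362, 0.925, 0.119], [-0.66, 0.344, -0.668]]
force: [0.1, -0.2, -1.9]
opening: 0.153
gripper_force: 78.3
```

Call:
{"op": "drive_tool", "data": {
  "deltas": [
    [[-0.38, -0.348, 0.481], [-0.086, 0.043, -0.085], 0],
    [[-0.38, -0.348, 0.481], [-0.086, 0.043, -0.085], 0],
    [[-0.38, -0.348, 0.481], [-0.086, 0.043, -0.085], 0],
    [[-0.38, -0.348, 0.481], [-0.086, 0.043, -0.085], 0],
    [[-0.38, -0.348, 0.481], [-0.086, 0.043, -0.085], 0],
    [[-0.38, -0.348, 0.481], [-0.086, 0.043, -0.085], 0],
    [[-0.38, -0.348, 0.481], [-0.086, 0.043, -0.085], 0],
    [[-0.38, -0.348, 0.481], [-0.086, 0.043, -0.085], 0],
    [[-0.38, -0.348, 0.481], [-0.086, 0.043, -0.085], 0],
    [[-0.38, -0.348, 0.481], [-0.086, 0.043, -0.085], 0],
    [[-0.38, -0.348, 0.481], [-0.086, 0.043, -0.085], 0],
    [[-0.38, -0.348, 0.481], [-0.086, 0.043, -0.085], 0],
    [[-0.38, -0.348, 0.481], [-0.086, 0.043, -0.085], 0],
    [[-0.38, -0.348, 0.481], [-0.086, 0.043, -0.085], 0],
    [[-0.38, -0.348, 0.481], [-0.086, 0.043, -0.085], 0],
    [[0, 0, 0], [0, 0, 0], 0]
  ]
}}

```text
time: 45.78
tcp_pos: [0.698, -0.5536, 0.3047]
tool_rot: [[-0.729, -0.089, 0.679], [0.176, 0.934, 0.311], [-0.661, 0.346, -0.665]]
force: [0.1, -0.2, -1.5]
opening: 0.152
gripper_force: 78.3
```

```bash
python3 - <<'E'
from kin import *
from fit import fit,hscoop
K=dict(TS=TS2(45))
s=grab_frame("scene");t=grab_frame("top")
o=observe();print(o["tcp_pos"],o["force"])
for n,f in(("scene",s),("top",t)):
    C=cloud(f);P=C.reshape(-1,3)
    q=(P[:,2]>.008)&(P[:,2]<.03)&(abs(P[:,0]-.78)<.04)&(abs(P[:,1]+.368)<.03);print(n,"can",P[q].min(0),P[q].max(0),P[q].mean(0))
    o0=lip2tcp(tray(.223,-.052,.13),95.4)[0];og=tray(.223,-.092)
    print(fit(lambda x,y:hscoop(x,y,.13),(og[0],og[1],95.4),[np.where(C[...,2:]>.115,C,np.nan)],.08),og)
    print("can px",[(np.round(c["uv"]),round(c["p"],2)) for c in boxes_of("can",f)])
w=[lip2tcp(tray(.223,-.052,.0015),95.4,**K),lip2tcp(tray(.223,.010,.0015),95.4,**K)]
plan([(*w[0],0,12),(*w[1],0,6)])
E
```

```text
[ 0.697  -0.5536  0.3064] [ 1.0573 -0.1597 -1.2375]
scene can [ 0.7421 -0.3972  0.0082] [ 0.7899 -0.3526  0.0295] [ 0.773  -0.3695  0.0176]
(array([  0.8128,  -0.5303, 116.9062]), np.float64(2.555232179490696)) [ 0.7962 -0.4434  0.    ]
can px [(array([322., 258.]), 0.7), (array([338., 167.]), 0.57), (array([361., 173.]), 0.49), (array([108., 276.]), 0.46)]
top can [ 0.7636 -0.3874  0.0111] [ 0.7872 -0.3539  0.0288] [ 0.7746 -0.3684  0.0195]
(array([  0.8237,  -0.5323, 101.4   ]), np.float64(2.40527066837917)) [ 0.7962 -0.4434  0.    ]
can px [(array([147., 226.]), 0.69), (array([158., 246.]), 0.67)]
leg0: 11 x [[0.307,-0.159,0.307],[0.001,-0.001,-0.001],0]  end [ 0.6965 -0.5537  0.1805] err mm [ 0.  -0.1  0. ]
leg1: 11 x [[0.054,0.212,0.055],[0,0,-0],0]  end [ 0.6908 -0.4919  0.1805] err mm [-0.1 -0.1 -0. ]
```

Call:
{"op": "drive_tool", "data": {
  "deltas": [
    [[0.307, -0.159, 0.307], [0, 0, 0], 0],
    [[0.307, -0.159, 0.307], [0, 0, 0], 0],
    [[0.307, -0.159, 0.307], [0, 0, 0], 0],
    [[0.307, -0.159, 0.307], [0, 0, 0], 0],
    [[0.307, -0.159, 0.307], [0, 0, 0], 0],
    [[0.307, -0.159, 0.307], [0, 0, 0], 0],
    [[0.307, -0.159, 0.307], [0, 0, 0], 0],
    [[0.307, -0.159, 0.307], [0, 0, 0], 0],
    [[0.307, -0.159, 0.307], [0, 0, 0], 0],
    [[0.307, -0.159, 0.307], [0, 0, 0], 0],
    [[0.307, -0.159, 0.307], [0, 0, 0], 0],
    [[0, 0, 0], [0, 0, 0], 0],
    [[0, 0, 0], [0, 0, 0], 0]
  ]
}}

```text
time: 47.6
tcp_pos: [0.6967, -0.5537, 0.1805]
tool_rot: [[-0.728, -0.089, 0.68], [0.175, 0.935, 0.309], [-0.663, 0.344, -0.664]]
force: [0.6, -0.4, -0.5]
opening: 0.155
gripper_force: 78.3
```

```bash
python3 - <<'E'
from kin import *
from fit import fit,hscoop
K=dict(TS=TS2(45))
o=observe();print(o["tcp_pos"],o["force"])
s=grab_frame("scene");t=grab_frame("top");og=tray(.223,-.092)
for n,f in(("scene",s),("top",t)): print(n,fit(lambda x,y:hscoop(x,y,.001),(og[0],og[1],95.4),[cloud(f)],.06),og)
w=[lip2tcp(tray(.223,-.052,.0005),95.4,**K),lip2tcp(tray(.223,.010,.0005),95.4,**K)]
plan([(*w[0],0,12),(*w[1],0,12)])
cv2.imwrite("pics/a9.png",np.hstack([cv2.resize(s["image"][190:330,40:180],None,fx=2.8,fy=2.8),cv2.resize(t["image"][90:230,310:450],None,fx=2.8,fy=2.8)]))
E
```

```text
[ 0.6967 -0.5537  0.1805] [ 0.6027 -0.3521 -0.4571]
scene (array([ 0.7976, -0.4419, 95.8139]), np.float64(9.95286415792419)) [ 0.7962 -0.4434  0.    ]
top (array([ 0.7982, -0.4448, 96.0129]), np.float64(7.6780390407116945)) [ 0.7962 -0.4434  0.    ]
leg0: 1 x [[0.043,-0.018,0.031],[0.013,-0.005,-0.008],0]  end [ 0.6965 -0.5538  0.1795] err mm [0. 0. 0.]
leg1: 6 x [[0.1,0.388,0.1],[-0,-0,-0],0]  end [ 0.6907 -0.4921  0.1795] err mm [0.  0.1 0. ]
```

View pics/a9.png

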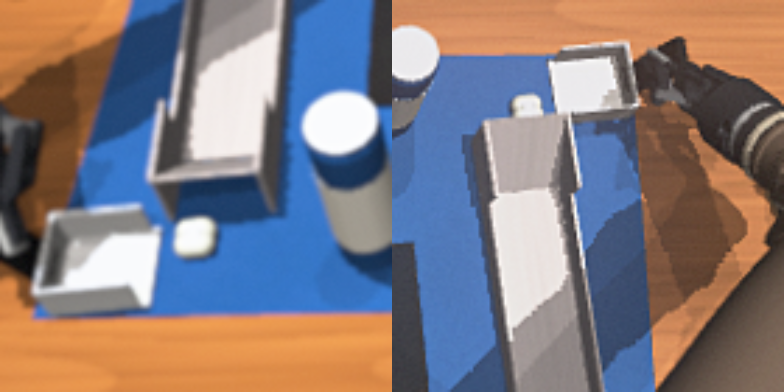

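The scoop sits flat at top crop (590,85), with its mouth facing the stray can at (525,105). The path past the tray end is clear.

Call:
{"op": "drive_tool", "data": {
  "deltas": [
    [[0.1, -0.018, -0.026], [0, 0, 0], 0],
    [[0, 0, 0], [0, 0, 0], 0],
    [[0.1, 0.388, 0.1], [0, 0, 0], 0],
    [[0.1, 0.388, 0.1], [0, 0, 0], 0],
    [[0.1, 0.388, 0.1], [0, 0, 0], 0],
    [[0.1, 0.388, 0.1], [0, 0, 0], 0],
    [[0.1, 0.388, 0.1], [0, 0, 0], 0],
    [[0.1, 0.388, 0.1], [0, 0, 0], 0],
    [[0.1, 0.388, 0.1], [0, 0, 0], 0],
    [[0, 0, 0], [0, 0, 0], 0]
  ]
}}

```text
time: 48.95
tcp_pos: [0.6876, -0.481, 0.1791]
tool_rot: [[-0.728, -0.089, 0.68], [0.175, 0.934, 0.31], [-0.663, 0.345, -0.665]]
force: [-0.0, -0.5, -2.5]
opening: 0.152
gripper_force: 78.3
```

```bash
python3 - <<'E'
from kin import *
o=observe();print(o["tcp_pos"],o["force"])
s=grab_frame("scene");t=grab_frame("top")
a=np.radians(5.4)
for n,f in(("scene",s),("top",t)):
    P=cloud(f).reshape(-1,3);d=P[:,:2]-TR[:2];x=d@[np.cos(a),np.sin(a)];y=d@[-np.sin(a),np.cos(a)]
    print(n);H=[]
    for yy in np.arange(.075,-.085,-.01):
        H.append([np.round(np.median(P[q,2])*1000) if (q:=(abs(x-xx)<.005)&(abs(y-yy)<.005)).sum()>0 else np.nan for xx in np.arange(.185,.27,.01)])
    print(np.array(H))
E
```

```text
[ 0.6876 -0.481   0.1791] [-0.0248 -0.4825 -2.4833]
scene
[[  -2.   -2.   -1.   -2.   -2.   -1.   -2.    0.   -1.]
 [  -3.   -1.   -2.   -1.   -2.   -3.   -2.   -1.   -1.]
 [  -2.   -2.   -2.   -3.   -2.   -2.   -1.   -0.   -0.]
 [  16.   -0.    1.    2.   -1.   -2.   -2.    0.    0.]
 [-749.   19.   19.   17.   -0.   -2.   -2.   -0.   -0.]
 [-748.   19.   21.   19.    0.   -2.   -0.   -0.    0.]
 [  25.    2. -752.    3.    0.    1.    3.   19.   -1.]
 [  18.    0.    1.    1.    1.    2. -747.   23.   -0.]
 [  20.    1.    2.   -1.    1. -748.   nan   24.    0.]
 [  27.    1.    1.    1.    0. -746.   nan   33.    2.]
 [  22.    1.    1.    2.    2. -746.   nan   34.    7.]
 [  22.    1.    1.    2.    1.    1.   nan   24.   10.]
 [  48.   21.    2.    0.    1.    0.   nan   28.    8.]
 [  43.  102.   39.   20.   22.   23.   33.   30.   -0.]
 [-750.  114.   96.   79.   65.   52.   17.   -1.   -1.]
 [ 114.  116.  108.   94.   86.   72.    1.   -1.   -2.]]
top
[[ -0.   1.   2.  -2.   1.  -0.   1.  -0.  -2.]
 [  1.  -0.   1.   0.   1.   0.   1.  -1.  -1.]
 [  0.   0.   0.  -2.  -1.  -1.  -1.  -1.  -1.]
 [  3.   8.   2.   3.  -0.   1.  -1.   0.   1.]
 [ 70.  20.  22.  20.   4.  -0.   0.   1.   2.]
 [ 73.  25.  23.  25.  -0.  -0.   2.  -0.  -1.]
 [ 73.  24.  20.  23.   5.   4.   2.  15.   1.]
 [ 69.  nan   3.   4.   3.   3.   2.  14.   3.]
 [ 72.  nan   2.   3.   4.   4.   2.  21.  nan]
 [ 69.  nan   2.   4.   3.   4.  -0.  23.  nan]
 [ 70.  nan   4.   3.   3.   2.   4.  21.  nan]
 [ 65.  nan   4.   4.   3.   3.   3.  12.  nan]
 [136. 138.   3.   3.   3.   2.   1.  22.  nan]
 [136.  44.  26.  20.  11.  17.  14.  26.  nan]
 [  1.  84.  46.  56.  74.  52.  37.  40.  nan]
 [112. 109. 107.  96.  90.  82.  nan   1.   2.]]
```

The stray was pushed along to tray (0.205, 0.027) instead of riding up. I'll carry it gently to rest against the heavy spray can, which stops it from outside the bucket mouth, and stop short of the spray.

Call:
{"op": "drive_tool", "data": {
  "deltas": [
    [[0.021, -0.011, 0.021], [0, 0, 0], 0],
    [[0.07, 0.27, 0.07], [0, 0, 0], 0],
    [[0.07, 0.27, 0.07], [0, 0, 0], 0],
    [[0.07, 0.27, 0.07], [0, 0, 0], 0],
    [[0.07, 0.27, 0.07], [0, 0, 0], 0],
    [[0.07, 0.27, 0.07], [0, 0, 0], 0],
    [[0.07, 0.27, 0.07], [0, 0, 0], 0],
    [[0.07, 0.27, 0.07], [0, 0, 0], 0],
    [[0.07, 0.27, 0.07], [0, 0, 0], 0],
    [[0.07, 0.27, 0.07], [0, 0, 0], 0],
    [[0.07, 0.27, 0.07], [0, 0, 0], 0],
    [[0, 0, 0], [0, 0, 0], 0]
  ]
}}

```text
time: 50.55
tcp_pos: [0.6807, -0.4097, 0.1783]
tool_rot: [[-0.728, -0.089, 0.68], [0.175, 0.934, 0.31], [-0.663, 0.345, -0.665]]
force: [-0.1, -0.1, -1.9]
opening: 0.15
gripper_force: 78.4
```

```bash
cat > hm.py <<'E'
from kin import *
def hm(y0,y1,x0=.185,x1=.27,names=("scene","top")):
    a=np.radians(5.4)
    for n in names:
        f=grab_frame(n);P=cloud(f).reshape(-1,3);d=P[:,:2]-TR[:2];x=d@[np.cos(a),np.sin(a)];y=d@[-np.sin(a),np.cos(a)]
        print(n)
        for yy in np.arange(y1,y0,-.008):
            print(round(yy,3),[int(round(np.median(P[q,2])*1000)) if (q:=(abs(x-xx)<.004)&(abs(y-yy)<.004)).sum()>0 else None for xx in np.arange(x0,x1,.008)])
E
python3 - <<'E'
from hm import *
o=observe();print(o["tcp_pos"],o["force"],o["time"])
hm(.0,.17)
K=dict(TS=TS2(45));print(lip2tcp(tray(.223,.09,.0005),95.4,**K)[0])
E
```

```text
[ 0.6807 -0.4097  0.1783] [-0.1429 -0.0871 -1.8633] 50.55
scene
0.17 [-1, -3, -1, -2, -3, 0, -3, -2, -3, -2, 0]
0.162 [-2, -3, -372, -3, 166, 128, 108, 83, -3, -1, -1]
0.154 [-753, -750, 186, 187, 188, 188, 187, 128, 88, -1, 0]
0.146 [-751, -754, 188, 187, 188, 186, 188, 187, 102, -4, 0]
0.138 [-751, -281, 188, 188, 188, 187, 188, 187, 106, 3, 0]
0.13 [-752, -749, 188, 188, 188, 187, 188, 188, 104, -1, 0]
0.122 [-752, -749, 186, 188, 187, 188, 188, 185, 100, -2, 1]
0.114 [-752, -752, -751, 187, 188, 187, 178, 99, -1, -1, 0]
0.106 [-748, -757, -749, -755, 4, 0, 2, -2, -2, -2, 0]
0.098 [-751, -747, 20, 22, 14, 0, -3, -2, -1, 0, 0]
0.09 [-363, 22, 22, 23, 17, 3, -1, -1, 1, 3, -1]
0.082 [26, 21, 21, 19, 19, 3, 1, 0, -374, 21, 0]
0.074 [20, 10, -752, 18, 3, 1, -376, -752, -755, 21, 0]
0.066 [18, 5, -748, -1, 0, -1, -1, -751, -754, 22, 0]
0.058 [23, 3, -1, -2, -1, 0, -376, -754, -749, 23, 0]
0.05 [24, 1, -1, -1, 0, 0, -373, -751, None, 21, 0]
0.042 [29, 2, 0, 1, 0, -1, -1, -750, None, 20, -1]
0.034 [21, 3, -1, 0, -2, 0, 0, -755, None, 21, 0]
0.026 [112, 15, -2, 0, 0, 1, -377, -750, None, 2
[... 673 characters left out ...]
one, None, None]
0.098 [2, 17, 22, 20, 19, 10, None, None, None, None, None]
0.09 [6, 21, 23, 24, 23, 2, 1, 1, None, None, None]
0.082 [17, 23, 25, 21, 18, 3, 3, 1, 0, None, None]
0.074 [17, 22, 22, 19, 20, -1, 0, 2, 2, 18, None]
0.066 [19, None, 3, 2, 3, 2, 2, 2, 0, 15, 41]
0.058 [17, None, 4, 1, 2, 3, 2, 2, 1, 19, 39]
0.05 [13, 35, 1, 3, 4, 1, 3, 1, 1, 15, None]
0.042 [19, None, 3, 3, 2, 1, 3, 1, 4, 17, None]
0.034 [66, None, 3, -1, 1, 1, 4, 0, 1, 23, None]
0.026 [130, 124, 3, 3, -1, 1, 1, 3, 2, 22, None]
0.018 [143, 130, 77, 2, 8, 27, 6, 13, 18, 23, None]
0.01 [138, 127, 43, 35, 50, 50, 44, None, 35, 40, None]
0.002 [109, 105, 112, 48, 89, 86, 79, 73, -3, -1, -5]
[ 0.6831 -0.4124  0.1795]
```

```bash
python3 - <<'E'
from kin import *
K=dict(TS=TS2(45));L=lambda ty,z,p:lip2tcp(tray(.2215,ty,z),95.4,p,**K)
w=[L(.099,0,0),L(.0985,.012,2),L(.097,.10,30),L(.06,.17,30)]
for a in w: print(np.round(ik(*a)[0]),round(ik(*a)[1],2))
plan([(*w[0],0,8),(*w[1],0,4),(*w[2],0,10,3),(*w[3],0,12)])
E
```

```text
[-36.  30.  -8.  23.  41. -23.] 0.0
[-37.  31.  -6.  26.  42. -22.] 0.0
[-42.  43.  14.  52.  63. -20.] 0.0
[-44.  45.  27.  66.  63. -23.] 0.0
leg0: 1 x [[0.029,0.261,0.067],[0.015,-0.008,-0.011],0]  end [ 0.6808 -0.4036  0.179 ] err mm [ 0.  0. -0.]
leg1: 3 x [[-0.084,-0.05,-0.084],[-0.059,0,0.059],0]  end [ 0.6814 -0.4102  0.186 ] err mm [ 0. -0. -0.]
leg2: 10 x [[-0.104,-0.222,-0.104],[-0.247,0,0.247],0]  end [ 0.6876 -0.4758  0.1848] err mm [ 0.  -0.1 -0. ]
leg3: 7 x [[-0.297,0.17,-0.297],[-0.001,0,0.001],0]  end [ 0.6911 -0.5128  0.2548] err mm [-0.   0.1 -0.1]
```

Call:
{"op": "drive_tool", "data": {
  "deltas": [
    [[0.029, 0.261, 0.067], [0, 0, 0], 0],
    [[-0.084, -0.05, -0.084], [-0.059, 0, 0.059], 0],
    [[-0.084, -0.05, -0.084], [-0.059, 0, 0.059], 0],
    [[-0.084, -0.05, -0.084], [-0.059, 0, 0.059], 0],
    [[0, 0, 0], [0, 0, 0], 0]
  ]
}}

```text
time: 51.28
tcp_pos: [0.6815, -0.4108, 0.1863]
tool_rot: [[-0.729, -0.087, 0.678], [0.199, 0.922, 0.332], [-0.655, 0.377, -0.655]]
force: [-0.7, 0.2, -1.5]
opening: 0.155
gripper_force: 78.4
```

```bash
python3 - <<'E'
from hm import *
o=observe();print(o["tcp_pos"],o["force"],o["time"])
hm(.05,.13,names=("scene",))
K=dict(TS=TS2(45));L=lambda ty,z,p:lip2tcp(tray(.2215,ty,z),95.4,p,**K)
w=[L(.097,.10,30),L(.06,.17,30)]
plan([(*w[0],0,10,3),(*w[1],0,12)])
E
```

```text
[ 0.6815 -0.4108  0.1863] [-0.7368  0.2254 -1.4801] 51.275
scene
0.13 [-754, -745, 188, 187, 187, 187, 188, 188, 105, 0, -1]
0.122 [-752, -752, 187, 187, 188, 187, 187, 183, 95, -2, -1]
0.114 [-753, -751, -750, 188, 187, 187, 182, 102, 0, -1, 0]
0.106 [-751, -752, -755, -752, -743, -4, 21, -3, -1, 0, -2]
0.098 [-753, -750, -744, 33, 24, 14, 0, 0, 14, 7, -1]
0.09 [-751, 34, 33, 35, 29, 16, 13, 13, 14, 23, 1]
0.082 [29, 37, 34, 35, 30, 15, 12, -752, -752, 33, 0]
0.074 [28, 36, 30, 29, 26, 13, 12, -751, -748, 28, 0]
0.066 [26, 25, -368, 10, 12, 12, 11, -748, -378, 28, 2]
0.058 [14, 28, 12, 11, 10, 10, -367, -751, -751, 28, 2]
leg0: 10 x [[-0.104,-0.221,-0.103],[-0.246,-0.001,0.246],0]  end [ 0.6878 -0.476   0.1848] err mm [-0.1  0.   0. ]
leg1: 7 x [[-0.296,0.171,-0.297],[-0,0.001,0],0]  end [ 0.6911 -0.5128  0.2549] err mm [ 0.  -0.  -0.1]
```

The can is on the scoop: its top is at 35 mm and the scoop floor at 12 mm. Next I'll pitch up and lift.

Call:
{"op": "drive_tool", "data": {
  "deltas": [
    [[-0.104, -0.221, -0.103], [-0.246, 0, 0.246], 0],
    [[-0.104, -0.221, -0.103], [-0.246, 0, 0.246], 0],
    [[-0.104, -0.221, -0.103], [-0.246, 0, 0.246], 0],
    [[-0.104, -0.221, -0.103], [-0.246, 0, 0.246], 0],
    [[-0.104, -0.221, -0.103], [-0.246, 0, 0.246], 0],
    [[-0.104, -0.221, -0.103], [-0.246, 0, 0.246], 0],
    [[-0.104, -0.221, -0.103], [-0.246, 0, 0.246], 0],
    [[-0.104, -0.221, -0.103], [-0.246, 0, 0.246], 0],
    [[-0.104, -0.221, -0.103], [-0.246, 0, 0.246], 0],
    [[-0.104, -0.221, -0.103], [-0.246, 0, 0.246], 0],
    [[-0.296, 0.171, -0.297], [0, 0, 0], 0],
    [[-0.296, 0.171, -0.297], [0, 0, 0], 0],
    [[-0.296, 0.171, -0.297], [0, 0, 0], 0],
    [[-0.296, 0.171, -0.297], [0, 0, 0], 0],
    [[-0.296, 0.171, -0.297], [0, 0, 0], 0],
    [[-0.296, 0.171, -0.297], [0, 0, 0], 0],
    [[-0.296, 0.171, -0.297], [0, 0, 0], 0],
    [[0, 0, 0], [0, 0, 0], 0]
  ]
}}

```text
time: 53.58
tcp_pos: [0.6914, -0.513, 0.256]
tool_rot: [[-0.755, -0.061, 0.653], [0.472, 0.641, 0.605], [-0.456, 0.765, -0.455]]
force: [0.4, -0.7, -2.1]
opening: 0.154
gripper_force: 78.4
```

```bash
python3 - <<'E'
from kin import *
o=observe();print(o["tcp_pos"],o["force"],o["time"])
s=grab_frame("scene");t=grab_frame("top")
for n,f in(("scene",s),("top",t)):
    for c in cut_out("can",f):
        P=cloud(f)[c["pixels"]&(f["range_z"]>0)]
        if len(P): print(n,round(c["p"],2),np.median(P,0),len(P))
K=dict(TS=TS2(45));z=lambda th:dict(TS=TS2(th))
for nm,a in dict(m1=lip2tcp((.62,-.24,.26),70,28,**K),m2=lip2tcp((.50,0,.26),60,28,**K),m3=lip2tcp((.40,.2,.25),45,28,**K),d0=lip2tcp(box(-.10,-.01,.2),45,28,**K),d1=lip2tcp(box(-.085,0,.10),45,-45,**K),d2=lip2tcp(box(-.085,0,.08),30,-45,**K),d3=lip2tcp(box(-.085,0,.08),70,-45,**K)).items():
    q,e,_=ik(*a);print(nm,a[0],np.round(q),round(e,2),"zdir",a[1][2,2])
E
```

```text
[ 0.6914 -0.513   0.256 ] [ 0.3641 -0.6509 -2.0626] 53.575
scene 0.65 [0.4399 0.2332 0.0232] 102
scene 0.64 [ 0.7779 -0.3493  0.1592] 204
scene 0.55 [0.4693 0.2939 0.0457] 67
top 0.65 [ 0.7741 -0.3499  0.1617] 68
top 0.48 [0.4694 0.2941 0.047 ] 112
top 0.42 [0.4764 0.2627 0.0267] 117
m1 [ 0.4458 -0.398   0.3521] [-51.   3. -25.  27.  55.   8.] 0.0 zdir -0.4731467892558151
m2 [ 0.301  -0.1254  0.3521] [-35. -39. -57.  19.  36.  34.] 0.0 zdir -0.4731467892558151
m3 [0.1754 0.1304 0.3421] [ 65. -44. -53.  52. -57. 115.] 0.0 zdir -0.4731467892558151
d0 [0.1854 0.1925 0.2921] [ 69. -31. -55.  44. -59. 123.] 0.0 zdir -0.4731467892558151
d1 [0.3648 0.3713 0.3259] [ 54.  22.  -2.  99. -41. 101.] 0.0 zdir -0.6408563820557885
d2 [0.3918 0.3831 0.3059] [ 51.  29.   5. 106. -33. 113.] 0.0 zdir -0.6408563820557887
d3 [0.3293 0.3377 0.3059] [ 57.   8. -20.  74. -49.  72.] 0.0 zdir -0.6408563820557887
```

```bash
cat >> kin.py <<'E'
def iks(pos,Rm,q0):
    f=lambda q:np.concatenate([(tool(q)[0]-pos)*10,(tool(q)[1]-Rm).ravel()])
    r=least_squares(f,np.clip(q0,lo,hi),bounds=(lo,hi),x_scale=30);return r.x,np.linalg.norm(r.fun)
def check(w):
    o=observe();q=o["joint_positions"];p,R=o["tcp_pos"],o["tool_rot"]
    for a in w:
        rv=Ro.from_matrix(R.T@a[1]).as_rotvec();mx=0
        for k in np.linspace(.1,1,10):
            qn,e=iks(p+(a[0]-p)*k,R@Ro.from_rotvec(rv*k).as_matrix(),q);mx=max(mx,abs(qn-q).max());q=qn
        p,R=a[0],a[1];print("joints",np.round(q),"err",round(e,4),"max step",round(mx,1))
E
python3 - <<'E'
from kin import *
K=dict(TS=TS2(45))
w=[lip2tcp((.68,-.25,.24),95,30,**K),lip2tcp((.57,0,.26),97,30,**K),lip2tcp(box(-.078,-.03,.20),100,28,**K),lip2tcp(box(-.078,-.025,.13),100,0,**K),lip2tcp(box(-.078,-.02,.075),100,-48,**K)]
check(w)
plan([(*w[0],0,20),(*w[1],0,20),(*w[2],0,20),(*w[3],0,15,5),(*w[4],0,12,4)])
E
```

```text
joints [-47.  33.  15.  71.  63. -29.] err 0.0 max step 1.6
joints [-36.   3. -24.  45.  61. -11.] err 0.0 max step 4.9
joints [-11. -27. -58.  14.  48.  21.] err 0.0 max step 4.0
joints [ 10. -32. -55.  20.  14.  15.] err 0.0 max step 3.6
joints [ 53. -13. -42.  36. -46.  20.] err 0.0 max step 7.1
leg0: 7 x [[0.37,0.499,-0.419],[0.003,-0.007,0.002],0]  end [ 0.5893 -0.4698  0.3248] err mm [-0.1 -0.1 -0.1]
leg1: 14 x [[0.525,0.514,0.217],[-0.008,0.014,-0.008],0]  end [ 0.4869 -0.2228  0.3446] err mm [ 0.  -0.1  0.2]
leg2: 14 x [[0.642,0.374,0.293],[0,0.02,-0.025],0]  end [0.3633 0.0223 0.2919] err mm [0.1 0.1 0.2]
leg3: 6 x [[0.139,0.462,0.14],[0.413,-0.001,-0.413],0]  end [0.3508 0.0938 0.309 ] err mm [-0.  0.  0.]
leg4: 16 x [[0.003,0.476,0.003],[0.265,0,-0.265],0]  end [0.3187 0.2757 0.2993] err mm [-0.  -0.2 -0.1]
```

Call:
{"op": "drive_tool", "data": {
  "deltas": [
    [[0.37, 0.499, -0.419], [0.003, -0.007, 0.002], 0],
    [[0.37, 0.499, -0.419], [0.003, -0.007, 0.002], 0],
    [[0.37, 0.499, -0.419], [0.003, -0.007, 0.002], 0],
    [[0.37, 0.499, -0.419], [0.003, -0.007, 0.002], 0],
    [[0.37, 0.499, -0.419], [0.003, -0.007, 0.002], 0],
    [[0.37, 0.499, -0.419], [0.003, -0.007, 0.002], 0],
    [[0.37, 0.499, -0.419], [0.003, -0.007, 0.002], 0]
  ]
}}

```text
time: 54.65
tcp_pos: [0.5883, -0.4696, 0.3263]
tool_rot: [[-0.751, -0.057, 0.658], [0.477, 0.641, 0.601], [-0.456, 0.765, -0.454]]
force: [0.5, 0.1, -2.3]
opening: 0.154
gripper_force: 78.3
```

Call:
{"op": "drive_tool", "data": {
  "deltas": [
    [[0.525, 0.514, 0.217], [-0.008, 0.014, -0.008], 0],
    [[0.525, 0.514, 0.217], [-0.008, 0.014, -0.008], 0],
    [[0.525, 0.514, 0.217], [-0.008, 0.014, -0.008], 0],
    [[0.525, 0.514, 0.217], [-0.008, 0.014, -0.008], 0],
    [[0.525, 0.514, 0.217], [-0.008, 0.014, -0.008], 0],
    [[0.525, 0.514, 0.217], [-0.008, 0.014, -0.008], 0],
    [[0.525, 0.514, 0.217], [-0.008, 0.014, -0.008], 0],
    [[0.525, 0.514, 0.217], [-0.008, 0.014, -0.008], 0],
    [[0.525, 0.514, 0.217], [-0.008, 0.014, -0.008], 0],
    [[0.525, 0.514, 0.217], [-0.008, 0.014, -0.008], 0],
    [[0.525, 0.514, 0.217], [-0.008, 0.014, -0.008], 0],
    [[0.525, 0.514, 0.217], [-0.008, 0.014, -0.008], 0],
    [[0.525, 0.514, 0.217], [-0.008, 0.014, -0.008], 0],
    [[0.525, 0.514, 0.217], [-0.008, 0.014, -0.008], 0]
  ]
}}

```text
time: 56.4
tcp_pos: [0.486, -0.2221, 0.3453]
tool_rot: [[-0.768, -0.079, 0.636], [0.451, 0.639, 0.624], [-0.455, 0.765, -0.455]]
force: [0.1, 0.9, -1.5]
opening: 0.152
gripper_force: 78.5
```

Call:
{"op": "drive_tool", "data": {
  "deltas": [
    [[0.642, 0.374, 0.293], [0, 0.02, -0.025], 0],
    [[0.642, 0.374, 0.293], [0, 0.02, -0.025], 0],
    [[0.642, 0.374, 0.293], [0, 0.02, -0.025], 0],
    [[0.642, 0.374, 0.293], [0, 0.02, -0.025], 0],
    [[0.642, 0.374, 0.293], [0, 0.02, -0.025], 0],
    [[0.642, 0.374, 0.293], [0, 0.02, -0.025], 0],
    [[0.642, 0.374, 0.293], [0, 0.02, -0.025], 0],
    [[0.642, 0.374, 0.293], [0, 0.02, -0.025], 0],
    [[0.642, 0.374, 0.293], [0, 0.02, -0.025], 0],
    [[0.642, 0.374, 0.293], [0, 0.02, -0.025], 0],
    [[0.642, 0.374, 0.293], [0, 0.02, -0.025], 0],
    [[0.642, 0.374, 0.293], [0, 0.02, -0.025], 0],
    [[0.642, 0.374, 0.293], [0, 0.02, -0.025], 0],
    [[0.642, 0.374, 0.293], [0, 0.02, -0.025], 0],
    [[0, 0, 0], [0, 0, 0], 0]
  ]
}}

```text
time: 58.28
tcp_pos: [0.3619, 0.0229, 0.2915]
tool_rot: [[-0.788, -0.118, 0.604], [0.393, 0.659, 0.642], [-0.474, 0.743, -0.473]]
force: [-0.2, -0.2, -1.7]
opening: 0.149
gripper_force: 78.5
```

```bash
python3 - <<'E'
from kin import *
K=dict(TS=TS2(45));o=observe();print(o["tcp_pos"],o["time"])
for n in("scene","top"):
    f=grab_frame(n)
    for c in cut_out("can",f):
        P=cloud(f)[c["pixels"]&(f["range_z"]>0)]
        if len(P): print(n,round(c["p"],2),np.median(P,0),len(P))
w=[lip2tcp(box(-.078,-.025,.13),100,0,**K),lip2tcp(box(-.078,-.02,.075),100,-48,**K)]
plan([(*w[0],0,15,5),(*w[1],0,12,4)])
E
```

```text
[0.3619 0.0229 0.2915] 58.275
scene 0.59 [0.4701 0.2941 0.0465] 66
scene 0.52 [0.439  0.235  0.0224] 98
top 0.66 [0.4692 0.2979 0.0476] 99
top 0.42 [0.4325 0.183  0.1929] 141
leg0: 6 x [[0.144,0.463,0.142],[0.412,0.001,-0.411],0]  end [0.3507 0.0938 0.309 ] err mm [0.  0.1 0. ]
leg1: 16 x [[0.003,0.476,0.003],[0.265,0,-0.265],0]  end [0.3187 0.2756 0.2994] err mm [ 0.  -0.1 -0.2]
```

Call:
{"op": "drive_tool", "data": {
  "deltas": [
    [[0.144, 0.463, 0.142], [0.412, 0, -0.411], 0],
    [[0.144, 0.463, 0.142], [0.412, 0, -0.411], 0],
    [[0.144, 0.463, 0.142], [0.412, 0, -0.411], 0],
    [[0.144, 0.463, 0.142], [0.412, 0, -0.411], 0],
    [[0.144, 0.463, 0.142], [0.412, 0, -0.411], 0],
    [[0.144, 0.463, 0.142], [0.412, 0, -0.411], 0]
  ]
}}

```text
time: 59.22
tcp_pos: [0.3508, 0.0941, 0.3089]
tool_rot: [[-0.738, -0.162, 0.655], [0.115, 0.926, 0.359], [-0.665, 0.34, -0.665]]
force: [0.3, 0.3, -2.8]
opening: 0.155
gripper_force: 78.4
```

Call:
{"op": "drive_tool", "data": {
  "deltas": [
    [[0.003, 0.476, 0.003], [0.265, 0, -0.265], 0],
    [[0.003, 0.476, 0.003], [0.265, 0, -0.265], 0],
    [[0.003, 0.476, 0.003], [0.265, 0, -0.265], 0],
    [[0.003, 0.476, 0.003], [0.265, 0, -0.265], 0],
    [[0.003, 0.476, 0.003], [0.265, 0, -0.265], 0],
    [[0.003, 0.476, 0.003], [0.265, 0, -0.265], 0],
    [[0.003, 0.476, 0.003], [0.265, 0, -0.265], 0],
    [[0.003, 0.476, 0.003], [0.265, 0, -0.265], 0],
    [[0.003, 0.476, 0.003], [0.265, 0, -0.265], 0],
    [[0.003, 0.476, 0.003], [0.265, 0, -0.265], 0],
    [[0.003, 0.476, 0.003], [0.265, 0, -0.265], 0],
    [[0.003, 0.476, 0.003], [0.265, 0, -0.265], 0],
    [[0.003, 0.476, 0.003], [0.265, 0, -0.265], 0],
    [[0.003, 0.476, 0.003], [0.265, 0, -0.265], 0],
    [[0.003, 0.476, 0.003], [0.265, 0, -0.265], 0],
    [[0.003, 0.476, 0.003], [0.265, 0, -0.265], 0],
    [[0, 0, 0], [0, 0, 0], 0],
    [[0, 0, 0], [0, 0, 0], 0],
    [[0, 0, 0], [0, 0, 0], 0]
  ]
}}

```text
time: 61.6
tcp_pos: [0.3187, 0.2756, 0.2993]
tool_rot: [[-0.639, -0.153, 0.754], [-0.448, 0.871, -0.203], [-0.625, -0.468, -0.625]]
force: [1.1, -1.1, -1.9]
opening: 0.151
gripper_force: 78.5
```

```bash
python3 - <<'E'
from kin import *
K=dict(TS=TS2(45));o=observe();print(o["tcp_pos"],o["time"],o["force"])
w=[lip2tcp(box(-.078,-.03,.14),100,-40,**K),lip2tcp(box(-.078,-.06,.20),100,0,**K),scoop2tcp((.45,0,.2),70,**K),scoop2tcp((.535,-.185,.07),45,**K),scoop2tcp((.535,-.185,.0035),45,**K)]
check(w)
plan([(*w[0],0,15,5),(*w[1],0,20,6),(*w[2],0,20),(*w[3],0,20),(*w[4],0,10)])
E
```

```text
[0.3187 0.2756 0.2993] 61.6 [ 1.1374 -1.1038 -1.852 ]
joints [ 47. -21. -39.  39. -38.  17.] err 0.0 max step 0.9
joints [  3. -33. -46.  31.  19.   9.] err 0.0 max step 6.3
joints [-14. -40. -49.  33.  10.  19.] err 0.0 max step 1.9
joints [-24. -20. -58.   4.  -1.  28.] err 0.0 max step 3.1
joints [-24. -14. -64.  -9.  -1.  28.] err 0.0 max step 1.4
leg0: 6 x [[-0.21,-0.442,-0.21],[-0.117,0,0.115],0]  end [0.3259 0.2346 0.3674] err mm [0.1 0.  0. ]
leg1: 9 x [[-0.015,-0.808,-0.015],[-0.393,-0,0.393],0]  end [0.3568 0.0594 0.3789] err mm [ 0.1 -0.   0.1]
leg2: 7 x [[-0.009,-0.643,-0.322],[0.356,-0.183,0.356],0]  end [ 0.3127 -0.057   0.3789] err mm [-0.   0.   0.1]
leg3: 10 x [[-0.079,-0.426,0.641],[0.208,-0.107,0.208],0]  end [ 0.3865 -0.1785  0.2491] err mm [-0.1 -0.1 -0.1]
leg4: 7 x [[0.253,-0.131,0.253],[-0.001,-0,-0],0]  end [ 0.3864 -0.1786  0.1824] err mm [ 0.  -0.   0.1]
```

Call:
{"op": "drive_tool", "data": {
  "deltas": [
    [[-0.21, -0.442, -0.21], [-0.117, 0, 0.115], 0],
    [[-0.21, -0.442, -0.21], [-0.117, 0, 0.115], 0],
    [[-0.21, -0.442, -0.21], [-0.117, 0, 0.115], 0],
    [[-0.21, -0.442, -0.21], [-0.117, 0, 0.115], 0],
    [[-0.21, -0.442, -0.21], [-0.117, 0, 0.115], 0],
    [[-0.21, -0.442, -0.21], [-0.117, 0, 0.115], 0],
    [[-0.015, -0.808, -0.015], [-0.393, 0, 0.393], 0],
    [[-0.015, -0.808, -0.015], [-0.393, 0, 0.393], 0],
    [[-0.015, -0.808, -0.015], [-0.393, 0, 0.393], 0],
    [[-0.015, -0.808, -0.015], [-0.393, 0, 0.393], 0],
    [[-0.015, -0.808, -0.015], [-0.393, 0, 0.393], 0],
    [[-0.015, -0.808, -0.015], [-0.393, 0, 0.393], 0],
    [[-0.015, -0.808, -0.015], [-0.393, 0, 0.393], 0],
    [[-0.015, -0.808, -0.015], [-0.393, 0, 0.393], 0],
    [[-0.015, -0.808, -0.015], [-0.393, 0, 0.393], 0],
    [[0, 0, 0], [0, 0, 0], 0]
  ]
}}

```text
time: 63.6
tcp_pos: [0.3567, 0.0584, 0.3785]
tool_rot: [[-0.738, -0.16, 0.655], [0.117, 0.927, 0.357], [-0.664, 0.341, -0.666]]
force: [0.5, 0.1, -2.3]
opening: 0.155
gripper_force: 78.7
```

Call:
{"op": "drive_tool", "data": {
  "deltas": [
    [[-0.009, -0.643, -0.322], [0.356, -0.183, 0.356], 0],
    [[-0.009, -0.643, -0.322], [0.356, -0.183, 0.356], 0],
    [[-0.009, -0.643, -0.322], [0.356, -0.183, 0.356], 0],
    [[-0.009, -0.643, -0.322], [0.356, -0.183, 0.356], 0],
    [[-0.009, -0.643, -0.322], [0.356, -0.183, 0.356], 0],
    [[-0.009, -0.643, -0.322], [0.356, -0.183, 0.356], 0],
    [[-0.009, -0.643, -0.322], [0.356, -0.183, 0.356], 0],
    [[0, 0, 0], [0, 0, 0], 0]
  ]
}}

```text
time: 64.6
tcp_pos: [0.3123, -0.0564, 0.3795]
tool_rot: [[-0.582, 0.321, 0.747], [0.467, 0.884, -0.015], [-0.666, 0.34, -0.664]]
force: [-0.3, 0.8, -1.6]
opening: 0.154
gripper_force: 78.8
```

```bash
cat > well.py <<'E'
from kin import *
def well(f):
    P=cloud(f).reshape(-1,3);a=np.radians(BX[2]);d=P[:,:2]-BX[:2];x=d@[np.cos(a),np.sin(a)];y=d@[-np.sin(a),np.cos(a)]
    for xx in np.arange(-.02,-.115,-.0095):
        print([int(np.round(np.median(P[q,2])*1000)) if (q:=(abs(x-xx)<.005)&(abs(y-yy)<.005)).any() else None for yy in np.arange(.07,-.075,-.01)])
E
python3 - <<'E'
from well import *
K=dict(TS=TS2(45));o=observe();print(o["tcp_pos"],o["time"])
f=grab_frame("top");well(f)
for c in cut_out("can",f):
    P=cloud(f)[c["pixels"]&(f["range_z"]>0)]
    if len(P): print(round(c["p"],2),np.median(P,0),len(P))
w=[scoop2tcp((.535,-.185,.07),45,**K),scoop2tcp((.535,-.185,.0035),45,**K)]
plan([(*w[0],0,20),(*w[1],0,10)])
E
```

```text
[ 0.3123 -0.0564  0.3795] 64.6
[24, 13, 12, 18, 45, 44, 46, 34, 28, 29, 28, 9, 20, 29, 51]
[16, 7, 6, 6, 47, 49, 48, 41, 28, 29, 26, 6, 6, 5, None]
[14, 5, 6, 6, 45, 48, 47, 45, 27, 27, 23, 6, 6, 6, 4]
[33, 5, 5, 5, 8, 47, 41, 19, 20, 20, 8, 5, 6, 7, 7]
[34, 4, 6, 5, 5, 5, 6, 6, 6, 5, 5, 5, 6, 6, 8]
[24, 7, 6, 4, 5, 4, 4, 5, 4, 4, 7, 7, 5, 6, 3]
[31, 26, 25, 20, 4, 6, 5, 6, 6, 5, 23, 26, 25, 6, 8]
[38, 26, 26, 21, 6, 4, 7, 5, 7, 6, 27, 27, 27, 7, 4]
[34, 26, 25, 7, 5, 5, 4, 6, 4, 4, 23, 24, 22, 5, 5]
[23, 13, 17, 3, 7, 5, 5, 6, 7, 4, 6, 8, 6, 5, 4]
0.44 [0.4298 0.2332 0.0245] 116
leg0: 10 x [[-0.079,-0.431,0.642],[0.209,-0.107,0.21],0]  end [ 0.3864 -0.1786  0.2491] err mm [ 0.   0.1 -0.1]
leg1: 7 x [[0.253,-0.13,0.253],[-0.001,0,-0.001],0]  end [ 0.3865 -0.1786  0.1825] err mm [-0.  0.  0.]
```

All five are now in the well, with the new one at the far corner. Now the scoop goes back on its mat.

Call:
{"op": "drive_tool", "data": {
  "deltas": [
    [[-0.079, -0.431, 0.642], [0.209, -0.107, 0.21], 0],
    [[-0.079, -0.431, 0.642], [0.209, -0.107, 0.21], 0],
    [[-0.079, -0.431, 0.642], [0.209, -0.107, 0.21], 0],
    [[-0.079, -0.431, 0.642], [0.209, -0.107, 0.21], 0],
    [[-0.079, -0.431, 0.642], [0.209, -0.107, 0.21], 0],
    [[-0.079, -0.431, 0.642], [0.209, -0.107, 0.21], 0],
    [[-0.079, -0.431, 0.642], [0.209, -0.107, 0.21], 0],
    [[-0.079, -0.431, 0.642], [0.209, -0.107, 0.21], 0],
    [[-0.079, -0.431, 0.642], [0.209, -0.107, 0.21], 0],
    [[-0.079, -0.431, 0.642], [0.209, -0.107, 0.21], 0],
    [[0, 0, 0], [0, 0, 0], 0]
  ]
}}

```text
time: 66.08
tcp_pos: [0.3864, -0.1787, 0.2472]
tool_rot: [[-0.331, 0.666, 0.668], [0.673, 0.663, -0.328], [-0.662, 0.341, -0.668]]
force: [-0.2, 0.2, -1.3]
opening: 0.153
gripper_force: 78.8
```

Call:
{"op": "drive_tool", "data": {
  "deltas": [
    [[0.253, -0.13, 0.253], [0, 0, 0], 0],
    [[0.253, -0.13, 0.253], [0, 0, 0], 0],
    [[0.253, -0.13, 0.253], [0, 0, 0], 0],
    [[0.253, -0.13, 0.253], [0, 0, 0], 0],
    [[0.253, -0.13, 0.253], [0, 0, 0], 0],
    [[0.253, -0.13, 0.253], [0, 0, 0], 0],
    [[0.253, -0.13, 0.253], [0, 0, 0], 0],
    [[0, 0, 0], [0, 0, 0], 0],
    [[0, 0, 0], [0, 0, 0], 0]
  ]
}}

```text
time: 67.2
tcp_pos: [0.386, -0.1791, 0.1819]
tool_rot: [[-0.328, 0.667, 0.669], [0.672, 0.663, -0.33], [-0.663, 0.342, -0.666]]
force: [0.3, 0.3, -1.7]
opening: 0.15
gripper_force: 78.8
```

Call:
{"op": "drive_tool", "data": {
  "deltas": [
    [[0, 0, 0], [0, 0, 0], 1],
    [[0, 0, 0], [0, 0, 0], 1],
    [[0, 0, 0], [0, 0, 0], 1],
    [[0, 0, 0], [0, 0, 0], 1],
    [[0, 0, 0], [0, 0, 0], 1],
    [[0, 0, -0.7], [0, 0, 0], 1],
    [[0, 0, -0.7], [0, 0, 0], 1],
    [[0, 0, -0.7], [0, 0, 0], 1],
    [[0, 0, -0.7], [0, 0, 0], 1],
    [[0, 0, -0.7], [0, 0, 0], 1],
    [[0, 0, -0.7], [0, 0, 0], 1]
  ]
}}

```text
time: 68.58
tcp_pos: [0.3152, -0.1442, 0.2522]
tool_rot: [[-0.328, 0.666, 0.67], [0.672, 0.663, -0.33], [-0.664, 0.342, -0.665]]
force: [-0.3, -0.1, 0.0]
opening: 1.0
gripper_force: 0.0
```

```bash
python3 - <<'E'
from kin import *
from fit import fit,hscoop,hrack
s=grab_frame("scene");t=grab_frame("top");S,T=cloud(s),cloud(t)
print("scoop",fit(hscoop,(.535,-.185,45),[S],.1),fit(hscoop,(.535,-.185,45),[T],.1))
for n,C in(("scene",S),("top",T)):
    P=C.reshape(-1,3)
    for sy in(.032,-.028):
        q=P[(P[:,2]>.06)&(P[:,2]<.09)&(abs(P[:,1]-sy)<.02)&(abs(P[:,0]-.57)<.12)]
        r=cv2.minAreaRect((q[:,:2]*1000).astype(np.float32));print(n,sy,len(q),"med",np.median(q,0),"x",np.percentile(q[:,0],[2,98]),"slope deg",np.degrees(np.polyfit(q[:,0],q[:,1],1)[0]),"y@.565",np.polyval(np.polyfit(q[:,0],q[:,1],1),.565))
# colours either side of each phone top edge in scene image
for sy in(.032,-.028):
  for dz in(.072,.06,.05,.042):
    row=[]
    for dy in(-.008,-.005,-.002,.001,.004,.007):
        uv=proj(s,[.63,sy+dy,dz])[0];row.append(s["image"][int(round(uv[1])),int(round(uv[0]))].tolist())
    print(sy,dz,row)
# pins: is green visible near racks
for n,f in(("scene",s),("top",t)):
    h=cv2.cvtColor(f["image"],cv2.COLOR_BGR2HSV);C=cloud(f)
    m=(h[...,0]>40)&(h[...,0]<95)&(h[...,1]>60)&(h[...,2]>30)&(abs(C[...,0]-.565)<.12)&(abs(C[...,1])<.07);print(n,"green",m.sum(),C[m][:5])
cv2.imwrite("pics/a10.png",np.hstack([cv2.resize(s["image"][165:240,225:300],None,fx=5.2,fy=5.2),cv2.resize(t["image"][160:235,205:280],None,fx=5.2,fy=5.2)]))
E
```

```text
scoop (array([ 0.5362, -0.1839, 46.3697]), np.float64(6.216364225526238)) (array([ 0.5347, -0.1876, 44.7185]), np.float64(3.980861738768838))
scene 0.032 170 med [0.5761 0.0329 0.0732] x [0.5035 0.6389] slope deg -0.3716719380382017 y@.565 0.032972377633415886
scene -0.028 171 med [ 0.581  -0.0274  0.0735] x [0.5053 0.6416] slope deg -0.09502463427578081 y@.565 -0.026597120415082037
top 0.032 196 med [0.5644 0.0325 0.0739] x [0.4993 0.6329] slope deg -0.30094694220880397 y@.565 0.03189984344445636
top -0.028 175 med [ 0.5747 -0.0278  0.0746] x [0.5008 0.6353] slope deg 0.01944335916142249 y@.565 -0.027681521534388666
0.032 0.072 [[119, 179, 234], [85, 112, 145], [58, 51, 50], [57, 53, 57], [87, 104, 123], [127, 173, 213]]
0.032 0.06 [[122, 185, 237], [87, 120, 155], [61, 62, 71], [42, 37, 42], [55, 69, 88], [83, 117, 151]]
0.032 0.05 [[125, 191, 242], [89, 124, 162], [56, 62, 72], [40, 33, 33], [57, 77, 99], [85, 124, 162]]
0.032 0.042 [[130, 200, 248], [94, 134, 175], [56, 63, 77], [40, 33, 34], [41, 35, 41], [79, 116, 153]]
-0.028 0.072 [[135, 208, 249], [114, 161, 207], [80, 98, 118], [57, 54, 56], [77, 90, 109], [91, 129, 168]]
-0.028 0.06 [[133, 206, 249], [106, 153, 198], [71, 87, 107], [48, 45, 46], [65, 81, 103], [85, 125, 166]]
-0.028 0.05 [[134, 206, 249], [108, 153, 200], [73, 90, 108], [44, 43, 43], [57, 75, 99], [84, 125, 165]]
-0.028 0.042 [[133, 205, 249], [109, 155, 200], [75, 93, 110], [47, 45, 45], [51, 66, 85], [80, 117, 152]]
scene green 0 []
top green 0 []
```

View pics/a10.png

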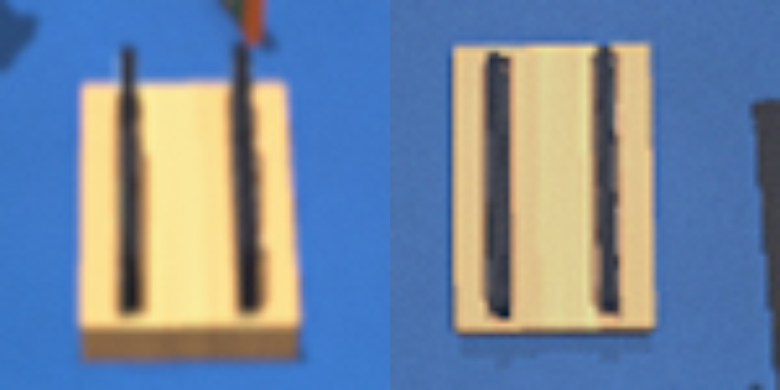

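The scoop is back standing on its mat. The crop shows both phones edge-on at top (497,185) and (607,180), so the open side has to be read once each is lifted and turned.

```bash
cat >> kin.py <<'E'
def down(p,az,g=G):
    a=np.radians(az);y=np.array([np.cos(a),np.sin(a),0]);z=np.array([0,0,-1.]);return np.array(p)+[0,0,g],np.c_[np.cross(y,z),y,z]
E
python3 - <<'E'
from kin import *
w=[down((.45,-.02,.25),70),down((.568,.0324,.15),89.7),down((.568,.0324,.062),89.7)]
check(w);plan([(*w[0],.45,22),(*w[1],.45,20),(*w[2],.45,15)])
E
```

```text
joints [ -3.  -1. -11.  80.  -0.  17.] err 0.0 max step 7.6
joints [ 3. 13. -8. 69. -0.  4.] err 0.0 max step 1.5
joints [  3.  16. -16.  58.   0.   4.] err 0.0 max step 1.1
leg0: 11 x [[-0.334,0.732,-0.346],[0.102,0.549,-0.358],0.45]  end [ 0.45   -0.0199  0.405 ] err mm [ 0.  -0.1  0. ]
leg1: 9 x [[-0.472,0.332,0.444],[-0,-0,-0.273],0.45]  end [0.5681 0.0324 0.305 ] err mm [-0.1 -0.  -0. ]
leg2: 6 x [[0,-0,0.587],[-0.001,-0,-0],0.45]  end [0.5681 0.0324 0.217 ] err mm [-0.1 -0.   0. ]
```

Call:
{"op": "drive_tool", "data": {
  "deltas": [
    [[-0.334, 0.732, -0.346], [0.102, 0.549, -0.358], 0.45],
    [[-0.334, 0.732, -0.346], [0.102, 0.549, -0.358], 0.45],
    [[-0.334, 0.732, -0.346], [0.102, 0.549, -0.358], 0.45],
    [[-0.334, 0.732, -0.346], [0.102, 0.549, -0.358], 0.45],
    [[-0.334, 0.732, -0.346], [0.102, 0.549, -0.358], 0.45],
    [[-0.334, 0.732, -0.346], [0.102, 0.549, -0.358], 0.45],
    [[-0.334, 0.732, -0.346], [0.102, 0.549, -0.358], 0.45],
    [[-0.334, 0.732, -0.346], [0.102, 0.549, -0.358], 0.45],
    [[-0.334, 0.732, -0.346], [0.102, 0.549, -0.358], 0.45],
    [[-0.334, 0.732, -0.346], [0.102, 0.549, -0.358], 0.45],
    [[-0.334, 0.732, -0.346], [0.102, 0.549, -0.358], 0.45]
  ]
}}

```text
time: 70.05
tcp_pos: [0.4521, -0.0198, 0.4029]
tool_rot: [[-0.94, 0.34, -0.005], [0.34, 0.94, 0.001], [0.006, -0.001, -1.0]]
force: [1.2, 0.0, -0.3]
opening: 0.452
gripper_force: 0.0
```

Call:
{"op": "drive_tool", "data": {
  "deltas": [
    [[-0.472, 0.332, 0.444], [0, 0, -0.273], 0.45],
    [[-0.472, 0.332, 0.444], [0, 0, -0.273], 0.45],
    [[-0.472, 0.332, 0.444], [0, 0, -0.273], 0.45],
    [[-0.472, 0.332, 0.444], [0, 0, -0.273], 0.45],
    [[-0.472, 0.332, 0.444], [0, 0, -0.273], 0.45],
    [[-0.472, 0.332, 0.444], [0, 0, -0.273], 0.45],
    [[-0.472, 0.332, 0.444], [0, 0, -0.273], 0.45],
    [[-0.472, 0.332, 0.444], [0, 0, -0.273], 0.45],
    [[-0.472, 0.332, 0.444], [0, 0, -0.273], 0.45],
    [[0, 0, 0], [0, 0, 0], 0.45]
  ]
}}

```text
time: 71.3
tcp_pos: [0.569, 0.0328, 0.3019]
tool_rot: [[-1.0, 0.004, -0.005], [0.004, 1.0, 0.001], [0.005, 0.001, -1.0]]
force: [-0.5, 0.1, -0.4]
opening: 0.452
gripper_force: 0.0
```

```bash
python3 - <<'E'
from kin import *
w=[down((.568,.0324,.062),89.7)]
print(observe()["tcp_pos"],observe()["opening"]);plan([(*w[0],.45,15)])
E
```

```text
[0.569  0.0328 0.3019] 0.45184633244306444
leg0: 6 x [[0.005,-0.003,0.566],[0.001,-0.006,0.001],0.45]  end [0.568  0.0324 0.217 ] err mm [-0.  0.  0.]
```

Call:
{"op": "drive_tool", "data": {
  "deltas": [
    [[0, 0, 0.57], [0, 0, 0], 0.45],
    [[0, 0, 0.57], [0, 0, 0], 0.45],
    [[0, 0, 0.57], [0, 0, 0], 0.45],
    [[0, 0, 0.57], [0, 0, 0], 0.45],
    [[0, 0, 0.57], [0, 0, 0], 0.45],
    [[0, 0, 0.57], [0, 0, 0], 0.45],
    [[0, 0, 0], [0, 0, 0], 0.45],
    [[0, 0, 0], [0, 0, 0], 0],
    [[0, 0, 0], [0, 0, 0], 0],
    [[0, 0, 0], [0, 0, 0], 0],
    [[0, 0, 0], [0, 0, 0], 0],
    [[0, 0, 0], [0, 0, 0], 0]
  ],
  "newtons": 45
}}

```text
time: 72.8
tcp_pos: [0.5686, 0.0323, 0.2184]
tool_rot: [[-1.0, 0.006, -0.002], [0.006, 1.0, 0.001], [0.002, 0.001, -1.0]]
force: [0.1, -0.7, 4.4]
opening: 0.097
gripper_force: 45.4
```

Call:
{"op": "drive_tool", "data": {
  "deltas": [
    [[0, 0, -0.3], [0, 0, 0], 0],
    [[0, 0, -0.6], [0, 0, 0], 0],
    [[0, 0, -0.8], [0, 0, 0], 0],
    [[0, 0, -0.8], [0, 0, 0], 0],
    [[0, 0, -0.8], [0, 0, 0], 0],
    [[0, 0, -0.8], [0, 0, 0], 0],
    [[0, 0, -0.8], [0, 0, 0], 0],
    [[0, 0, -0.8], [0, 0, 0], 0],
    [[0, 0, 0], [0, 0, 0], 0]
  ]
}}

```text
time: 73.92
tcp_pos: [0.569, 0.0322, 0.3624]
tool_rot: [[-1.0, 0.005, 0.0], [0.005, 1.0, 0.001], [-0.0, 0.001, -1.0]]
force: [-0.1, -0.2, -1.8]
opening: 0.096
gripper_force: 44.6
```

```bash
python3 - <<'E'
from kin import *
o=observe();print(o["tcp_pos"],o["opening"],o["gripper_force"],o["joint_positions"])
g=box(.085,0,.21)
w=[down((.53,.13,.21),40),down(g,10.1)]
check(w);plan([(*w[0],0,20),(*w[1],0,20)])
E
```

```text
[0.569  0.0322 0.3624] 0.09563168344576005 44.62875545024872 [ 3.2257 12.2139 -1.5681 76.1889  0.0489  3.5396]
joints [14. 10. -4. 76. -0. 64.] err 0.0 max step 6.1
joints [ 27.  23.  13.  80.   0. 107.] err 0.0 max step 4.6
leg0: 8 x [[0.376,0.392,-0.013],[0.001,0,0.776],0]  end [0.5299 0.13   0.3651] err mm [ 0.1  0.  -0.1]
leg1: 10 x [[0.522,0.534,0],[-0,0,0.374],0]  end [0.5903 0.3044 0.3651] err mm [ 0.1 -0.  -0.1]
```

Call:
{"op": "drive_tool", "data": {
  "deltas": [
    [[0.376, 0.392, -0.013], [0, 0, 0.776], 0],
    [[0.376, 0.392, -0.013], [0, 0, 0.776], 0],
    [[0.376, 0.392, -0.013], [0, 0, 0.776], 0],
    [[0.376, 0.392, -0.013], [0, 0, 0.776], 0],
    [[0.376, 0.392, -0.013], [0, 0, 0.776], 0],
    [[0.376, 0.392, -0.013], [0, 0, 0.776], 0],
    [[0.376, 0.392, -0.013], [0, 0, 0.776], 0],
    [[0.376, 0.392, -0.013], [0, 0, 0.776], 0],
    [[0.522, 0.534, 0], [0, 0, 0.374], 0],
    [[0.522, 0.534, 0], [0, 0, 0.374], 0],
    [[0.522, 0.534, 0], [0, 0, 0.374], 0],
    [[0.522, 0.534, 0], [0, 0, 0.374], 0],
    [[0.522, 0.534, 0], [0, 0, 0.374], 0],
    [[0.522, 0.534, 0], [0, 0, 0.374], 0],
    [[0.522, 0.534, 0], [0, 0, 0.374], 0],
    [[0.522, 0.534, 0], [0, 0, 0.374], 0],
    [[0.522, 0.534, 0], [0, 0, 0.374], 0],
    [[0.522, 0.534, 0], [0, 0, 0.374], 0],
    [[0, 0, 0], [0, 0, 0], 0]
  ]
}}

```text
time: 76.3
tcp_pos: [0.5903, 0.3051, 0.3614]
tool_rot: [[-0.177, 0.984, -0.005], [0.984, 0.177, -0.0], [0.001, -0.005, -1.0]]
force: [-1.9, -0.0, -1.0]
opening: 0.099
gripper_force: 44.5
```

```bash
cat > face.py <<'E'
from kin import *
def face(bx):
    o=observe();print(o["tcp_pos"],o["tool_rot"][:,1],o["joint_positions"],o["time"])
    s=grab_frame("scene");t=grab_frame("top")
    y=o["tool_rot"][:,1]*np.sign(o["tool_rot"][0,1]);u=np.array([-y[1],y[0],0]);g=o["tcp_pos"]-[0,0,G]
    for h in(.012,0,-.015,-.03,-.045): print(h,[s["image"][tuple(np.round(proj(s,g+y*.0045+u*v+[0,0,h])[0]).astype(int)[::-1])].tolist() for v in(-.06,-.04,-.02,.02,.04,.06)])
    for n,f in(("scene",s),("top",t)):
        P=cloud(f).reshape(-1,3);d=P-g;q=(abs(d@y)<.02)&(abs(d@u)<.1)&(d[:,2]<.02)&(d[:,2]>-.06)
        if n=="top": q&=(d[:,2]>-.01)
        v=d[q]@u;print(n,q.sum(),"along",np.percentile(v,[1,99]),"mid",np.percentile(v,[1,99]).mean(),"z",np.percentile(d[q][:,2],[1,99]),"yoff",np.median(d[q]@y))
    return s
E
python3 - <<'E'
from face import *
s=face(0);uv=proj(s,observe()["tcp_pos"]-[0,0,G+.02])[0].astype(int)
cv2.imwrite("pics/a11.png",cv2.resize(s["image"][max(0,uv[1]-45):uv[1]+45,uv[0]-60:uv[0]+60],None,fx=5,fy=5,interpolation=cv2.INTER_CUBIC))
E
```

```text
[0.5903 0.3051 0.3614] [ 0.9843  0.1767 -0.0046] [ 27.3146  22.9707  12.8244  80.0964   0.1156 107.1382] 76.3
0.012 [[77, 77, 78], [71, 71, 73], [43, 42, 46], [39, 40, 46], [79, 78, 83], [58, 58, 65]]
0 [[135, 136, 138], [138, 140, 143], [138, 140, 143], [37, 36, 42], [42, 42, 49], [52, 58, 57]]
-0.015 [[119, 119, 122], [102, 104, 105], [96, 97, 99], [70, 80, 68], [72, 84, 69], [79, 92, 79]]
-0.03 [[126, 127, 128], [36, 32, 34], [32, 29, 31], [87, 91, 87], [66, 82, 61], [64, 82, 58]]
-0.045 [[128, 130, 132], [40, 37, 38], [41, 39, 38], [87, 96, 88], [63, 81, 57], [66, 82, 62]]
scene 1014 along [-0.0693  0.0693] mid 2.8674670285923354e-05 z [-0.0578  0.0159] yoff 0.005980493562453578
top 161 along [-0.0695 -0.0067] mid -0.03808477494547634 z [-0.0089  0.0186] yoff -0.0042285639455436315
```

The lifted phone's side facing away from the well shows the metal frame and green board colours. That is the open side, so the phone needs a half turn.

Call:
{"op": "drive_tool", "data": {
  "deltas": [
    [[0, 0, 0], [0, 0, -0.9], 0],
    [[0, 0, 0], [0, 0, -0.9], 0],
    [[0, 0, 0], [0, 0, -0.9], 0],
    [[0, 0, 0], [0, 0, -0.9], 0],
    [[0, 0, 0], [0, 0, -0.9], 0],
    [[0, 0, 0], [0, 0, -0.9], 0],
    [[0, 0, 0], [0, 0, -0.9], 0],
    [[0, 0, 0], [0, 0, -0.9], 0],
    [[0, 0, 0], [0, 0, -0.9], 0],
    [[0, 0, 0], [0, 0, -0.9], 0],
    [[0, 0, 0], [0, 0, -0.9], 0],
    [[0, 0, 0], [0, 0, -0.9], 0],
    [[0, 0, 0], [0, 0, -0.9], 0],
    [[0, 0, 0], [0, 0, -0.9], 0],
    [[0, 0, 0], [0, 0, -0.9], 0],
    [[0, 0, 0], [0, 0, -0.9], 0],
    [[0, 0, 0], [0, 0, -0.9], 0],
    [[0, 0, 0], [0, 0, -0.9], 0],
    [[0, 0, 0], [0, 0, -0.9], 0],
    [[0, 0, 0], [0, 0, -0.9], 0]
  ]
}}

```text
time: 78.9
tcp_pos: [0.5896, 0.3035, 0.3631]
tool_rot: [[-0.433, -0.901, -0.003], [-0.901, 0.433, 0.0], [0.001, 0.003, -1.0]]
force: [0.5, 0.5, -2.3]
opening: 0.097
gripper_force: 44.6
```

Call:
{"op": "drive_tool", "data": {
  "deltas": [
    [[0, 0, 0], [0, 0, -0.9], 0],
    [[0, 0, 0], [0, 0, -0.9], 0],
    [[0, 0, 0], [0, 0, -0.9], 0],
    [[0, 0, 0], [0, 0, -0.9], 0],
    [[0, 0, 0], [0, 0, -0.9], 0],
    [[0, 0, 0], [0, 0, 0], 0],
    [[0, 0, 0], [0, 0, 0], 0]
  ]
}}

```text
time: 79.78
tcp_pos: [0.5899, 0.304, 0.3631]
tool_rot: [[0.173, -0.985, -0.003], [-0.985, -0.173, 0.001], [-0.001, 0.003, -1.0]]
force: [-0.2, -0.4, -0.4]
opening: 0.096
gripper_force: 44.6
```

```bash
python3 - <<'E'
from face import *
from fit import fit,hbox
s=face(0);t=grab_frame("top")
print("box scene",fit(hbox,BX,[cloud(s)],.15,yc=-.1))
w=[down(box(.085,0,.09),190.1),down(box(.085,0,.063),190.1)]
check(w);plan([(*w[0],0,15),(*w[1],0,6)])
E
```

```text
[0.5899 0.304  0.3631] [-0.9849 -0.1732  0.0029] [ 27.2417  22.8062  12.7933  80.1242   0.1106 -72.733 ] 79.775
0.012 [[51, 47, 48], [52, 48, 50], [45, 43, 46], [33, 33, 39], [81, 80, 86], [43, 42, 53]]
0 [[87, 85, 81], [89, 87, 83], [87, 86, 82], [35, 35, 42], [40, 41, 49], [69, 69, 71]]
-0.015 [[89, 87, 83], [89, 86, 82], [90, 88, 85], [79, 78, 77], [85, 85, 84], [88, 88, 88]]
-0.03 [[90, 88, 83], [91, 87, 84], [89, 86, 83], [79, 78, 76], [87, 86, 85], [88, 87, 86]]
-0.045 [[83, 80, 76], [91, 88, 84], [89, 87, 84], [89, 87, 84], [87, 87, 85], [87, 87, 89]]
scene 1023 along [-0.0701  0.068 ] mid -0.0010509054955394614 z [-0.0567  0.0167] yoff 0.006094755503623877
top 170 along [-0.0699 -0.0057] mid -0.03783312481160829 z [-0.0092  0.0173] yoff -0.00392318682160823
box scene (array([0.5058, 0.2892, 9.8813]), np.float64(7.628014249245753))
joints [ 27.  24.   0.  66.   0. -73.] err 0.0 max step 1.5
joints [ 27.  25.  -2.  63.   0. -73.] err 0.0 max step 0.3
leg0: 8 x [[-0,-0.003,0.59],[0.002,0.001,-0.001],0]  end [0.5904 0.3044 0.245 ] err mm [ 0.  0. -0.]
leg1: 5 x [[-0,-0,0.216],[0.001,0,0],0]  end [0.5903 0.3044 0.218 ] err mm [ 0.  0. -0.]
```

Call:
{"op": "drive_tool", "data": {
  "deltas": [
    [[0, 0, 0.59], [0, 0, 0], 0],
    [[0, 0, 0.59], [0, 0, 0], 0],
    [[0, 0, 0.59], [0, 0, 0], 0],
    [[0, 0, 0.59], [0, 0, 0], 0],
    [[0, 0, 0.59], [0, 0, 0], 0],
    [[0, 0, 0.59], [0, 0, 0], 0],
    [[0, 0, 0.59], [0, 0, 0], 0],
    [[0, 0, 0.5], [0, 0, 0], 0],
    [[0, 0, 0.2], [0, 0, 0], 0],
    [[0, 0, 0.2], [0, 0, 0], 0],
    [[0, 0, 0], [0, 0, 0], 0]
  ]
}}

```text
time: 81.3
tcp_pos: [0.5897, 0.3045, 0.2372]
tool_rot: [[0.175, -0.985, -0.003], [-0.985, -0.175, 0.001], [-0.001, 0.003, -1.0]]
force: [0.3, -0.9, -1.5]
opening: 0.099
gripper_force: 44.7
```

```bash
python3 - <<'E'
from kin import *
o=observe();print(o["tcp_pos"],o["force"],o["wrist_torque"]);plan([(*down(box(.085,0,.063),190.1),0,6)])
E
```

```text
[0.5897 0.3045 0.2372] [ 0.2711 -0.9235 -1.5173] [ 0.0275 -0.0124  0.0321]
leg0: 4 x [[0.002,-0.007,0.192],[0.005,0.002,-0],0]  end [0.5904 0.3044 0.218 ] err mm [0. 0. 0.]
```

Call:
{"op": "drive_tool", "data": {
  "deltas": [
    [[0, 0, 0.19], [0, 0, 0], 0],
    [[0, 0, 0.19], [0, 0, 0], 0],
    [[0, 0, 0.19], [0, 0, 0], 0],
    [[0, 0, 0.17], [0, 0, 0], 0],
    [[0, 0, 0], [0, 0, 0], 0]
  ]
}}

```text
time: 81.92
tcp_pos: [0.5896, 0.3045, 0.2187]
tool_rot: [[0.175, -0.984, -0.003], [-0.985, -0.175, 0.001], [-0.001, 0.003, -1.0]]
force: [-0.0, 0.3, -0.9]
opening: 0.097
gripper_force: 44.6
```

Call:
{"op": "drive_tool", "data": {
  "deltas": [
    [[0, 0, 0], [0, 0, 0], 0.2],
    [[0, 0, 0], [0, 0, 0], 0.3],
    [[0, 0, 0], [0, 0, 0], 0.3],
    [[0, 0, 0], [0, 0, 0], 0.3],
    [[0, 0, -0.4], [0, 0, 0], 0.3],
    [[0, 0, -0.8], [0, 0, 0], 0.3],
    [[0, 0, -0.8], [0, 0, 0], 0.3],
    [[0, 0, -0.8], [0, 0, 0], 0.3],
    [[0, 0, -0.8], [0, 0, 0], 0.3],
    [[0, 0, -0.8], [0, 0, 0], 0.3]
  ]
}}

```text
time: 83.18
tcp_pos: [0.5899, 0.3044, 0.3303]
tool_rot: [[0.175, -0.984, -0.002], [-0.984, -0.175, 0.001], [-0.001, 0.002, -1.0]]
force: [0.7, 0.3, 0.2]
opening: 0.298
gripper_force: 0.0
```

```bash
cat > inbox.py <<'E'
from kin import *
def inbox():
    for n in("scene","top"):
        f=grab_frame(n);P=cloud(f).reshape(-1,3);a=np.radians(BX[2]);d=P[:,:2]-BX[:2];x=d@[np.cos(a),np.sin(a)];y=d@[-np.sin(a),np.cos(a)]
        for c in(.025,.085):
            q=(abs(x-c)<.02)&(abs(y)<.09)&(P[:,2]>.05)&(P[:,2]<.12)
            if q.sum()>5: print(n,c,q.sum(),"x",np.median(x[q]),"y",np.percentile(y[q],[2,98]),"ztop",np.percentile(P[q,2],[50,95]))
E
python3 - <<'E'
from inbox import *
o=observe();print(o["tcp_pos"],o["joint_positions"]);inbox()
w=[down((.53,.12,.24),120),down((.570,-.0275,.15),89.7),down((.570,-.0275,.063),89.7)]
check(w);plan([(*w[0],.45,22),(*w[1],.45,20),(*w[2],.45,15)])
E
```

```text
[0.5899 0.3044 0.3303] [ 27.2759  22.9387   8.8853  76.0293   0.1149 -72.8258]
scene 0.085 413 x 0.08966802801166648 y [-0.0685  0.0665] ztop [0.0677 0.0763]
top 0.085 169 x 0.07980189574163808 y [-0.0697  0.0176] ztop [0.0717 0.0779]
joints [ 13.   9.  -1.  80.  -0. -17.] err 0.0 max step 5.8
joints [-3. 13. -8. 69. -0. -2.] err 0.0 max step 1.6
joints [ -3.  16. -16.  59.   0.  -2.] err 0.0 max step 1.1
leg0: 11 x [[0.75,-0.048,-0.23],[-0,0.002,0.797],0.45]  end [0.5299 0.12   0.395 ] err mm [ 0.1 -0.  -0. ]
leg1: 9 x [[0.016,-0.687,0.4],[0,0,0.42],0.45]  end [ 0.57   -0.0274  0.305 ] err mm [-0.  -0.1  0. ]
leg2: 6 x [[0,-0.001,0.58],[0.001,0,0],0.45]  end [ 0.57   -0.0276  0.218 ] err mm [-0.   0.1  0. ]
```

Phone 1 stands fully down in the far slot, with its top at 76 mm. Now the second phone.

Call:
{"op": "drive_tool", "data": {
  "deltas": [
    [[0.75, -0.048, -0.23], [0, 0.002, 0.797], 0.45],
    [[0.75, -0.048, -0.23], [0, 0.002, 0.797], 0.45],
    [[0.75, -0.048, -0.23], [0, 0.002, 0.797], 0.45],
    [[0.75, -0.048, -0.23], [0, 0.002, 0.797], 0.45],
    [[0.75, -0.048, -0.23], [0, 0.002, 0.797], 0.45],
    [[0.75, -0.048, -0.23], [0, 0.002, 0.797], 0.45],
    [[0.75, -0.048, -0.23], [0, 0.002, 0.797], 0.45],
    [[0.75, -0.048, -0.23], [0, 0.002, 0.797], 0.45],
    [[0.75, -0.048, -0.23], [0, 0.002, 0.797], 0.45],
    [[0.75, -0.048, -0.23], [0, 0.002, 0.797], 0.45],
    [[0.75, -0.048, -0.23], [0, 0.002, 0.797], 0.45]
  ]
}}

```text
time: 84.65
tcp_pos: [0.5293, 0.1194, 0.3919]
tool_rot: [[-0.868, -0.496, -0.005], [-0.496, 0.868, -0.002], [0.005, 0.001, -1.0]]
force: [1.4, 1.4, 0.6]
opening: 0.451
gripper_force: 0.0
```

Call:
{"op": "drive_tool", "data": {
  "deltas": [
    [[0.016, -0.687, 0.4], [0, 0, 0.42], 0.45],
    [[0.016, -0.687, 0.4], [0, 0, 0.42], 0.45],
    [[0.016, -0.687, 0.4], [0, 0, 0.42], 0.45],
    [[0.016, -0.687, 0.4], [0, 0, 0.42], 0.45],
    [[0.016, -0.687, 0.4], [0, 0, 0.42], 0.45],
    [[0.016, -0.687, 0.4], [0, 0, 0.42], 0.45],
    [[0.016, -0.687, 0.4], [0, 0, 0.42], 0.45],
    [[0.016, -0.687, 0.4], [0, 0, 0.42], 0.45],
    [[0.016, -0.687, 0.4], [0, 0, 0.42], 0.45],
    [[0, 0, 0], [0, 0, 0], 0.45],
    [[0, 0, 0], [0, 0, 0], 0.45]
  ]
}}

```text
time: 86.02
tcp_pos: [0.5695, -0.0277, 0.3027]
tool_rot: [[-1.0, 0.005, -0.004], [0.005, 1.0, -0.002], [0.004, -0.002, -1.0]]
force: [0.7, -0.8, -0.1]
opening: 0.45
gripper_force: 0.0
```

```bash
python3 - <<'E'
from kin import *
w=[down((.570,-.0275,.063),89.7)]
print(observe()["tcp_pos"]);plan([(*w[0],.45,15)])
E
```

```text
[ 0.5695 -0.0277  0.3027]
leg0: 6 x [[-0.005,0.002,0.565],[-0.002,-0.005,0.001],0.45]  end [ 0.57   -0.0275  0.2179] err mm [-0.  -0.   0.1]
```

Call:
{"op": "drive_tool", "data": {
  "deltas": [
    [[0, 0, 0.565], [0, 0, 0], 0.45],
    [[0, 0, 0.565], [0, 0, 0], 0.45],
    [[0, 0, 0.565], [0, 0, 0], 0.45],
    [[0, 0, 0.565], [0, 0, 0], 0.45],
    [[0, 0, 0.565], [0, 0, 0], 0.45],
    [[0, 0, 0.565], [0, 0, 0], 0.45],
    [[0, 0, 0], [0, 0, 0], 0.45],
    [[0, 0, 0], [0, 0, 0], 0],
    [[0, 0, 0], [0, 0, 0], 0],
    [[0, 0, 0], [0, 0, 0], 0],
    [[0, 0, 0], [0, 0, 0], 0],
    [[0, 0, 0], [0, 0, 0], 0]
  ],
  "newtons": 45
}}

```text
time: 87.52
tcp_pos: [0.5694, -0.0279, 0.2184]
tool_rot: [[-1.0, 0.005, -0.003], [0.005, 1.0, -0.002], [0.003, -0.002, -1.0]]
force: [-0.2, -0.1, 6.4]
opening: 0.1
gripper_force: 44.8
```

Call:
{"op": "drive_tool", "data": {
  "deltas": [
    [[0, 0, -0.3], [0, 0, 0], 0],
    [[0, 0, -0.6], [0, 0, 0], 0],
    [[0, 0, -0.8], [0, 0, 0], 0],
    [[0, 0, -0.8], [0, 0, 0], 0],
    [[0, 0, -0.8], [0, 0, 0], 0],
    [[0, 0, -0.8], [0, 0, 0], 0],
    [[0, 0, -0.8], [0, 0, 0], 0],
    [[0, 0, -0.8], [0, 0, 0], 0],
    [[0, 0, 0], [0, 0, 0], 0]
  ]
}}

```text
time: 88.65
tcp_pos: [0.57, -0.0276, 0.3623]
tool_rot: [[-1.0, 0.005, -0.001], [0.005, 1.0, -0.002], [0.001, -0.002, -1.0]]
force: [-0.2, -0.4, -2.7]
opening: 0.099
gripper_force: 44.0
```

```bash
python3 - <<'E'
from kin import *
o=observe();print(o["tcp_pos"],o["opening"],o["gripper_force"],o["joint_positions"])
g=box(.025,0,.21)
for a1,a2 in((40,10.1),(140,190.1)):
    w=[down((.50,.11,.21),a1),down(g,a2)]
    check(w);plan([(*w[0],0,20),(*w[1],0,20)])
E
```

```text
[ 0.57   -0.0276  0.3623] 0.09919025356847776 43.95962297916412 [-2.7482 12.3372 -1.4334 76.2736 -0.1199 -2.4708]
joints [12.  6. -9. 75. -0. 62.] err 0.0 max step 6.6
joints [ 29.  16.   4.  78.  -0. 109.] err 0.0 max step 4.9
leg0: 8 x [[0.601,0.523,-0.014],[-0.002,0,0.777],0]  end [0.5    0.1101 0.365 ] err mm [-0.  -0.1 -0. ]
leg1: 10 x [[0.609,0.445,-0],[0,0,0.374],0]  end [0.5312 0.2939 0.365 ] err mm [ 0.1 -0.   0. ]
joints [ 12.   6.  -9.  75.  -0. -38.] err 0.0 max step 3.7
joints [ 29.  16.   4.  78.   0. -71.] err 0.0 max step 3.6
leg0: 8 x [[0.073,0.794,-0.015],[-0.001,-0.002,-0.786],0]  end [0.4999 0.11   0.3651] err mm [ 0.1 -0.  -0.1]
leg1: 10 x [[-0.763,0.104,0],[-0,0,-0.626],0]  end [0.5312 0.2939 0.3651] err mm [ 0.1 -0.  -0.1]
```

Call:
{"op": "drive_tool", "data": {
  "deltas": [
    [[0.073, 0.794, -0.015], [0, 0, -0.786], 0],
    [[0.073, 0.794, -0.015], [0, 0, -0.786], 0],
    [[0.073, 0.794, -0.015], [0, 0, -0.786], 0],
    [[0.073, 0.794, -0.015], [0, 0, -0.786], 0],
    [[0.073, 0.794, -0.015], [0, 0, -0.786], 0],
    [[0.073, 0.794, -0.015], [0, 0, -0.786], 0],
    [[0.073, 0.794, -0.015], [0, 0, -0.786], 0],
    [[0.073, 0.794, -0.015], [0, 0, -0.786], 0],
    [[-0.763, 0.104, 0], [0, 0, -0.626], 0],
    [[-0.763, 0.104, 0], [0, 0, -0.626], 0],
    [[-0.763, 0.104, 0], [0, 0, -0.626], 0],
    [[-0.763, 0.104, 0], [0, 0, -0.626], 0],
    [[-0.763, 0.104, 0], [0, 0, -0.626], 0],
    [[-0.763, 0.104, 0], [0, 0, -0.626], 0],
    [[-0.763, 0.104, 0], [0, 0, -0.626], 0],
    [[-0.763, 0.104, 0], [0, 0, -0.626], 0],
    [[-0.763, 0.104, 0], [0, 0, -0.626], 0],
    [[-0.763, 0.104, 0], [0, 0, -0.626], 0],
    [[0, 0, 0], [0, 0, 0], 0],
    [[0, 0, 0], [0, 0, 0], 0]
  ]
}}

```text
time: 91.15
tcp_pos: [0.5309, 0.2936, 0.3621]
tool_rot: [[0.174, -0.985, -0.005], [-0.985, -0.174, -0.003], [0.002, 0.005, -1.0]]
force: [0.1, 0.6, -2.4]
opening: 0.097
gripper_force: 44.0
```

```bash
python3 - <<'E'
from face import *
face(0)
w=[down(box(.025,0,.081),190.1),down(box(.025,0,.0632),190.1)]
check(w);plan([(*w[0],0,15),(*w[1],0,5)])
E
```

```text
[0.5309 0.2936 0.3621] [-0.9847 -0.1744  0.0054] [ 28.941   16.4405   3.8305  77.7158   0.0008 -71.1034] 91.15
0.012 [[69, 68, 71], [70, 71, 76], [68, 69, 73], [34, 35, 43], [80, 79, 85], [44, 49, 61]]
0 [[132, 134, 137], [136, 138, 141], [139, 139, 142], [38, 39, 44], [44, 51, 52], [69, 83, 66]]
-0.015 [[127, 127, 131], [100, 103, 104], [102, 104, 105], [88, 93, 89], [76, 87, 76], [88, 95, 93]]
-0.03 [[116, 117, 118], [36, 33, 36], [35, 33, 35], [95, 101, 94], [61, 78, 54], [62, 80, 59]]
-0.045 [[116, 117, 118], [54, 52, 53], [57, 54, 57], [95, 100, 97], [65, 80, 59], [64, 81, 59]]
scene 1024 along [-0.0688  0.0706] mid 0.000867021496449516 z [-0.0577  0.0163] yoff 0.005062580083032574
top 153 along [-0.0689 -0.007 ] mid -0.03794457650233424 z [-0.0082  0.0171] yoff -0.003907595488335897
joints [ 29.  19.  -9.  62.  -0. -71.] err 0.0 max step 1.6
joints [ 29.  19. -11.  60.  -0. -71.] err 0.0 max step 0.2
leg0: 9 x [[-0.003,-0.003,0.562],[0.004,-0.001,-0.001],0]  end [0.5313 0.2939 0.2361] err mm [ 0.  -0.  -0.1]
leg1: 4 x [[0,-0,0.179],[-0,-0,-0],0]  end [0.5313 0.2939 0.2182] err mm [ 0. -0.  0.]
```

Green board is visible again, so this one also needs a half turn, this time back to the other side.

Call:
{"op": "drive_tool", "data": {
  "deltas": [
    [[0, 0, 0], [0, 0, 0.9], 0],
    [[0, 0, 0], [0, 0, 0.9], 0],
    [[0, 0, 0], [0, 0, 0.9], 0],
    [[0, 0, 0], [0, 0, 0.9], 0],
    [[0, 0, 0], [0, 0, 0.9], 0],
    [[0, 0, 0], [0, 0, 0.9], 0],
    [[0, 0, 0], [0, 0, 0.9], 0],
    [[0, 0, 0], [0, 0, 0.9], 0],
    [[0, 0, 0], [0, 0, 0.9], 0],
    [[0, 0, 0], [0, 0, 0.9], 0],
    [[0, 0, 0], [0, 0, 0.9], 0],
    [[0, 0, 0], [0, 0, 0.9], 0],
    [[0, 0, 0], [0, 0, 0.9], 0],
    [[0, 0, 0], [0, 0, 0.9], 0],
    [[0, 0, 0], [0, 0, 0.9], 0],
    [[0, 0, 0], [0, 0, 0.9], 0],
    [[0, 0, 0], [0, 0, 0.9], 0],
    [[0, 0, 0], [0, 0, 0.9], 0],
    [[0, 0, 0], [0, 0, 0.9], 0],
    [[0, 0, 0], [0, 0, 0.9], 0]
  ]
}}

```text
time: 93.75
tcp_pos: [0.5311, 0.2932, 0.3628]
tool_rot: [[-0.717, 0.697, -0.004], [0.697, 0.717, -0.002], [0.002, -0.004, -1.0]]
force: [-0.2, 0.4, -1.1]
opening: 0.097
gripper_force: 44.1
```

Call:
{"op": "drive_tool", "data": {
  "deltas": [
    [[0, 0, 0], [0, 0, 0.9], 0],
    [[0, 0, 0], [0, 0, 0.9], 0],
    [[0, 0, 0], [0, 0, 0.9], 0],
    [[0, 0, 0], [0, 0, 0.9], 0],
    [[0, 0, 0], [0, 0, 0.9], 0],
    [[0, 0, 0], [0, 0, 0], 0],
    [[0, 0, 0], [0, 0, 0], 0]
  ]
}}

```text
time: 94.62
tcp_pos: [0.531, 0.2935, 0.3628]
tool_rot: [[-0.177, 0.984, -0.004], [0.984, 0.177, -0.002], [-0.001, -0.004, -1.0]]
force: [-0.2, -0.0, -1.3]
opening: 0.1
gripper_force: 44.1
```

```bash
python3 - <<'E'
from face import *
face(0)
w=[down(box(.025,0,.081),10.1),down(box(.025,0,.0632),10.1)]
check(w);plan([(*w[0],0,15),(*w[1],0,5)])
E
```

```text
[0.531  0.2935 0.3628] [ 0.9842  0.1767 -0.0044] [ 28.9281  16.4155   3.8767  77.7223   0.0181 108.7479] 94.625
0.012 [[57, 57, 58], [57, 47, 47], [50, 42, 46], [33, 33, 43], [80, 80, 85], [42, 46, 58]]
0 [[88, 87, 84], [90, 88, 86], [88, 87, 86], [43, 42, 48], [54, 54, 60], [86, 86, 86]]
-0.015 [[87, 86, 83], [87, 87, 84], [87, 86, 83], [79, 79, 78], [86, 86, 87], [85, 85, 86]]
-0.03 [[89, 88, 84], [86, 85, 82], [89, 88, 85], [86, 85, 83], [86, 86, 85], [81, 84, 84]]
-0.045 [[87, 85, 82], [87, 87, 82], [87, 86, 83], [86, 86, 83], [85, 85, 85], [84, 85, 87]]
scene 1022 along [-0.071   0.0678] mid -0.0015769710810429258 z [-0.0571  0.0162] yoff 0.004941312904254973
top 163 along [-0.0708 -0.0059] mid -0.03835854840753488 z [-0.0098  0.0187] yoff -0.004298532020875467
joints [ 29.  19.  -9.  62.   0. 109.] err 0.0 max step 1.6
joints [ 29.  19. -11.  60.   0. 109.] err 0.0 max step 0.2
leg0: 9 x [[0.001,0.003,0.563],[-0.003,0.001,0.001],0]  end [0.5313 0.2939 0.2361] err mm [ 0.  -0.  -0.1]
leg1: 4 x [[-0,0,0.179],[-0.001,-0,-0],0]  end [0.5313 0.2939 0.2182] err mm [ 0. -0. -0.]
```

Call:
{"op": "drive_tool", "data": {
  "deltas": [
    [[0, 0, 0.563], [0, 0, 0], 0],
    [[0, 0, 0.563], [0, 0, 0], 0],
    [[0, 0, 0.563], [0, 0, 0], 0],
    [[0, 0, 0.563], [0, 0, 0], 0],
    [[0, 0, 0.563], [0, 0, 0], 0],
    [[0, 0, 0.563], [0, 0, 0], 0],
    [[0, 0, 0.563], [0, 0, 0], 0],
    [[0, 0, 0.563], [0, 0, 0], 0],
    [[0, 0, 0.4], [0, 0, 0], 0],
    [[0, 0, 0.16], [0, 0, 0], 0],
    [[0, 0, 0], [0, 0, 0], 0]
  ]
}}

```text
time: 96.1
tcp_pos: [0.5304, 0.2937, 0.236]
tool_rot: [[-0.175, 0.984, -0.004], [0.984, 0.175, -0.002], [-0.001, -0.005, -1.0]]
force: [-0.6, -0.1, -1.0]
opening: 0.097
gripper_force: 44.1
```

```bash
python3 - <<'E'
from kin import *
o=observe();print(o["tcp_pos"],o["force"],o["wrist_torque"]);plan([(*down(box(.025,0,.0632),10.1),0,5)])
E
```

```text
[0.5304 0.2937 0.236 ] [-0.6383 -0.1461 -1.0148] [ 0.0147  0.0103 -0.0195]
leg0: 4 x [[0.001,0.009,0.178],[-0.008,0.002,0],0]  end [0.5313 0.2939 0.2182] err mm [ 0. -0. -0.]
```

Call:
{"op": "drive_tool", "data": {
  "deltas": [
    [[0, 0, 0.18], [0, 0, 0], 0],
    [[0, 0, 0.18], [0, 0, 0], 0],
    [[0, 0, 0.18], [0, 0, 0], 0],
    [[0, 0, 0.16], [0, 0, 0], 0],
    [[0, 0, 0], [0, 0, 0], 0],
    [[0, 0, 0], [0, 0, 0], 0.2],
    [[0, 0, 0], [0, 0, 0], 0.28],
    [[0, 0, 0], [0, 0, 0], 0.28],
    [[0, 0, 0], [0, 0, 0], 0.28],
    [[0, 0, -0.4], [0, 0, 0], 0.28],
    [[0, 0, -0.8], [0, 0, 0], 0.28],
    [[0, 0, -0.8], [0, 0, 0], 0.28],
    [[0, 0, -0.8], [0, 0, 0], 0.28],
    [[0, 0, -0.8], [0, 0, 0], 0.28],
    [[0, 0, -0.8], [0, 0, 0], 0.28]
  ]
}}

```text
time: 97.98
tcp_pos: [0.5308, 0.2938, 0.3302]
tool_rot: [[-0.175, 0.984, -0.003], [0.984, 0.175, -0.001], [-0.001, -0.004, -1.0]]
force: [0.3, -0.6, 0.2]
opening: 0.279
gripper_force: 0.0
```

```bash
python3 - <<'E'
from inbox import *
from well import well
from fit import fit,hscoop
o=observe();print(o["tcp_pos"]);inbox()
f=grab_frame("top");P=cloud(f).reshape(-1,3);s=grab_frame("scene");print("scoop",fit(hscoop,(.535,-.185,45),[cloud(f)],.1))
for Q in(P,cloud(s).reshape(-1,3)):
    a=np.radians(BX[2]);d=Q[:,:2]-BX[:2];x=d@[np.cos(a),np.sin(a)];y=d@[-np.sin(a),np.cos(a)]
    q=(abs(y+.107)<.02)&(abs(x)<.08)&(Q[:,2]>.078)&(Q[:,2]<.115);print("knob",q.sum(),np.median(x[q]),np.median(y[q]),np.percentile(Q[q,2],[5,95]))
w=[down(box(-.075,-.107,.20),10.1),down(box(-.075,-.107,.093),10.1),down(box(.022,-.107,.093),10.1)]
check(w);plan([(*w[0],0,20),(*w[1],0,15),(*w[2],0,10)])
E
```

```text
[0.5308 0.2938 0.3302]
scene 0.025 403 x 0.029345156785100357 y [-0.0701  0.0672] ztop [0.0674 0.076 ]
scene 0.085 416 x 0.08978577518712383 y [-0.0685  0.0667] ztop [0.068 0.076]
top 0.025 154 x 0.019654705248521226 y [-0.0707  0.0142] ztop [0.0725 0.0784]
top 0.085 166 x 0.0799158692496936 y [-0.0697  0.0165] ztop [0.0713 0.0784]
scoop (array([ 0.529 , -0.1687, 60.4909]), np.float64(4.710375986644452))
knob 71 -0.019761753526786014 -0.11006060468428142 [0.0923 0.1068]
knob 76 -0.009831918792686422 -0.1091326032865911 [0.0817 0.1044]
joints [ 21.   3. -13.  74.  -0. 101.] err 0.0 max step 1.6
joints [ 21.   6. -24.  60.   0. 101.] err 0.0 max step 1.4
joints [ 19.  15. -12.  63.   0.  99.] err 0.0 max step 1.3
leg0: 8 x [[-0.535,-0.498,-0.129],[-0.003,0.001,0],0]  end [0.4516 0.1711 0.355 ] err mm [-0.  -0.1 -0. ]
leg1: 8 x [[-0,-0,0.535],[-0,-0,0],0]  end [0.4516 0.1711 0.248 ] err mm [ 0.  -0.1 -0. ]
leg2: 10 x [[-0,0.388,-0],[-0,-0,0],0]  end [0.5471 0.1881 0.248 ] err mm [ 0.  -0.1  0. ]
```

Both phones are fully down. The scoop fit has changed, so it may have been knocked; I'll check that before the lever.

```bash
python3 - <<'E'
from kin import *
from fit import fit,hscoop
s=grab_frame("scene");t=grab_frame("top");S,T=cloud(s),cloud(t)
for base in(.003,.0):
  for y0 in(20,45,70,95):
    for n,C in(("scene",S),("top",T)): print(base,y0,n,*fit(lambda x,y:hscoop(x,y,base),(.545,-.165,y0),[C],.13))
for n,f,C in(("scene",s,S),("top",t,T)):
    for l in("scoop","mat"):
        for c in cut_out(l,f)[:1]:
            P=C[c["pixels"]&(f["range_z"]>0)];r=cv2.minAreaRect(P[:,:2].astype(np.float32)*1000);print(n,l,round(c["p"],2),np.median(P,0),np.round(r[0]),np.round(r[1]),round(r[2],1))
    P=C.reshape(-1,3);q=(P[:,2]>.085)&(P[:,2]<.13)&(abs(P[:,0]-.52)<.13)&(abs(P[:,1]+.18)<.1);print("handle",P[q].mean(0),q.sum())
uv=proj(t,[.54,-.18,.02])[0].astype(int);us=proj(s,[.54,-.18,.02])[0].astype(int)
cr=lambda f,u:cv2.resize(f["image"][u[1]-40:u[1]+40,u[0]-40:u[0]+40],None,fx=4.8,fy=4.8,interpolation=cv2.INTER_CUBIC)
cv2.imwrite("pics/a12.png",np.hstack([cr(s,us),cr(t,uv)]))
E
```

```text
0.003 20 scene [ 0.5346 -0.1308 18.4264] 5.9022846408907546
0.003 20 top [ 0.5564 -0.1439 -1.3096] 4.68273461951606
0.003 45 scene [ 0.5503 -0.1268 23.578 ] 5.7592657923701305
0.003 45 top [ 0.5306 -0.1457 43.2225] 4.753413334088148
0.003 70 scene [ 0.5411 -0.1126 39.2401] 5.952122970160163
0.003 70 top [ 0.555  -0.1224 37.6354] 4.445249476833758
0.003 95 scene [ 0.5503 -0.1577 95.9431] 6.236243364072383
0.003 95 top [ 0.5435 -0.141  87.5765] 4.736687326453391
0.0 20 scene [ 0.5507 -0.1276 25.0848] 4.363559245449737
0.0 20 top [ 0.5662 -0.1472  7.8272] 4.015491242740291
0.0 45 scene [ 0.5391 -0.1573 42.8333] 4.938785018161895
0.0 45 top [ 0.5318 -0.1415 43.2826] 4.178765032446659
0.0 70 scene [ 0.5542 -0.114  46.7865] 4.509319085430046
0.0 70 top [ 0.5509 -0.1214 64.3315] 4.15612445064522
0.0 95 scene [ 0.5517 -0.1545 95.5804] 4.929798269823243
0.0 95 top [ 0.5515 -0.1534 87.8496] 4.204613140163459
scene scoop 0.56 [ 0.5338 -0.1357  0.0155] [ 541. -134.] [118.  74.] 27.8
scene mat 0.77 [ 0.5635 -0.1998  0.0007] [ 603. -177.] [306. 132.] 4.5
handle [ 0.4984 -0.1551  0.0983] 118
top scoop 0.93 [ 0.5474 -0.1347  0.0061] [ 539. -138.] [120.  82.] 27.0
top mat 0.86 [ 0.5327 -0.1973  0.0021] [ 540. -183.] [175. 134.] 3.8
handle [ 0.4917 -0.1562  0.103 ] 87
```

View pics/a12.png

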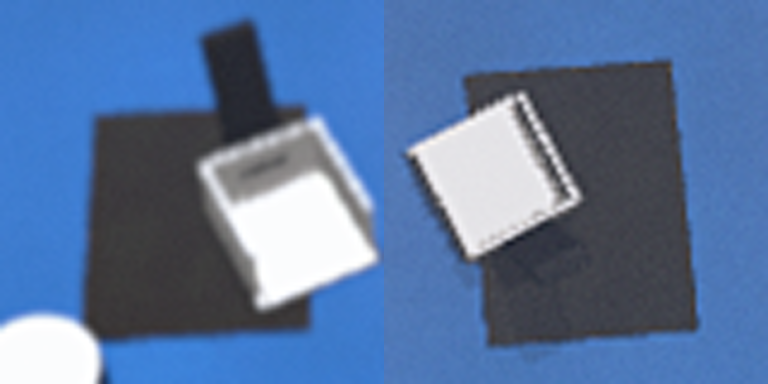

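The picture shows the scoop knocked and overhanging the mat's edge, with its bucket at top crop (495,175) and its yaw turned to about 27°. I'll put it back on the mat before the lever.

```bash
python3 - <<'E'
from kin import *
from fit import fit,hscoop
f=grab_frame("top");s=grab_frame("scene")
hs=lambda x,y:np.where(hscoop(x,y,0)>0,hscoop(x,y,.003),np.nan)
for n,g in(("top",f),("scene",s)):
    C=cloud(g);print(n,fit(lambda x,y:hscoop(x,y,.003),(.557,-.125,27),[C],.075))
o=(.557,-.125,.003)
q,Q=scoop2tcp(o,27)
w=[down((.45,.10,.30),40),(q-Q[:,2]*.10,Q),(q,Q)]
check(w);plan([(*w[0],1,22),(*w[1],1,20),(*w[2],1,18)])
E
```

```text
top (array([ 0.5542, -0.1264, 27.2319]), np.float64(4.493700537040571))
scene (array([ 0.5507, -0.1266, 26.7754]), np.float64(7.322166803468898))
joints [13.  1. -3. 86.  0. 63.] err 0.0 max step 5.1
joints [-29.  -4. -26.  56.  16.  36.] err 0.0 max step 4.3
joints [-25.   1. -33.  43.  16.  39.] err 0.0 max step 1.4
leg0: 12 x [[-0.488,-0.514,-0.421],[-0.003,-0,-0.311],1]  end [0.45   0.1001 0.455 ] err mm [ 0.  -0.1  0. ]
leg1: 17 x [[-0.534,-0.488,0.25],[-0.147,-0.017,0.094],1]  end [ 0.423  -0.1931  0.3185] err mm [ 0.2 -0.1  0.2]
leg2: 6 x [[-0.001,0.001,0.666],[0.001,0.001,0.001],1]  end [ 0.4537 -0.1777  0.2247] err mm [-0.1 -0.  -0. ]
```

Call:
{"op": "drive_tool", "data": {
  "deltas": [
    [[-0.488, -0.514, -0.421], [0, 0, -0.311], 1],
    [[-0.488, -0.514, -0.421], [0, 0, -0.311], 1],
    [[-0.488, -0.514, -0.421], [0, 0, -0.311], 1],
    [[-0.488, -0.514, -0.421], [0, 0, -0.311], 1],
    [[-0.488, -0.514, -0.421], [0, 0, -0.311], 1],
    [[-0.488, -0.514, -0.421], [0, 0, -0.311], 1],
    [[-0.488, -0.514, -0.421], [0, 0, -0.311], 1],
    [[-0.488, -0.514, -0.421], [0, 0, -0.311], 1],
    [[-0.488, -0.514, -0.421], [0, 0, -0.311], 1],
    [[-0.488, -0.514, -0.421], [0, 0, -0.311], 1],
    [[-0.488, -0.514, -0.421], [0, 0, -0.311], 1],
    [[-0.488, -0.514, -0.421], [0, 0, -0.311], 1]
  ]
}}

```text
time: 100.08
tcp_pos: [0.45, 0.0996, 0.456]
tool_rot: [[-0.643, 0.765, -0.004], [0.766, 0.643, -0.002], [0.001, -0.004, -1.0]]
force: [0.0, -0.4, 0.5]
opening: 1.004
gripper_force: 0.0
```

Call:
{"op": "drive_tool", "data": {
  "deltas": [
    [[-0.534, -0.488, 0.25], [-0.147, -0.017, 0.094], 1],
    [[-0.534, -0.488, 0.25], [-0.147, -0.017, 0.094], 1],
    [[-0.534, -0.488, 0.25], [-0.147, -0.017, 0.094], 1],
    [[-0.534, -0.488, 0.25], [-0.147, -0.017, 0.094], 1],
    [[-0.534, -0.488, 0.25], [-0.147, -0.017, 0.094], 1],
    [[-0.534, -0.488, 0.25], [-0.147, -0.017, 0.094], 1],
    [[-0.534, -0.488, 0.25], [-0.147, -0.017, 0.094], 1],
    [[-0.534, -0.488, 0.25], [-0.147, -0.017, 0.094], 1],
    [[-0.534, -0.488, 0.25], [-0.147, -0.017, 0.094], 1],
    [[-0.534, -0.488, 0.25], [-0.147, -0.017, 0.094], 1],
    [[-0.534, -0.488, 0.25], [-0.147, -0.017, 0.094], 1],
    [[-0.534, -0.488, 0.25], [-0.147, -0.017, 0.094], 1],
    [[-0.534, -0.488, 0.25], [-0.147, -0.017, 0.094], 1],
    [[-0.534, -0.488, 0.25], [-0.147, -0.017, 0.094], 1],
    [[-0.534, -0.488, 0.25], [-0.147, -0.017, 0.094], 1],
    [[-0.534, -0.488, 0.25], [-0.147, -0.017, 0.094], 1],
    [[-0.534, -0.488, 0.25], [-0.147, -0.017, 0.094], 1],
    [[0, 0, 0], [0, 0, 0], 1]
  ]
}}

```text
time: 102.32
tcp_pos: [0.4222, -0.1938, 0.3189]
tool_rot: [[-0.453, 0.839, 0.301], [0.891, 0.426, 0.154], [0.001, 0.338, -0.941]]
force: [0.1, 0.4, 0.2]
opening: 1.002
gripper_force: 0.0
```

```bash
python3 - <<'E'
from kin import *
q,Q=scoop2tcp((.555,-.126,.0035),27)
print(observe()["tcp_pos"]);plan([(q,Q,1,18)])
E
```

```text
[ 0.4222 -0.1938  0.3189]
leg0: 6 x [[0.001,-0.005,0.663],[-0.005,-0,-0.001],1]  end [ 0.4516 -0.1786  0.2251] err mm [ 0. -0.  0.]
```

Call:
{"op": "drive_tool", "data": {
  "deltas": [
    [[0, 0, 0.663], [0, 0, 0], 1],
    [[0, 0, 0.663], [0, 0, 0], 1],
    [[0, 0, 0.663], [0, 0, 0], 1],
    [[0, 0, 0.663], [0, 0, 0], 1],
    [[0, 0, 0.663], [0, 0, 0], 1],
    [[0, 0, 0.663], [0, 0, 0], 1],
    [[0, 0, 0], [0, 0, 0], 1],
    [[0, 0, 0], [0, 0, 0], 0],
    [[0, 0, 0], [0, 0, 0], 0],
    [[0, 0, 0], [0, 0, 0], 0],
    [[0, 0, 0], [0, 0, 0], 0],
    [[0, 0, 0], [0, 0, 0], 0],
    [[0, 0, 0], [0, 0, 0], 0],
    [[0, 0, 0], [0, 0, 0], 0],
    [[0, 0, 0], [0, 0, 0], 0]
  ],
  "newtons": 60
}}

```text
time: 104.2
tcp_pos: [0.4528, -0.1781, 0.2264]
tool_rot: [[-0.454, 0.838, 0.303], [0.891, 0.428, 0.153], [-0.001, 0.339, -0.941]]
force: [-2.1, -0.2, 2.9]
opening: 0.155
gripper_force: 61.9
```

```bash
python3 - <<'E'
from kin import *
o=observe();p,R=o["tcp_pos"],o["tool_rot"];print(p,o["opening"],o["gripper_force"],o["force"])
w=[(p+[0,0,.03],R),scoop2tcp((.543,-.183,.033),5),scoop2tcp((.543,-.183,.0035),5)]
check(w);plan([(*w[0],0,12),(*w[1],0,12),(*w[2],0,8)])
E
```

```text
[ 0.4528 -0.1781  0.2264] 0.15532851720442203 61.94902181625366 [-2.0736 -0.1958  2.9146]
joints [-25.  -0. -30.  47.  16.  39.] err 0.0 max step 0.4
joints [-27.  -4. -35.  42.  10.  60.] err 0.0 max step 2.0
joints [-27.  -3. -38.  38.  10.  60.] err 0.0 max step 0.4
leg0: 3 x [[-0,0.136,-0.376],[0,0,0],0]  end [ 0.4529 -0.1781  0.2564] err mm [-0. -0.  0.]
leg1: 4 x [[-0.061,-0.279,-0.083],[-0.005,-0.233,0.648],0]  end [ 0.4274 -0.1931  0.2547] err mm [-0.  0. -0.]
leg2: 4 x [[0,-0.101,0.277],[0,0,-0],0]  end [ 0.4274 -0.1931  0.2252] err mm [-0.  0. -0.]
```

Call:
{"op": "drive_tool", "data": {
  "deltas": [
    [[0, 0.136, -0.376], [0, 0, 0], 0],
    [[0, 0.136, -0.376], [0, 0, 0], 0],
    [[0, 0.136, -0.376], [0, 0, 0], 0],
    [[-0.061, -0.279, -0.083], [-0.005, -0.233, 0.648], 0],
    [[-0.061, -0.279, -0.083], [-0.005, -0.233, 0.648], 0],
    [[-0.061, -0.279, -0.083], [-0.005, -0.233, 0.648], 0],
    [[-0.061, -0.279, -0.083], [-0.005, -0.233, 0.648], 0],
    [[0, 0, 0], [0, 0, 0], 0],
    [[0, -0.097, 0.268], [0, 0, 0], 0],
    [[0, -0.097, 0.268], [0, 0, 0], 0],
    [[0, -0.097, 0.268], [0, 0, 0], 0],
    [[0, -0.097, 0.268], [0, 0, 0], 0],
    [[0, 0, 0], [0, 0, 0], 0],
    [[0, 0, 0], [0, 0, 0], 0]
  ]
}}

```text
time: 105.95
tcp_pos: [0.4276, -0.1931, 0.2259]
tool_rot: [[-0.087, 0.936, 0.341], [0.996, 0.082, 0.03], [0.0, 0.342, -0.94]]
force: [-0.4, -1.0, 0.5]
opening: 0.157
gripper_force: 61.3
```

Call:
{"op": "drive_tool", "data": {
  "deltas": [
    [[0, 0, 0], [0, 0, 0], 1],
    [[0, 0, 0], [0, 0, 0], 1],
    [[0, 0, 0], [0, 0, 0], 1],
    [[0, 0, 0], [0, 0, 0], 1],
    [[0, 0, 0], [0, 0, 0], 1],
    [[0, 0, -0.7], [0, 0, 0], 1],
    [[0, 0, -0.7], [0, 0, 0], 1],
    [[0, 0, -0.7], [0, 0, 0], 1],
    [[0, 0, -0.7], [0, 0, 0], 1],
    [[0, 0, -0.7], [0, 0, 0], 1],
    [[0, 0, -0.7], [0, 0, 0], 1]
  ]
}}

```text
time: 107.32
tcp_pos: [0.3914, -0.1962, 0.3252]
tool_rot: [[-0.087, 0.936, 0.341], [0.996, 0.082, 0.03], [0.0, 0.342, -0.94]]
force: [0.3, 0.3, 0.9]
opening: 1.0
gripper_force: 0.0
```

```bash
python3 - <<'E'
from kin import *
from fit import fit,hscoop
o=observe();print(o["tcp_pos"])
f=grab_frame("top");s=grab_frame("scene")
for g in(f,s): print("scoop",fit(hscoop,(.543,-.183,5),[cloud(g)],.09))
w=[down((.40,.0,.30),20),down(box(-.075,-.107,.20),10.1),down(box(-.075,-.107,.093),10.1)]
check(w);plan([(*w[0],0,22),(*w[1],0,20),(*w[2],0,15)])
E
```

```text
[ 0.3914 -0.1962  0.3252]
scoop (array([ 0.5435, -0.1834,  4.7433]), np.float64(3.8057802479347695))
scoop (array([ 0.5411, -0.182 ,  4.8136]), np.float64(5.775054452442555))
joints [-0. -6. -9. 87.  0. 70.] err 0.0 max step 3.4
joints [ 21.   3. -13.  74.  -0. 101.] err 0.0 max step 3.4
joints [ 21.   6. -24.  60.  -0. 101.] err 0.0 max step 1.4
leg0: 11 x [[0.688,0.264,-0.433],[0.227,0.031,-0.169],0]  end [0.3999 0.0001 0.4549] err mm [ 0.1 -0.1  0.1]
leg1: 11 x [[0.549,0.348,0.364],[0,0,0.113],0]  end [0.4518 0.171  0.3549] err mm [-0.1  0.   0.1]
leg2: 8 x [[0,-0.001,0.534],[0.001,0,-0],0]  end [0.4516 0.1709 0.2481] err mm [ 0.   0.1 -0.1]
```

The scoop is centred on its mat again. Now the lever.

Call:
{"op": "drive_tool", "data": {
  "deltas": [
    [[0.688, 0.264, -0.433], [0.227, 0.031, -0.169], 0],
    [[0.688, 0.264, -0.433], [0.227, 0.031, -0.169], 0],
    [[0.688, 0.264, -0.433], [0.227, 0.031, -0.169], 0],
    [[0.688, 0.264, -0.433], [0.227, 0.031, -0.169], 0],
    [[0.688, 0.264, -0.433], [0.227, 0.031, -0.169], 0],
    [[0.688, 0.264, -0.433], [0.227, 0.031, -0.169], 0],
    [[0.688, 0.264, -0.433], [0.227, 0.031, -0.169], 0],
    [[0.688, 0.264, -0.433], [0.227, 0.031, -0.169], 0],
    [[0.688, 0.264, -0.433], [0.227, 0.031, -0.169], 0],
    [[0.688, 0.264, -0.433], [0.227, 0.031, -0.169], 0],
    [[0.688, 0.264, -0.433], [0.227, 0.031, -0.169], 0]
  ]
}}

```text
time: 108.8
tcp_pos: [0.4003, 0.0009, 0.453]
tool_rot: [[-0.344, 0.939, -0.004], [0.939, 0.344, 0.001], [0.003, -0.003, -1.0]]
force: [-0.5, -0.1, -0.0]
opening: 0.001
gripper_force: 0.0
```

Call:
{"op": "drive_tool", "data": {
  "deltas": [
    [[0.549, 0.348, 0.364], [0, 0, 0.113], 0],
    [[0.549, 0.348, 0.364], [0, 0, 0.113], 0],
    [[0.549, 0.348, 0.364], [0, 0, 0.113], 0],
    [[0.549, 0.348, 0.364], [0, 0, 0.113], 0],
    [[0.549, 0.348, 0.364], [0, 0, 0.113], 0],
    [[0.549, 0.348, 0.364], [0, 0, 0.113], 0],
    [[0.549, 0.348, 0.364], [0, 0, 0.113], 0],
    [[0.549, 0.348, 0.364], [0, 0, 0.113], 0],
    [[0.549, 0.348, 0.364], [0, 0, 0.113], 0],
    [[0.549, 0.348, 0.364], [0, 0, 0.113], 0],
    [[0.549, 0.348, 0.364], [0, 0, 0.113], 0],
    [[0, 0, 0], [0, 0, 0], 0]
  ]
}}

```text
time: 110.3
tcp_pos: [0.4516, 0.1719, 0.3518]
tool_rot: [[-0.177, 0.984, -0.004], [0.984, 0.177, 0.001], [0.002, -0.004, -1.0]]
force: [-0.8, -0.1, 0.7]
opening: 0.005
gripper_force: 0.0
```

Call:
{"op": "drive_tool", "data": {
  "deltas": [
    [[0, 0, 0.534], [0, 0, 0], 0],
    [[0, 0, 0.534], [0, 0, 0], 0],
    [[0, 0, 0.534], [0, 0, 0], 0],
    [[0, 0, 0.534], [0, 0, 0], 0],
    [[0, 0, 0.534], [0, 0, 0], 0],
    [[0, 0, 0.534], [0, 0, 0], 0],
    [[0, 0, 0.534], [0, 0, 0], 0],
    [[0, 0, 0.534], [0, 0, 0], 0],
    [[0, 0, 0], [0, 0, 0], 0]
  ]
}}

```text
time: 111.42
tcp_pos: [0.4509, 0.1713, 0.2454]
tool_rot: [[-0.175, 0.984, -0.004], [0.984, 0.175, 0.001], [0.002, -0.004, -1.0]]
force: [-0.4, -0.5, 0.1]
opening: -0.0
gripper_force: 0.0
```

```bash
python3 - <<'E'
from kin import *
o=observe();print(o["tcp_pos"],o["opening"],o["force"])
w=[down(box(.026,-.108,.093),10.1)]
plan([(*w[0],0,8)])
E
```

```text
[0.4509 0.1713 0.2454] -0.00047811784906784117 [-0.4376 -0.4717  0.1273]
leg0: 13 x [[-0.004,0.313,-0.009],[-0.002,-0.001,0],0]  end [0.5512 0.1878 0.2481] err mm [-0.  -0.1 -0.1]
```

Call:
{"op": "drive_tool", "data": {
  "deltas": [
    [[0, 0.313, 0], [0, 0, 0], 0],
    [[0, 0.313, 0], [0, 0, 0], 0],
    [[0, 0.313, 0], [0, 0, 0], 0],
    [[0, 0.313, 0], [0, 0, 0], 0],
    [[0, 0.313, 0], [0, 0, 0], 0],
    [[0, 0.313, 0], [0, 0, 0], 0],
    [[0, 0.313, 0], [0, 0, 0], 0],
    [[0, 0.313, 0], [0, 0, 0], 0],
    [[0, 0.313, 0], [0, 0, 0], 0],
    [[0, 0.313, 0], [0, 0, 0], 0],
    [[0, 0.313, 0], [0, 0, 0], 0],
    [[0, 0.313, 0], [0, 0, 0], 0],
    [[0, 0.313, 0], [0, 0, 0], 0]
  ]
}}

```text
time: 113.05
tcp_pos: [0.5519, 0.1893, 0.2462]
tool_rot: [[-0.175, 0.984, -0.003], [0.984, 0.175, 0.001], [0.002, -0.002, -1.0]]
force: [-1.5, -0.4, -0.6]
opening: 0.001
gripper_force: 0.5
```

```bash
cat > knob.py <<'E'
from kin import *
def knob():
    o=observe();print(o["tcp_pos"],o["force"],o["time"])
    a=np.radians(BX[2])
    for n in("top","scene"):
        f=grab_frame(n);C=cloud(f);Q=C.reshape(-1,3);I=f["image"].reshape(-1,3).max(1)
        d=Q[:,:2]-BX[:2];x=d@[np.cos(a),np.sin(a)];y=d@[-np.sin(a),np.cos(a)]
        q=(abs(y+.107)<.02)&(abs(x-.02)<.09)&(Q[:,2]>.078)&(Q[:,2]<.115)&(I<70);print(n,"knob",q.sum(),np.percentile(x[q],[5,50,95]) if q.any() else 0,np.percentile(Q[q,2],[5,95]) if q.any() else 0)
E
python3 -c "from knob import *;knob()"
```

```text
[0.5519 0.1893 0.2462] [-1.4832 -0.4062 -0.6231] 113.05
top knob 3 [0.0116 0.0126 0.0151] [0.0899 0.0959]
scene knob 82 [0.03   0.0609 0.0675] [0.0912 0.1069]
```

Call:
{"op": "drive_tool", "data": {
  "deltas": [
    [[0, 0.08, 0], [0, 0, 0], 0],
    [[0, 0.08, 0], [0, 0, 0], 0],
    [[0, 0.08, 0], [0, 0, 0], 0]
  ]
}}

```text
time: 113.52
tcp_pos: [0.557, 0.1902, 0.2463]
tool_rot: [[-0.175, 0.984, -0.003], [0.984, 0.175, 0.001], [0.002, -0.003, -1.0]]
force: [-6.5, -0.4, 1.6]
opening: 0.001
gripper_force: 3.1
```

Call:
{"op": "drive_tool", "data": {
  "deltas": [
    [[0, 0.06, 0], [0, 0, 0], 0],
    [[0, 0.06, 0], [0, 0, 0], 0]
  ]
}}

```text
time: 113.78
tcp_pos: [0.5582, 0.1904, 0.2461]
tool_rot: [[-0.176, 0.984, -0.008], [0.984, 0.176, 0.001], [0.002, -0.008, -1.0]]
force: [-14.6, -2.2, 7.7]
opening: -0.001
gripper_force: 7.6
```

Call:
{"op": "drive_tool", "data": {
  "deltas": [
    [[0, -0.2, 0], [0, 0, 0], 0],
    [[0, -0.5, 0], [0, 0, 0], 0],
    [[0, -0.8, 0], [0, 0, 0], 0],
    [[0, -0.8, 0], [0, 0, 0], 0],
    [[0, 0, -0.8], [0, 0, 0], 0],
    [[0, 0, -0.8], [0, 0, 0], 0],
    [[0, 0, -0.8], [0, 0, 0], 0],
    [[0, 0, -0.8], [0, 0, 0], 0],
    [[0, -0.8, -0.8], [0, 0, 0], 0],
    [[0, -0.8, -0.8], [0, 0, 0], 0],
    [[0, -0.8, -0.8], [0, 0, 0], 0],
    [[0, 0, 0], [0, 0, 0], 0]
  ]
}}

```text
time: 115.28
tcp_pos: [0.4441, 0.1699, 0.3886]
tool_rot: [[-0.176, 0.984, 0.002], [0.984, 0.176, 0.003], [0.003, 0.002, -1.0]]
force: [1.0, 0.5, -0.0]
opening: -0.0
gripper_force: 0.0
```

```bash
python3 - <<'E'
from knob import *
from inbox import inbox
from well import well
from fit import fit,hscoop
knob();inbox()
f=grab_frame("top");well(f);print("scoop",fit(hscoop,(.543,-.183,5),[cloud(f)],.09))
E
```

```text
[0.4441 0.1699 0.3886] [ 0.9901  0.5137 -0.0374] 115.275
top knob 54 [0.0465 0.0558 0.0654] [0.0953 0.1061]
scene knob 62 [0.0568 0.0661 0.0724] [0.0909 0.1046]
scene 0.025 396 x 0.02919183397306225 y [-0.0694  0.0659] ztop [0.068  0.0759]
scene 0.085 417 x 0.08969732904785174 y [-0.0683  0.0665] ztop [0.0683 0.076 ]
top 0.025 8 x 0.02421003243084748 y [-0.0717 -0.0643] ztop [0.0726 0.0771]
top 0.085 51 x 0.08063543571188371 y [-0.0705 -0.0446] ztop [0.0712 0.0781]
[None, None, None, None, None, None, None, None, None, None, None, None, None, None, None]
[None, None, None, None, None, None, None, None, None, None, None, None, None, None, None]
[None, None, None, None, None, None, None, None, None, None, None, None, None, 674, 668]
[None, None, None, None, None, None, None, None, None, None, None, None, 679, 685, 683]
[None, None, None, None, None, None, None, None, None, None, None, None, 688, 693, 693]
[None, None, None, None, None, None, None, None, None, None, None, None, None, 699, 699]
[None, None, None, None, None, None, None, None, None, None, None, None, None, 703, 704]
[None, None, None, None, None, None, None, None, None, None, None, None, 682, 705, 705]
[None, None, None, None, None, None, None, None, None, None, None, None, 682, 704, 704]
[None, None, None, None, None, None, None, None, None, None, None, None, None, 704, 704]
scoop (array([ 0.5434, -0.1835,  4.5058]), np.float64(3.871006508704525))
```

```bash
python3 -c "
from cell import *
print(finish_job())"
```

```text
the job is handed in; nothing more can be done
None
```

The job is handed in at about 115 s: all five canisters are in the well, both phones stand fully down in their slots with the open side towards the well, the scoop is back on its mat, and the fan lever is pushed to its end stop. One canister went over the tray's back wall and was recovered with the scoop, and the scoop was later knocked partly off its mat and put back.

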